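# Load a carousel sampler, clamp its reader and turn it over by hand

### The arm

A 6-joint arm with a two-finger parallel gripper is mounted at the origin on the work surface. World frame = base frame: x ahead of the robot, y to its left, z up, the work surface at z = 0. Lengths are in m, angles in rad, forces in N, time in s.
With the tool pointing down it reaches from about 0.275 to 0.75 m from the base axis. Payload 10.2 kg.
Tool frame: the origin (TCP) lies at the very end of the fingers, on their centre line; the grasp point (between the pads) lies 19 mm behind it; z points along the fingers, y is the direction in which the jaws open and shut (so a half turn about z gives the same grasp; the last joint's range is limited). The gripper opens to 85 mm and grips with 20 to 120 N. Pads are 22 mm wide; open, the fingers measure 114 mm over their backs; the gripper's body (76 mm by 85 mm) begins 54 mm behind the grasp point. The pads swing forward as they close: fully open they stand 13 mm farther back than shut.
Start: joints at [-1.409, 0.313, 1.498, -0, 1.331, -0.223], TCP at [0.197, -0.487, 0.231] pointing down, gripper open.
Joint ranges: [-2.94, 2.94], [-0.97, 2.17], [0.19, 2.56], [-1.23, 4.37], [0.02, 3.11], [-2.88, 2.88]. Speed limits (rad/s): [2.39, 2.39, 3.01, 3.14, 3.14, 3.14].

### API

Orientations are given as a rotation vector (axis times angle).
In Python, from bench import bot gives the robot as it stands.
- The arm moves only by the tool carry_out, never from a script. Its argument "moves" is a list of rows, each an object with "slide": the shift along the tool's x, y, z in cm, a list of three; "spin": the turn about the tool's z in degrees. In form: [{"slide": [dx, dy, dz], "spin": spin}, ...]. A call has 1 to 10 rows; each row shifts and turns the pose as measured when the row begins, along the tool's axes as they then stand; what a row does not reach is not made up. A row lasts 1/8 s, in which the tool goes at most 62.5 mm and 10.7 degrees, less where a joint would pass 70% of its speed; a pose out of reach is approached as far as the arm can. A call is refused whole if a number of a shift passes 6.25 or a number of a turn 10.7, either way. A call with a gripper value outside its range is refused whole. "hand" is the opening in per cent of the stroke, from 0 (shut) to 100 (fully open), set as the call begins (left out, the last holds). The fingers move at their own pace and stop on an object; "grip_force" is the grip in N (left out, the last holds). Time passes only in rows, so rows that do not move let the fingers close. It gives the time, the measured TCP pose, the force and the opening at its end, in the units of the state.
- bot.get_state(): the state, without advancing time (a new reading comes with each control period).
- bot.capture(name): name is "side" or "top"; returns (picture, depth): 480x640x3 uint8, blue, green, red; 480x640 float32, m along the optical axis (not along the pixel's ray), 0 where there is no reading.
- bot.camera_model(name): a dict with "fx", "fy", "cx", "cy" (pixels), "rvec" (rotation vector, rad) and "tvec" (3), from world to camera coordinates, as OpenCV has them. Camera axes: x right, y down, z forward; pixel columns grow to the right and rows downward; lengths in m; the calibration is good to about 2 mm. A picture is of the moment at which its call begins. camera_model takes no time and is no camera call.
- bot.job_done(): hands the job in, once; it reports no verdict.
The state is a dict: "time": time; "q": joint angles; "qd": joint speeds; "effort": joint torques, N m; "eef_pos": TCP position; "tool_rot": TCP orientation; "wrist_force": force on the tool from outside, world axes, zero at the start; "ft_torque": the same for the moment, N m; "width": finger opening in m.
Only numpy, scipy, OpenCV 4.12 (cv2) and the standard library are available. Lean on these libraries where they do the work, as an engineer would, in place of code of your own. Each camera call takes 0.05 s, during which the arm holds its last target.

### The job

Set up the carousel sampler: stand every specimen jar from the blue mat upright in a free blue cup, one to a cup, while the reader still stands back; then slide the reader fully home towards the carousel and tighten its clamp fully by working the ratchet lever to and fro until the nut stops. Last, turn the loaded carousel slowly by its handwheel counter-clockwise (seen from above) through at least one full turn, so that every jar passes the reader, and stop with the red-capped calibrator straight in front of the reader. Leave everything else on the bench where it is.

Things in the scene. Friction and masses are not known exactly. Their poses are not given: they have to be found in the camera images.
- jar1: specimen jar: pale cylindrical body 37 mm diameter with a white label and a white screw cap 41 mm diameter, 16 mm high; 66 mm tall in all, about 55 g, heavier at the bottom. Starts standing upright on the blue mat. Origin: centre of its underside, z up through the cap. None if this jar is not there today (three to five of the five are)
- jar2: specimen jar: pale cylindrical body 37 mm diameter with a white label and a white screw cap 41 mm diameter, 16 mm high; 66 mm tall in all, about 55 g, heavier at the bottom. Starts standing upright on the blue mat. Origin: centre of its underside, z up through the cap. None if this jar is not there today (three to five of the five are)
- jar3: specimen jar: pale cylindrical body 37 mm diameter with a white label and a white screw cap 41 mm diameter, 16 mm high; 66 mm tall in all, about 55 g, heavier at the bottom. Starts standing upright on the blue mat. Origin: centre of its underside, z up through the cap. None if this jar is not there today (three to five of the five are)
- jar4: specimen jar: pale cylindrical body 37 mm diameter with a white label and a white screw cap 41 mm diameter, 16 mm high; 66 mm tall in all, about 55 g, heavier at the bottom. Starts standing upright on the blue mat. Origin: centre of its underside, z up through the cap. None if this jar is not there today (three to five of the five are)
- jar5: specimen jar: pale cylindrical body 37 mm diameter with a white label and a white screw cap 41 mm diameter, 16 mm high; 66 mm tall in all, about 55 g, heavier at the bottom. Starts standing upright on the blue mat. Origin: centre of its underside, z up through the cap. None if this jar is not there today (three to five of the five are)
- cup1 (a point): free blue cup on the carousel: inner diameter 43 mm, wall 3 mm, 34 mm deep from floor to rim, open at the top. Six cups stand 60 degrees apart on a circle of 112 mm radius about the carousel's axis. Origin: centre of the cup's floor (45 mm above the bench), on which a jar's underside rests; z up. It goes round with the carousel
- cup2 (a point): free blue cup on the carousel: inner diameter 43 mm, wall 3 mm, 34 mm deep from floor to rim, open at the top. Six cups stand 60 degrees apart on a circle of 112 mm radius about the carousel's axis. Origin: centre of the cup's floor (45 mm above the bench), on which a jar's underside rests; z up. It goes round with the carousel
- cup3 (a point): free blue cup on the carousel: inner diameter 43 mm, wall 3 mm, 34 mm deep from floor to rim, open at the top. Six cups stand 60 degrees apart on a circle of 112 mm radius about the carousel's axis. Origin: centre of the cup's floor (45 mm above the bench), on which a jar's underside rests; z up. It goes round with the carousel
- cup4 (a point): free blue cup on the carousel: inner diameter 43 mm, wall 3 mm, 34 mm deep from floor to rim, open at the top. Six cups stand 60 degrees apart on a circle of 112 mm radius about the carousel's axis. Origin: centre of the cup's floor (45 mm above the bench), on which a jar's underside rests; z up. It goes round with the carousel
- cup5 (a point): free blue cup on the carousel: inner diameter 43 mm, wall 3 mm, 34 mm deep from floor to rim, open at the top. Six cups stand 60 degrees apart on a circle of 112 mm radius about the carousel's axis. Origin: centre of the cup's floor (45 mm above the bench), on which a jar's underside rests; z up. It goes round with the carousel
- carousel (a joint): angle of the carousel (grey round tray, 274 mm diameter, vertical axis) in rad, growing counter-clockwise seen from above, counted on past a full turn. 0, 6.283 and 12.566 mean that the red cup with the calibrator (an amber jar with a red cap, built in, the same size as the specimen jars; its cup is the sixth, between cup5 and cup1) stands straight in front of the reader's window. Starts between -0.95 and -0.30. Light steady friction (0.06 N m): it stays where it is left
- axis (a point): point on the carousel's vertical axis at the top of its black handwheel (100 mm diameter, 8 mm high, its top 129 mm above the bench, above the height of the seated jars, which reach 111 mm)
- crank (a point): middle of the grey upright turning grip on the carousel's handwheel, 36 mm from the axis: a cylinder 18 mm diameter that stands from 129 to 167 mm above the bench, this point at 150 mm. It spins freely about itself, so it can be pinched from above and led round in a circle without turning the wrist
- reader (a joint): how far the reader carriage stands back from the carousel along its rail, in m: 0 is fully home against its stop at the carousel, 0.065 fully back. Starts at 0.03 to 0.06. Friction 8 N while the clamp is loose; the tight clamp holds it
- reader_knob (a point): middle of the black upright knob on top of the white reader head (head 80 x 36 mm, its top 105 mm above the bench): a cylinder 17 mm diameter that stands from 109 to 150 mm above the bench, this point at 133 mm. The frame's y axis points along the rail towards the carousel, the way the carriage slides home
- clamp_lever (a joint): angle of the clamp's ratchet lever in rad, growing clockwise seen from above (the tightening way). It can only swing from 0 (next to the grey electronics box) to 1.36 (next to the reader head), which stand on either side of it. Half way, at 0.68, it points square to the rail, towards the robot's side of the instrument. Takes about 5 N at the grip when tightening, far more once the nut is tight, about 1 N when swung back
- lever_knob (a point): middle of the orange upright grip at the end of the ratchet lever: a cylinder 18 mm diameter that stands from 84 to 124 mm above the bench, this point at 108 mm. It spins freely about itself, so it can be pinched from above and led along the arc without turning the wrist. The lever bar below it is 17 mm wide, its top 82 mm above the bench
- lever_axis (a point): point on the vertical axis of the clamp nut and ratchet lever, at the height of lever_knob and 115 mm from it
- clamp_nut (a joint): how far the clamp nut is turned, in rad clockwise seen from above. It is loose at the start (0 to 0.6) and stops dead at 4.5, fully tight. The lever drives it clockwise through an 18-tooth ratchet (one tooth 0.35 rad, so a full swing gains about 1.05 rad); when the lever is swung back the pawl clicks over the teeth and the nut stays
- reagent: small amber reagent bottle with yellow cap, 44 mm diameter, 92 mm tall, standing among the jars. Bystander: leave it where it is. Origin: centre of its underside
- tip_box: green pipette-tip box with clear lid, 122 x 87 x 67 mm. Bystander: leave it where it is. Origin: centre of its underside
- tube_rack: blue rack of small tubes, 110 x 50 x 52 mm. Bystander: leave it where it is. Origin: centre of its underside
- timer: white bench timer, 60 x 70 x 22 mm. Bystander: leave it where it is. Origin: centre of its underside
- marker: black and blue marker pen, 135 mm long, lying flat. Bystander: leave it where it is. Origin: centre of its underside
Things that resemble listed ones, but are neither listed nor needed, are in the scene too. Leave any pink look-alike of the jar1 alone.

How it is judged:
On the way, in this order (a step that is already met when the one before it is completed fails the run):
1. every jar stands in a blue cup, before the carousel has been turned on its way (angle between each of jar1, jar2, jar3, jar4, jar5's own z axis and vertical below 0.12 rad and (distance between jar1 and cup1 below 0.007 m or distance between jar1 and cup2 below 0.007 m or distance between jar1 and cup3 below 0.007 m or distance between jar1 and cup4 below 0.007 m or distance between jar1 and cup5 below 0.007 m) and (distance between jar2 and cup1 below 0.007 m or distance between jar2 and cup2 below 0.007 m or distance between jar2 and cup3 below 0.007 m or distance between jar2 and cup4 below 0.007 m or distance between jar2 and cup5 below 0.007 m) and (distance between jar3 and cup1 below 0.007 m or distance between jar3 and cup2 below 0.007 m or distance between jar3 and cup3 below 0.007 m or distance between jar3 and cup4 below 0.007 m or distance between jar3 and cup5 below 0.007 m) and (distance between jar4 and cup1 below 0.007 m or distance between jar4 and cup2 below 0.007 m or distance between jar4 and cup3 below 0.007 m or distance between jar4 and cup4 below 0.007 m or distance between jar4 and cup5 below 0.007 m) and (distance between jar5 and cup1 below 0.007 m or distance between jar5 and cup2 below 0.007 m or distance between jar5 and cup3 below 0.007 m or distance between jar5 and cup4 below 0.007 m or distance between jar5 and cup5 below 0.007 m) and value of joint carousel below 1 rad), for 0.2 s.
2. the reader is slid fully home with its clamp still loose (value of joint reader below 0.003 m and value of joint clamp_nut below 3 rad), for 0.2 s.
3. the clamp is ratcheted fully tight with the reader home (value of joint clamp_nut above 4.3 rad and value of joint reader below 0.004 m), for 0.2 s.
4. the carousel passes half a turn with every jar in its cup and the reader clamped (all of step 3 and angle between each of jar1, jar2, jar3, jar4, jar5's own z axis and vertical below 0.12 rad and (distance between jar1 and cup1 below 0.007 m or distance between jar1 and cup2 below 0.007 m or distance between jar1 and cup3 below 0.007 m or distance between jar1 and cup4 below 0.007 m or distance between jar1 and cup5 below 0.007 m) and (distance between jar2 and cup1 below 0.007 m or distance between jar2 and cup2 below 0.007 m or distance between jar2 and cup3 below 0.007 m or distance between jar2 and cup4 below 0.007 m or distance between jar2 and cup5 below 0.007 m) and (distance between jar3 and cup1 below 0.007 m or distance between jar3 and cup2 below 0.007 m or distance between jar3 and cup3 below 0.007 m or distance between jar3 and cup4 below 0.007 m or distance between jar3 and cup5 below 0.007 m) and (distance between jar4 and cup1 below 0.007 m or distance between jar4 and cup2 below 0.007 m or distance between jar4 and cup3 below 0.007 m or distance between jar4 and cup4 below 0.007 m or distance between jar4 and cup5 below 0.007 m) and (distance between jar5 and cup1 below 0.007 m or distance between jar5 and cup2 below 0.007 m or distance between jar5 and cup3 below 0.007 m or distance between jar5 and cup4 below 0.007 m or distance between jar5 and cup5 below 0.007 m) and value of joint carousel above 3 rad), for 0.05 s.
At the end, for the whole second after the job is handed in: every jar upright (7 deg) on the floor of a blue cup (within 7 mm of its centre), reader within 4 mm of home, clamp nut past 4.3 of 4.5 rad, carousel at rest one (or two) full turns on, calibrator within 0.12 rad of the reader (all of step 3 and angle between each of jar1, jar2, jar3, jar4, jar5's own z axis and vertical below 0.12 rad and (distance between jar1 and cup1 below 0.007 m or distance between jar1 and cup2 below 0.007 m or distance between jar1 and cup3 below 0.007 m or distance between jar1 and cup4 below 0.007 m or distance between jar1 and cup5 below 0.007 m) and (distance between jar2 and cup1 below 0.007 m or distance between jar2 and cup2 below 0.007 m or distance between jar2 and cup3 below 0.007 m or distance between jar2 and cup4 below 0.007 m or distance between jar2 and cup5 below 0.007 m) and (distance between jar3 and cup1 below 0.007 m or distance between jar3 and cup2 below 0.007 m or distance between jar3 and cup3 below 0.007 m or distance between jar3 and cup4 below 0.007 m or distance between jar3 and cup5 below 0.007 m) and (distance between jar4 and cup1 below 0.007 m or distance between jar4 and cup2 below 0.007 m or distance between jar4 and cup3 below 0.007 m or distance between jar4 and cup4 below 0.007 m or distance between jar4 and cup5 below 0.007 m) and (distance between jar5 and cup1 below 0.007 m or distance between jar5 and cup2 below 0.007 m or distance between jar5 and cup3 below 0.007 m or distance between jar5 and cup4 below 0.007 m or distance between jar5 and cup5 below 0.007 m) and (value of joint carousel between 6.16319 and 6.40319 rad or value of joint carousel between 12.4464 and 12.6864 rad) and velocity of joint carousel between -0.05 and 0.05 rad/s); the robot touches nothing.
It fails at once if a bystander is pushed more than 3 cm or knocked over (distance of any of reagent, tip_box, tube_rack, timer, marker from where it was at the start of the episode above 0.03 m or angle between any of reagent, tip_box, tube_rack, timer, marker's own z axis and vertical above 0.6 rad).
It fails at once if the carousel is spun faster than 4 rad/s (velocity of joint carousel above 4 rad/s or velocity of joint carousel below -4 rad/s).
Of jar1, jar2, jar3, jar4, jar5 only 3 to 5 are there at a start; the rules pass over those that are not, and their reading is None.
At some moment in a run one of jar1, jar2, jar3, jar4, jar5 may be knocked a few centimetres aside while the robot is not near it.
It also fails if it takes over 210 s, if anything falls off the work surface, if the arm or the gripper's body presses on something with over 40 N, if the wrist force passes 120 N, or if a joint passes its speed limit or range.

## Working session

There is one attempt and no reset: what is moved stays moved. The work goes in short steps, Python scripts to look and compute and a tool call to move; the robot and the scene stay as the last step left them, time stands still between calls to the robot, and variables do not carry over. Pictures are saved under pics/ and viewed, and the job is handed in when it is done.

Besides the shell and the picture viewer there is one more tool, called after ">>>" as name(argument=value, ...) on one line, values as JSON. carry_out: Moves the arm, as the interface text tells. Its arguments: {"type":"object","properties":{"moves":{"type":"array","items":{"type":"object","properties":{"slide":{"type":"array","items":{"type":"number"}},"spin":{"type":"number"}}}},"hand":{"type":"number"},"grip_force":{"type":"number"}},"required":["moves"]}

```bash
mkdir -p pics; ls; python3 - <<'E'
from bench import bot
import cv2,numpy as np
s=bot.get_state(); print(s)
for n in("side","top"):
    p,d=bot.capture(n); cv2.imwrite(f"pics/{n}0.png",p); np.save(f"pics/{n}0.npy",d); print(n,bot.camera_model(n))
E
```

```text
pics
{'time': 0.0, 'q': array([-1.40941741e+00,  3.13451285e-01,  1.49844063e+00, -2.77412293e-05,
        1.33099799e+00, -2.23422008e-01]), 'qd': array([ 0.00162308,  0.00250914,  0.00070317,  0.00045938,  0.00011729,
       -0.00057289]), 'effort': array([-1.31650384e-03, -4.12260711e+01, -2.59742975e+01, -2.84569214e-04,
        4.08845881e-03, -2.98750592e-05]), 'eef_pos': array([ 0.19700043, -0.48635751,  0.23073308]), 'tool_rot': array([-3.08234866e+00, -6.00483649e-01, -2.08927362e-05]), 'wrist_force': array([-0.2568823 , -0.87056292,  0.19563843]), 'ft_torque': array([-0.0060181 , -0.06265977,  0.02876703]), 'width': 0.0853382181197582}
side {'fx': 456.2137494987425, 'fy': 456.2137494987425, 'cx': 309.5426893430925, 'cy': 240.39772501586768, 'rvec': array([ 0.81568178, -2.58301893,  1.04357435]), 'tvec': array([0.42623851, 0.30169356, 0.8011487 ])}
top {'fx': 544.0815956864094, 'fy': 544.0815956864094, 'cx': 326.7915022627948, 'cy': 245.7447806239399, 'rvec': array([ 2.11870498, -2.1447758 ,  0.17135949]), 'tvec': array([0.02016218, 0.54151015, 1.0798846 ])}
```

View pics/side0.png

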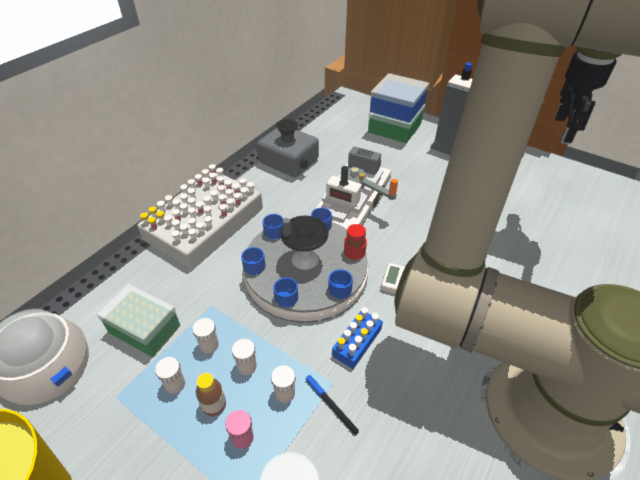

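View pics/top0.png

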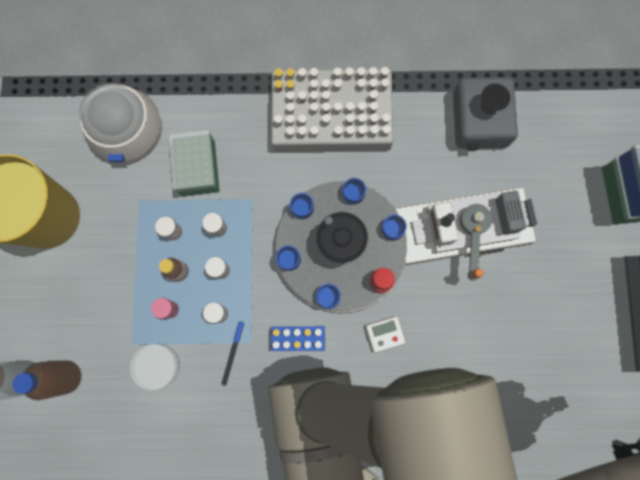

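The side view shows four white-capped jars at about (205,335), (170,375), (244,356) and (283,384). The pink look-alike is at (239,430) and the amber reagent at (210,393). In the top view the jars are at (166,227), (212,223), (215,267) and (213,312), with pink at (163,308). The red calibrator is at (383,280), the lever grip at (477,272) and the reader knob near (447,220).

```bash
cat > h.py <<'E'
import cv2,numpy as np
from bench import bot
C={n:bot.camera_model(n) for n in("side","top")}
def RT(n): return cv2.Rodrigues(np.array(C[n]["rvec"]))[0],np.array(C[n]["tvec"])
def ray(n,u,v):
    c=C[n];R,t=RT(n); return -R.T@t,R.T@np.array([(u-c["cx"])/c["fx"],(v-c["cy"])/c["fy"],1.])
def plane(n,u,v,z):
    o,d=ray(n,u,v); return o+d*(z-o[2])/d[2]
def dep(n,u,v,D):
    o,d=ray(n,u,v); return o+d*D
def proj(n,P):
    c=C[n];R,t=RT(n);p=R@np.array(P)+t;return np.array([p[0]/p[2]*c["fx"]+c["cx"],p[1]/p[2]*c["fy"]+c["cy"]])
def tri(a,b):
    (o1,d1),(o2,d2)=ray("side",*a),ray("top",*b)
    s=np.linalg.lstsq(np.c_[d1,-d2],o2-o1,rcond=None)[0];p,q=o1+d1*s[0],o2+d2*s[1]
    return (p+q)/2,np.linalg.norm(p-q)
def cap(tag):
    r={}
    for n in("side","top"):
        p,d=bot.capture(n);cv2.imwrite(f"pics/{n}_{tag}.png",p);np.save(f"pics/{n}_{tag}.npy",d);r[n]=(p,d)
    return r
def cloud(n,d):
    c=C[n];R,t=RT(n);v,u=np.mgrid[:480,:640]
    X=np.stack([(u-c["cx"])/c["fx"]*d,(v-c["cy"])/c["fy"]*d,d],-1)
    return (X-t)@R
E
python3 - <<'E'
from h import *
p=cv2.imread("pics/top0.png");d=np.load("pics/top0.npy");P=cloud("top",d)
s=cv2.imread("pics/side0.png");ds=np.load("pics/side0.npy");S=cloud("side",ds)
print("bench z",np.median(P[380:400,180:210,2]),"mat",np.median(P[330:340,150:200,2]))
# mat jars: points with z>40mm in the mat region, connected in top view
for nm,Q,im,roi in(("top",P,p,(0,0,0,0)),("side",S,s,0)):
    hsv=cv2.cvtColor(im,cv2.COLOR_BGR2HSV)
    x,y,z=Q[...,0],Q[...,1],Q[...,2]
    m=((z>.053)&(z<.11)&(y>.2)&(y<.52)&(x>.2)&(x<.75)).astype(np.uint8)
    k,l,st,ce=cv2.connectedComponentsWithStats(m)
    for i in range(1,k):
        if st[i,4]<60: continue
        q=Q[l==i]; zt=np.percentile(q[:,2],90); t=q[q[:,2]>zt-.006]
        print(nm,ce[i].round(1),st[i,4],"ctr",cv2.minEnclosingCircle(t[:,:2].astype(np.float32)),"zt",zt.round(4),"col",np.median(hsv[l==i],0))
E
```

```text
bench z 0.0013739706459671712 mat 0.0021341485013477864
top [191.4 168.1] 1741 ctr ((0.7102689743041992, 0.29446303844451904), 0.061172183603048325) zt 0.0705 col [ 71.  20. 166.]
top [114.7 152.5] 152 ctr ((0.7485382556915283, 0.45634615421295166), 0.02094666101038456) zt 0.0682 col [ 20.5  16.  130.5]
top [212.2 222.6] 334 ctr ((0.5900658965110779, 0.24809452891349792), 0.021129347383975983) zt 0.0697 col [ 25.   8. 219.]
top [165.2 226.1] 342 ctr ((0.5836738348007202, 0.34492215514183044), 0.021123934537172318) zt 0.0697 col [ 21.  10. 218.]
top [170.2 267.4] 389 ctr ((0.49844810366630554, 0.33168765902519226), 0.013650195673108101) zt 0.0946 col [ 21.  89. 117.]
top [215.  266.7] 342 ctr ((0.49939247965812683, 0.23944583535194397), 0.021434595808386803) zt 0.0699 col [ 30.   7. 219.]
top [161.3 307.7] 360 ctr ((0.4175485074520111, 0.34648802876472473), 0.02101537026464939) zt 0.0696 col [171.  95. 209.]
top [213.1 312.2] 355 ctr ((0.40712282061576843, 0.24235622584819794), 0.020556380972266197) zt 0.0695 col [ 30.   7. 219.]
side [142.1 316.5] 1905 ctr ((0.7091856002807617, 0.296
[... 231 characters left out ...]
727279663, 0.2407650202512741), 0.02145962230861187) zt 0.0672 col [ 20.   6. 252.]
side [ 53.1 369.4] 281 ctr ((0.7491731643676758, 0.46170681715011597), 0.021527139469981194) zt 0.0693 col [ 16.  25. 176.]
side [167.4 368.9] 481 ctr ((0.5826547145843506, 0.3456355929374695), 0.021244673058390617) zt 0.0671 col [ 18.   7. 251.]
side [282.8 377.8] 486 ctr ((0.4065611958503723, 0.242145374417305), 0.021054277196526527) zt 0.0673 col [ 18.   5. 253.]
side [207.6 388.4] 607 ctr ((0.49782565236091614, 0.33208298683166504), 0.014623814262449741) zt 0.0924 col [ 13. 125. 126.]
side [238.1 423.7] 581 ctr ((0.41684699058532715, 0.3466086983680725), 0.02153192274272442) zt 0.0674 col [168.  89. 251.]
```

```bash
python3 - <<'E'
from h import *
p=cv2.imread("pics/top0.png");s=cv2.imread("pics/side0.png")
a=cv2.resize(p[170:340,260:545],None,fx=2.8,fy=2.8,interpolation=cv2.INTER_CUBIC);cv2.imwrite("pics/c1.png",a)
b=cv2.resize(s[120:320,230:410],None,fx=3,fy=3,interpolation=cv2.INTER_CUBIC);cv2.imwrite("pics/c2.png",b)
b=cv2.resize(s[310:470,120:330],None,fx=3.5,fy=3.5,interpolation=cv2.INTER_CUBIC);cv2.imwrite("pics/c3.png",b)
E
```

```text
(no output)
```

View pics/c1.png

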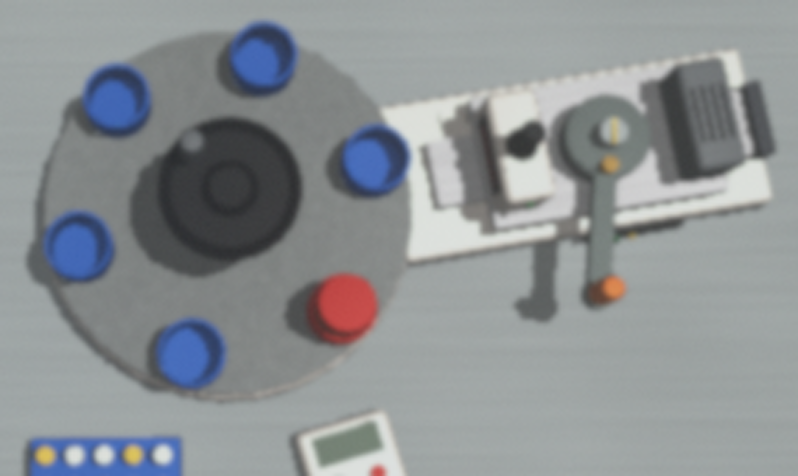

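View pics/c2.png

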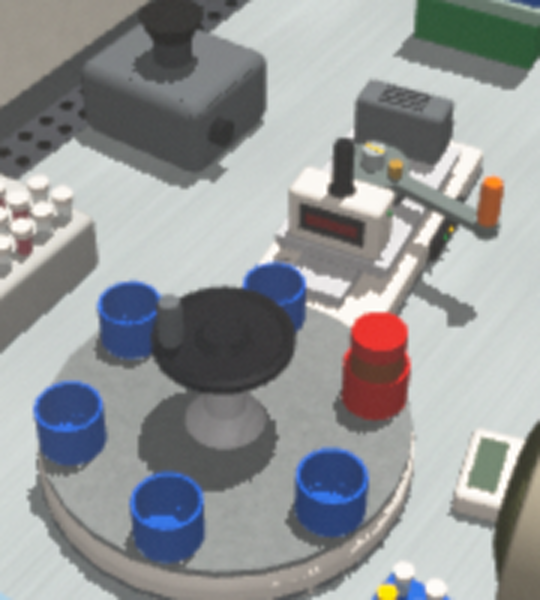

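View pics/c3.png

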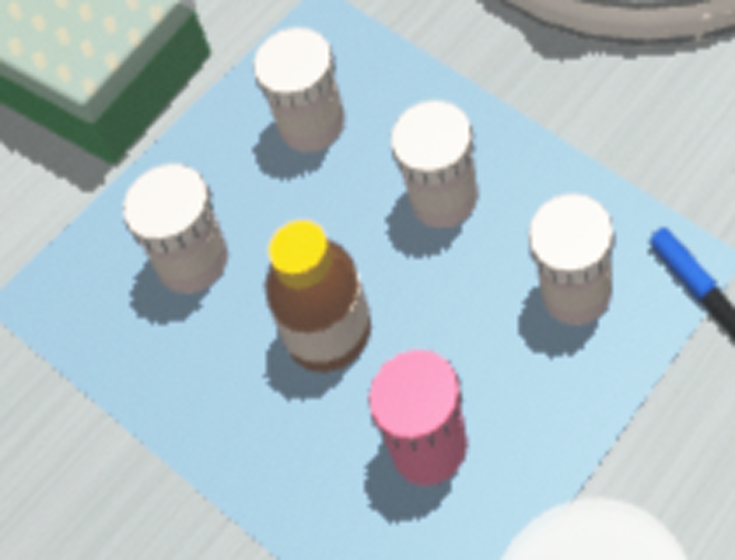

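The crops confirm four white-capped jars on the mat. The pink jar at crop (418,395) is the look-alike and the yellow-capped amber bottle is the reagent, so I'll leave both. Next I'll measure the cups, axis, crank, reader knob, lever and rail.

```bash
cat > car.py <<'E'
from h import *
from scipy.optimize import least_squares
def analyse(tag,cams=("top","side"),v=True):
  out={}
  for n in cams:
    im=cv2.imread(f"pics/{n}{tag}.png");Q=cloud(n,np.load(f"pics/{n}{tag}.npy"));hsv=cv2.cvtColor(im,cv2.COLOR_BGR2HSV)
    x,y,z=Q[...,0],Q[...,1],Q[...,2]
    near=np.hypot(x-.548,y+.017)<.16
    H,Sa=hsv[...,0],hsv[...,1]
    blue=(H>105)&(H<125)&(Sa>140)&near
    rim=blue&(z>.073)&(z<.084)
    k,l,st,ce=cv2.connectedComponentsWithStats(rim.astype(np.uint8),connectivity=8)
    pts=Q[rim][:,:2]
    # cluster by closing
    m=cv2.morphologyEx(blue.astype(np.uint8),cv2.MORPH_CLOSE,np.ones((3,3)))
    k,l,st,ce=cv2.connectedComponentsWithStats(m)
    cs=[]
    for i in range(1,k):
        if st[i,4]<80: continue
        t=Q[(l==i)&rim][:,:2]
        if len(t)<8: continue
        f=least_squares(lambda c:np.hypot(t[:,0]-c[0],t[:,1]-c[1])-.0233,t.mean(0),loss="soft_l1",f_scale=.002)
        cs.append(f.x)
        if v: print(n,"cup",ce[i].round(1),f.x.round(4),len(t),"zrim",np.median(Q[(l==i)&rim][:,2]).round(4))
    red=((H>172)|(H<5))&(Sa>150)&near&(z>.104)
    t=Q[red]
    if len(t)>10:
        c,r=cv2.minEnclosingCircle(t[:,:2].astype(np.float32));print(n,"red",np.round(c,4),round(r,4),"z",np.median(t[:,2]).round(4)); out[n+"red"]=c
    wh=(z>.122)&(z<.134)&near&(hsv[...,2]<110)&(np.hypot(x-.548,y+.017)<.07)
    t=Q[wh]
    if len(t)>30:
        c,r=cv2.minEnclosingCircle(t[:,:2].astype(np.float32));print(n,"wheel",np.round(c,4),round(r,4),"z",np.median(t[:,2]).round(4))
    t=Q[(z>.155)&(z<.175)&(np.hypot(x-.548,y+.017)<.07)]
    if len(t)>5:
        c,r=cv2.minEnclosingCircle(t[:,:2].astype(np.float32));print(n,"crank",np.round(c,4),round(r,4),"z",np.percentile(t[:,2],80).round(4))
    cs=np.array(cs)
    if len(cs)>=4:
        f=least_squares(lambda c:np.hypot(cs[:,0]-c[0],cs[:,1]-c[1])-.112,[.548,-.017])
        a=np.degrees(np.arctan2(cs[:,1]-f.x[1],cs[:,0]-f.x[0]));print(n,"axis",f.x.round(4),"res",f.fun.round(4),"ang%60",np.round(a%60,1),"ang",np.round(a,1))
  return out
if __name__=="__main__":
  import sys; analyse(sys.argv[1])
E
python3 car.py 0; python3 - <<'E'
from h import *
for n in("top","side"):
    im=cv2.imread(f"pics/{n}0.png");Q=cloud(n,np.load(f"pics/{n}0.npy"));hsv=cv2.cvtColor(im,cv2.COLOR_BGR2HSV)
    x,y,z=Q[...,0],Q[...,1],Q[...,2];H,Sa,V=hsv[...,0],hsv[...,1],hsv[...,2]
    box=(x>.4)&(x<.7)&(y<-.15)&(y>-.42)
    def ctr(m,s):
        t=Q[m]
        if len(t)>4:
            c,r=cv2.minEnclosingCircle(t[:,:2].astype(np.float32));print(n,s,np.round(c,4),round(r,4),"z %.4f..%.4f"%(t[:,2].min(),t[:,2].max()),len(t),"mean",t.mean(0).round(4))
    ctr(box&(H>5)&(H<18)&(Sa>160)&(z>.112)&(z<.135),"orange top")
    ctr(box&(z>.143)&(z<.157),"knob top")
    ctr(box&(z>.12)&(z<.157),"knob")
    t=Q[box&(z>.098)&(z<.112)&(V>150)&(Sa<60)];r=cv2.minAreaRect((t[:,:2]*1000).astype(np.float32));print(n,"head",r,len(t),t[:,2].mean())
    t=Q[box&(z>.006)&(z<.045)&(V>120)&(Sa<60)];r=cv2.minAreaRect((t[:,:2]*1000).astype(np.float32));print(n,"rail",r,len(t),np.median(t[:,2]))
E
```

```text
top cup [351.8 192.3] [ 0.6151 -0.0329] 46 zrim 0.0798
top cup [300.8 207.2] [0.624  0.0648] 50 zrim 0.0792
top cup [390.9 228.2] [ 0.5759 -0.1236] 36 zrim 0.0795
top cup [287.3 259.2] [0.5158 0.0926] 48 zrim 0.0795
top cup [326.1 297. ] [0.4379 0.0115] 39 zrim 0.0799
top red [ 0.4652 -0.0948] 0.0193 z 0.1121
top wheel [ 0.5455 -0.0156] 0.0503 z 0.1273
top crank [0.5702 0.0103] 0.0089 z 0.1682
top axis [ 0.5309 -0.0152] res [-0.0259  0.0108  0.0054 -0.0032 -0.0152] ang%60 [48.1 40.7 52.5 37.9 44. ] ang [-11.9  40.7 -67.5  97.9 164. ]
side cup [322.3 214.8] [ 0.5754 -0.1213] 59 zrim 0.0771
side cup [272.7 225.4] [ 0.6532 -0.0418] 93 zrim 0.0776
side cup [253.9 259.7] [0.6229 0.0659] 115 zrim 0.0776
side cup [340.  283.2] [0.4364 0.0135] 138 zrim 0.0777
side cup [285.6 291.3] [0.5144 0.0935] 155 zrim 0.0779
side red [ 0.4678 -0.0945] 0.0208 z 0.1109
side wheel [ 0.5445 -0.0143] 0.0507 z 0.1261
side crank [0.5694 0.0125] 0.0089 z 0.1667
side axis [ 0.5447 -0.014 ] res [-0.0004 -0.     -0.0002 -0.0002 -0.0002] ang%60 [45.9 45.6 45.6 45.8 45.8] ang [-74.1 -14.4  45.6 165.8 105.8]
top knob
[... 280 characters left out ...]
 0.10517491852201141
top rail ((549.6510009765625, -284.94061279296875), (293.22833251953125, 270.23773193359375), 0.8690707087516785) 2466 0.030900735073937202
side orange top [ 0.4736 -0.2737] 0.0091 z 0.1126..0.1248 42 mean [ 0.4731 -0.2708  0.1197]
side knob top [ 0.5788 -0.2185] 0.0099 z 0.1434..0.1529 38 mean [ 0.5766 -0.2182  0.1483]
side knob [ 0.5265 -0.2478] 0.0661 z 0.1201..0.1529 123 mean [ 0.5524 -0.2294  0.1345]
side head ((557.011474609375, -290.706298828125), (141.05397033691406, 171.84561157226562), 8.681586265563965) 311 0.1040116207097204
side rail ((552.3567504882812, -287.10650634765625), (258.489990234375, 122.87002563476562), 74.99210357666016) 905 0.030452629607015575
```

>>> carry_out(moves=[{"slide": [0,0,0],"spin": 7.3},{"slide": [0,0,0],"spin": 7.3},{"slide": [0,0,0],"spin": 7.3},{"slide": [1.6,-5.6,0],"spin": 0},{"slide": [1.6,-5.6,0],"spin": 0},{"slide": [1.6,-5.6,0],"spin": 0},{"slide": [1.6,-5.6,0],"spin": 0},{"slide": [1.6,-5.6,0],"spin": 0},{"slide": [1.6,-5.6,0],"spin": 0},{"slide": [1.6,-5.6,0],"spin": 0}], hand=80, grip_force=30)

```text
time: 1.35
eef_pos: [0.3143, -0.0854, 0.2295]
tool_rot: [-3.135, 0.028, 0.001]
wrist_force: [1.7, -0.8, 0.8]
width: 0.0684
```

>>> carry_out(moves=[{"slide": [1.6,-5.6,0],"spin": -1},{"slide": [1.6,-5.6,0],"spin": 0},{"slide": [1.6,-5.6,1],"spin": 0},{"slide": [1.6,-5.6,3],"spin": 0},{"slide": [1.6,-5.6,3],"spin": 0},{"slide": [1.3,-3,3],"spin": 0},{"slide": [0,0,0],"spin": 0}])

```text
time: 2.22
eef_pos: [0.4069, 0.2304, 0.1327]
tool_rot: [-3.136, -0.009, -0.004]
wrist_force: [-0.3, 0.1, 0.2]
width: 0.0683
```

```bash
cat > st.py <<'E'
import sys
from bench import bot
import numpy as np
s=bot.get_state();r=s["tool_rot"];th=np.degrees(2*np.arctan2(r[1],r[0]))%360
th=th-360 if th>180 else th
print("t",s["time"],"pos",s["eef_pos"].round(4),"theta",round(th,2),"F",s["wrist_force"].round(1),"w",round(s["width"],4))
if len(sys.argv)>3:
    t=np.array([float(a) for a in sys.argv[1:4]])-s["eef_pos"];a=np.radians(th)
    ex=np.array([np.cos(a),np.sin(a),0]);ey=np.array([np.sin(a),-np.cos(a),0])
    print("slide cm",np.round([100*t@ex,100*t@ey,-100*t[2]],2))
E
python3 st.py .4068 .2422 .042
```

```text
t 2.225 pos [0.4069 0.2304 0.1327] theta 0.32 F [-0.3  0.1  0.2] w 0.0683
slide cm [-0.01 -1.18  9.07]
```

>>> carry_out(moves=[{"slide": [0,-1.2,0],"spin": 0},{"slide": [0,0,3],"spin": 0},{"slide": [0,0,3],"spin": 0},{"slide": [0,0,2],"spin": 0},{"slide": [0,0,1],"spin": 0}])

```text
time: 2.85
eef_pos: [0.41, 0.2429, 0.0458]
tool_rot: [-3.134, -0.002, -0.019]
wrist_force: [-0.2, -0.2, 0.2]
width: 0.0684
```

```bash
python3 st.py .4068 .2422 .042; python3 - <<'E'
from h import *
r=cap("a");s=r["side"][0];cv2.imwrite("pics/ca.png",cv2.resize(s[260:460,180:400],None,fx=3,fy=3,interpolation=cv2.INTER_CUBIC))
E
```

```text
t 2.85 pos [0.41   0.2429 0.0458] theta 0.08 F [-0.2 -0.2  0.2] w 0.0684
slide cm [-0.32  0.07  0.38]
```

View pics/ca.png

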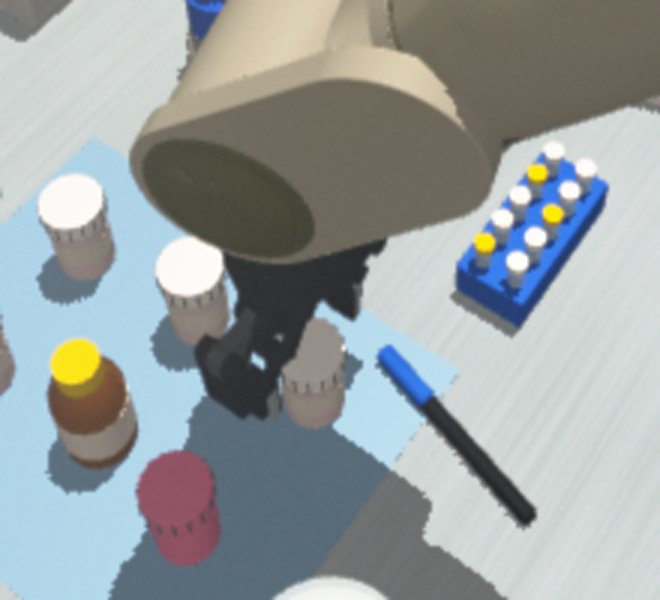

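View pics/top_a.png

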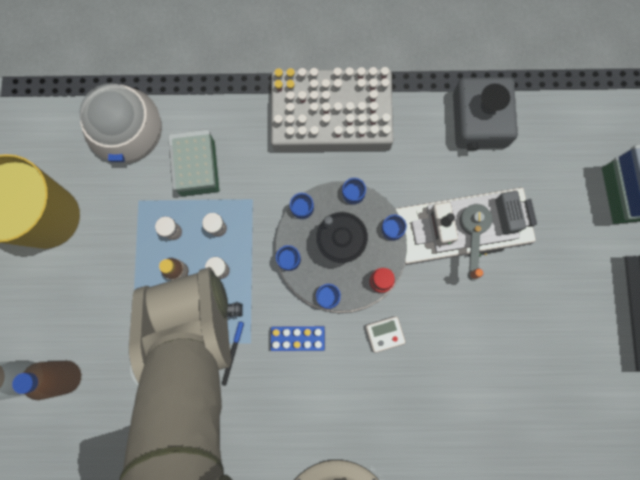

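```bash
python3 - <<'E'
from h import *
for P in[(.41,.243,.068),(.41,.2429+.034,.0458),(.41,.2429+.045,.0458),(.41,.2429-.034,.0458)]: 
  p=proj("side",P);print(P,p.round(),((p-[180,260])*3).round())
E
```

```text
(0.41, 0.243, 0.068) [281. 375.] [302. 344.]
(0.41, 0.27690000000000003, 0.0458) [269. 396.] [268. 407.]
(0.41, 0.2879, 0.0458) [265. 401.] [256. 423.]
(0.41, 0.2089, 0.0458) [293. 366.] [339. 319.]
```

>>> carry_out(moves=[{"slide": [-0.3,0.1,0.3],"spin": 0},{"slide": [0,0,0],"spin": 0}])

```text
time: 3.2
eef_pos: [0.4074, 0.242, 0.0441]
tool_rot: [-3.133, -0.002, -0.022]
wrist_force: [-0.5, -0.6, 0.4]
width: 0.0682
```

```bash
cat >> st.py <<'E'
import cv2
print("toolz",cv2.Rodrigues(np.array(r))[0][:,2].round(4))
E
python3 st.py .4068 .2422 .042
```

```text
t 3.2 pos [0.4074 0.242  0.0441] theta 0.07 F [-0.5 -0.6  0.4] w 0.0682
slide cm [-0.06 -0.02  0.21]
toolz [ 0.0141  0.0084 -0.9999]
```

>>> carry_out(moves=[{"slide": [0,0,0.2],"spin": 0},{"slide": [0,0,0],"spin": 0},{"slide": [0,0,0],"spin": 0},{"slide": [0,0,0],"spin": 0}], hand=20)

```text
time: 3.7
eef_pos: [0.4079, 0.2422, 0.0428]
tool_rot: [-3.133, -0.002, -0.025]
wrist_force: [0.0, 0.6, -0.9]
width: 0.04
```

```bash
python3 st.py .4364 .0126 .21
```

```text
t 3.7 pos [0.4079 0.2422 0.0428] theta 0.08 F [ 0.   0.6 -0.9] w 0.04
slide cm [  2.82  22.96 -16.72]
toolz [ 0.0157  0.0088 -0.9998]
```

>>> carry_out(moves=[{"slide": [0,0,-4],"spin": 0},{"slide": [0,0,-5],"spin": 0},{"slide": [0.4,3,-5],"spin": 0},{"slide": [0.6,5,-2],"spin": 0},{"slide": [0.6,5,0],"spin": 0},{"slide": [0.6,5,0],"spin": 0},{"slide": [0.6,5,0],"spin": 0},{"slide": [0,0,0],"spin": 0}])

```text
time: 4.7
eef_pos: [0.4342, 0.0038, 0.2069]
tool_rot: [-3.135, -0.005, -0.027]
wrist_force: [0.1, 1.0, -1.0]
width: 0.0398
```

```bash
python3 st.py .4375 .0126 .09
```

```text
t 4.7 pos [0.4342 0.0038 0.2069] theta 0.18 F [ 0.1  1.  -1. ] w 0.0398
slide cm [ 0.33 -0.88 11.69]
toolz [ 0.0169  0.0067 -0.9998]
```

>>> carry_out(moves=[{"slide": [0.2,-0.8,0],"spin": 0},{"slide": [0,0,4],"spin": 0},{"slide": [0,0,3.3],"spin": 0},{"slide": [0,0,0],"spin": 0}])

```text
time: 5.2
eef_pos: [0.4376, 0.0175, 0.1328]
tool_rot: [-3.134, -0.012, -0.028]
wrist_force: [0.6, 0.8, -0.4]
width: 0.04
```

```bash
python3 st.py .4375 .0126 .086;python3 - <<'E'
from h import *
r=cap("b");s=r["side"][0];cv2.imwrite("pics/cb.png",cv2.resize(s[180:340,230:410],None,fx=3.5,fy=3.5,interpolation=cv2.INTER_CUBIC))
E
```

```text
t 5.2 pos [0.4376 0.0175 0.1328] theta 0.45 F [ 0.6  0.8 -0.4] w 0.04
slide cm [-0.02  0.49  4.68]
toolz [ 0.0181  0.0075 -0.9998]
```

View pics/cb.png

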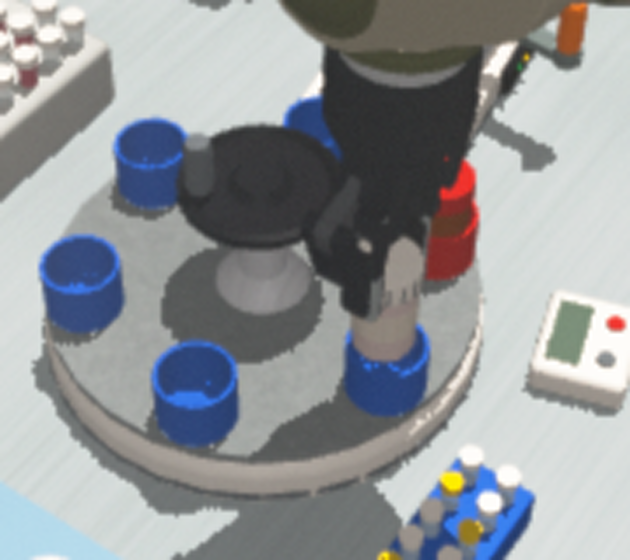

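>>> carry_out(moves=[{"slide": [-0.1,0.5,0],"spin": 0},{"slide": [0,0,1],"spin": 0},{"slide": [0,0,0],"spin": 0}])

```text
time: 5.68
eef_pos: [0.4395, 0.0118, 0.1268]
tool_rot: [-3.136, -0.013, -0.043]
wrist_force: [-0.1, -0.0, -1.0]
width: 0.0399
```

```bash
python3 st.py .4375 .0126 .086
```

```text
t 5.675 pos [0.4395 0.0118 0.1268] theta 0.47 F [-0.1 -0.  -1. ] w 0.0399
slide cm [-0.2  -0.08  4.08]
toolz [ 0.0274  0.0052 -0.9996]
```

>>> carry_out(moves=[{"slide": [-0.35,0,0],"spin": 0},{"slide": [0,0,0.5],"spin": 0},{"slide": [0,0,0],"spin": 0},{"slide": [0,0,0],"spin": 0}])

```text
time: 6.18
eef_pos: [0.4359, 0.0117, 0.1215]
tool_rot: [-3.136, -0.012, -0.043]
wrist_force: [-0.1, -0.2, -0.3]
width: 0.04
```

```bash
python3 st.py .437 .0126 .086
```

```text
t 6.175 pos [0.4359 0.0117 0.1215] theta 0.45 F [-0.1 -0.2 -0.3] w 0.04
slide cm [ 0.11 -0.09  3.55]
toolz [ 0.0276  0.0052 -0.9996]
```

>>> carry_out(moves=[{"slide": [0,-0.05,1],"spin": 0},{"slide": [0,0,1],"spin": 0},{"slide": [0,0,0.8],"spin": 0},{"slide": [0,0,0],"spin": 0}])

```text
time: 6.68
eef_pos: [0.4365, 0.0124, 0.0911]
tool_rot: [-3.136, -0.012, -0.042]
wrist_force: [-0.0, -0.3, -1.2]
width: 0.0401
```

```bash
python3 st.py .437 .0126 .086
```

```text
t 6.675 pos [0.4365 0.0124 0.0911] theta 0.45 F [-0.  -0.3 -1.2] w 0.0401
slide cm [ 0.05 -0.02  0.51]
toolz [ 0.0266  0.0055 -0.9996]
```

No contact force and the jar is 5 mm above the cup floor. I'll lower it the rest and release.

>>> carry_out(moves=[{"slide": [0,0,0.4],"spin": 0},{"slide": [0,0,0.1],"spin": 0}])

```text
time: 6.92
eef_pos: [0.4379, 0.0121, 0.0873]
tool_rot: [-3.137, -0.012, -0.047]
wrist_force: [-5.0, 0.6, 16.7]
width: 0.0399
```

```bash
python3 st.py .437 .0126 .086
```

```text
t 6.925 pos [0.4379 0.0121 0.0873] theta 0.45 F [-5.   0.6 16.7] w 0.0399
slide cm [-0.09 -0.05  0.13]
toolz [ 0.03    0.0046 -0.9995]
```

>>> carry_out(moves=[{"slide": [0,0,0],"spin": 0},{"slide": [0,0,0],"spin": 0},{"slide": [0,0,-2.5],"spin": 0},{"slide": [0,0,-4],"spin": 0},{"slide": [0,-4,-4],"spin": 0},{"slide": [0.4,-5.5,0],"spin": 0},{"slide": [0.8,-5.5,0],"spin": 0}], hand=75)

```text
time: 7.8
eef_pos: [0.4465, 0.1631, 0.1973]
tool_rot: [-3.136, -0.001, -0.05]
wrist_force: [0.6, 0.5, 0.5]
width: 0.064
```

```bash
python3 st.py .499 .240 .042;python3 - <<'E'
from h import *
r=cap("c");s=r["side"][0];cv2.imwrite("pics/cc.png",cv2.resize(s[180:480,120:420],None,fx=2,fy=2,interpolation=cv2.INTER_CUBIC))
E
```

```text
t 7.8 pos [0.4465 0.1631 0.1973] theta 0.05 F [0.6 0.5 0.5] w 0.064
slide cm [ 5.25 -7.68 15.53]
toolz [ 0.0322  0.0052 -0.9995]
```

View pics/cc.png

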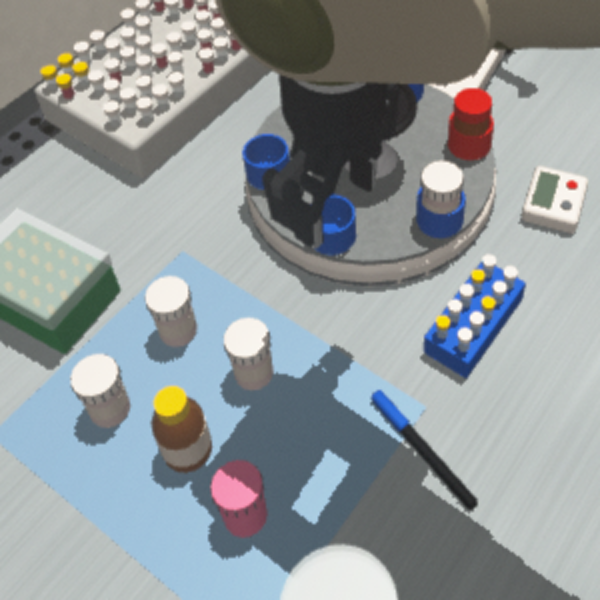

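The first jar stands upright in its cup at crop (441,185), and the other three haven't moved. The next jar is C, the nearest one at crop (248,350).

>>> carry_out(moves=[{"slide": [2.4,-3.8,0],"spin": 0},{"slide": [2.4,-3.8,2],"spin": 0},{"slide": [0,0,4],"spin": 0},{"slide": [0,0,3],"spin": 0},{"slide": [0,0,0],"spin": 0},{"slide": [0,0,0],"spin": 0}])

```text
time: 8.65
eef_pos: [0.4989, 0.2436, 0.1071]
tool_rot: [-3.135, -0.011, -0.052]
wrist_force: [0.6, -0.8, 1.1]
width: 0.0644
```

```bash
python3 st.py .499 .240 .042
```

```text
t 8.65 pos [0.4989 0.2436 0.1071] theta 0.41 F [ 0.6 -0.8  1.1] w 0.0644
slide cm [0.   0.36 6.51]
toolz [ 0.0334  0.0058 -0.9994]
```

>>> carry_out(moves=[{"slide": [-0.2,0.35,0],"spin": 0},{"slide": [0,0,3],"spin": 0},{"slide": [0,0,2.2],"spin": 0},{"slide": [0,0,1],"spin": 0},{"slide": [0,0,0],"spin": 0}])

```text
time: 9.28
eef_pos: [0.5019, 0.2397, 0.0495]
tool_rot: [-3.133, -0.01, -0.068]
wrist_force: [0.6, -0.2, -0.1]
width: 0.0641
```

```bash
python3 st.py .499 .240 .042
```

```text
t 9.275 pos [0.5019 0.2397 0.0495] theta 0.35 F [ 0.6 -0.2 -0.1] w 0.0641
slide cm [-0.29 -0.04  0.75]
toolz [ 0.0432  0.0079 -0.999 ]
```

>>> carry_out(moves=[{"slide": [-0.3,0,0.7],"spin": 0},{"slide": [0,0,0],"spin": 0}])

```text
time: 9.52
eef_pos: [0.4996, 0.2398, 0.0435]
tool_rot: [-3.132, -0.01, -0.071]
wrist_force: [-1.1, 0.3, 0.8]
width: 0.0645
```

```bash
python3 st.py .499 .240 .042
```

```text
t 9.525 pos [0.4996 0.2398 0.0435] theta 0.36 F [-1.1  0.3  0.8] w 0.0645
slide cm [-0.06 -0.02  0.15]
toolz [ 0.0455  0.0085 -0.9989]
```

Grip, then a small lift with single-row readings so I can see how the tool tilt drifts.

>>> carry_out(moves=[{"slide": [0,0,0.1],"spin": 0},{"slide": [0,0,0],"spin": 0},{"slide": [0,0,0],"spin": 0},{"slide": [0,0,0],"spin": 0}], hand=20)

```text
time: 10.02
eef_pos: [0.5001, 0.24, 0.0432]
tool_rot: [-3.132, -0.01, -0.073]
wrist_force: [-0.1, -0.8, -1.7]
width: 0.0401
```

```bash
python3 st.py .5146 .0928 .21
```

```text
t 10.025 pos [0.5001 0.24   0.0432] theta 0.37 F [-0.1 -0.8 -1.7] w 0.0401
slide cm [  1.36  14.73 -16.68]
toolz [ 0.0468  0.0087 -0.9989]
```

>>> carry_out(moves=[{"slide": [0,0,-5],"spin": 0},{"slide": [0,0,-5],"spin": 0},{"slide": [0,0,-5],"spin": 0}])

```text
time: 10.4
eef_pos: [0.4912, 0.2381, 0.1932]
tool_rot: [-3.134, -0.01, -0.06]
wrist_force: [0.7, -0.4, -1.2]
width: 0.0397
```

```bash
python3 st.py .5146 .0928 .21
```

```text
t 10.4 pos [0.4912 0.2381 0.1932] theta 0.35 F [ 0.7 -0.4 -1.2] w 0.0397
slide cm [ 2.25 14.54 -1.68]
toolz [ 0.038   0.0066 -0.9993]
```

>>> carry_out(moves=[{"slide": [0,0,0],"spin": 0}])

```text
time: 10.52
eef_pos: [0.4926, 0.2385, 0.1969]
tool_rot: [-3.133, -0.01, -0.071]
wrist_force: [0.2, -0.3, -0.9]
width: 0.04
```

```bash
python3 st.py .5146 .0928 .21
```

```text
t 10.525 pos [0.4926 0.2385 0.1969] theta 0.36 F [ 0.2 -0.3 -0.9] w 0.04
slide cm [ 2.11 14.58 -1.31]
toolz [ 0.045   0.0083 -0.999 ]
```

>>> carry_out(moves=[{"slide": [1,5,0],"spin": 0},{"slide": [1,5,0],"spin": 0}])

```text
time: 10.78
eef_pos: [0.5125, 0.1388, 0.1954]
tool_rot: [-3.132, -0.018, -0.068]
wrist_force: [0.3, 0.7, -0.9]
width: 0.0396
```

```bash
python3 st.py .5146 .0928 .21
```

```text
t 10.775 pos [0.5125 0.1388 0.1954] theta 0.67 F [ 0.3  0.7 -0.9] w 0.0396
slide cm [ 0.16  4.6  -1.46]
toolz [ 0.0432  0.0088 -0.999 ]
```

>>> carry_out(moves=[{"slide": [0,0,0],"spin": 0}])

```text
time: 10.9
eef_pos: [0.5126, 0.1363, 0.1941]
tool_rot: [-3.133, -0.012, -0.065]
wrist_force: [-1.0, 0.4, -1.3]
width: 0.0395
```

```bash
python3 st.py .5146 .0928 .21
```

```text
t 10.9 pos [0.5126 0.1363 0.1941] theta 0.45 F [-1.   0.4 -1.3] w 0.0395
slide cm [ 0.17  4.35 -1.59]
toolz [ 0.0412  0.0082 -0.9991]
```

>>> carry_out(moves=[{"slide": [0,4.3,0],"spin": 0},{"slide": [0,0,3],"spin": 0},{"slide": [0,0,3],"spin": 0},{"slide": [0,0,0],"spin": 0},{"slide": [0,0,0],"spin": 0}])

```text
time: 11.52
eef_pos: [0.5138, 0.0953, 0.1297]
tool_rot: [-3.132, -0.015, -0.057]
wrist_force: [-0.2, 0.7, -0.1]
width: 0.0399
```

```bash
python3 st.py .5157 .0928 .087
```

```text
t 11.525 pos [0.5138 0.0953 0.1297] theta 0.55 F [-0.2  0.7 -0.1] w 0.0399
slide cm [0.18 0.26 4.27]
toolz [ 0.0365  0.0096 -0.9993]
```

>>> carry_out(moves=[{"slide": [0.07,0.3,0],"spin": 0},{"slide": [0,0,1.2],"spin": 0},{"slide": [0,0,0],"spin": 0}])

```text
time: 11.9
eef_pos: [0.5157, 0.0927, 0.1187]
tool_rot: [-3.132, -0.016, -0.062]
wrist_force: [0.3, -0.3, -0.4]
width: 0.04
```

```bash
python3 st.py .516 .0928 .087
```

```text
t 11.9 pos [0.5157 0.0927 0.1187] theta 0.59 F [ 0.3 -0.3 -0.4] w 0.04
slide cm [ 0.03 -0.    3.17]
toolz [ 0.0394  0.0095 -0.9992]
```

>>> carry_out(moves=[{"slide": [-0.1,0.03,1],"spin": 0},{"slide": [0,0,1.2],"spin": 0},{"slide": [0,0,0.6],"spin": 0},{"slide": [0,0,0],"spin": 0}])

```text
time: 12.4
eef_pos: [0.5157, 0.0927, 0.0884]
tool_rot: [-3.132, -0.016, -0.061]
wrist_force: [0.3, 0.7, -0.4]
width: 0.0402
```

```bash
python3 st.py .516 .0928 .087
```

```text
t 12.4 pos [0.5157 0.0927 0.0884] theta 0.58 F [ 0.3  0.7 -0.4] w 0.0402
slide cm [ 0.03 -0.01  0.14]
toolz [ 0.0388  0.0096 -0.9992]
```

>>> carry_out(moves=[{"slide": [0,0,0.15],"spin": 0},{"slide": [0,0,0],"spin": 0}])

```text
time: 12.65
eef_pos: [0.5169, 0.0929, 0.0884]
tool_rot: [-3.131, -0.016, -0.066]
wrist_force: [-0.3, -0.4, 0.1]
width: 0.0403
```

>>> carry_out(moves=[{"slide": [0,0,0],"spin": 0},{"slide": [0,0,0],"spin": 0},{"slide": [0,0,0],"spin": 0},{"slide": [0,0,-3],"spin": 0},{"slide": [0,0,-5],"spin": 0},{"slide": [1,-5,-3],"spin": 0},{"slide": [2,-5,-1],"spin": 0},{"slide": [2,-4,0],"spin": 0},{"slide": [0,0,0],"spin": 0}], hand=75)

```text
time: 13.78
eef_pos: [0.5615, 0.2358, 0.216]
tool_rot: [-3.13, -0.012, -0.067]
wrist_force: [-0.5, -0.5, -0.5]
width: 0.0642
```

```bash
python3 st.py .590 .248 .042;python3 - <<'E'
from h import *
r=cap("d");s=r["side"][0];cv2.imwrite("pics/cd.png",cv2.resize(s[180:480,120:420],None,fx=2,fy=2,interpolation=cv2.INTER_CUBIC))
E
```

```text
t 13.775 pos [0.5615 0.2358 0.216 ] theta 0.44 F [-0.5 -0.5 -0.5] w 0.0642
slide cm [ 2.86 -1.2  17.4 ]
toolz [ 0.0427  0.0107 -0.999 ]
```

View pics/cd.png

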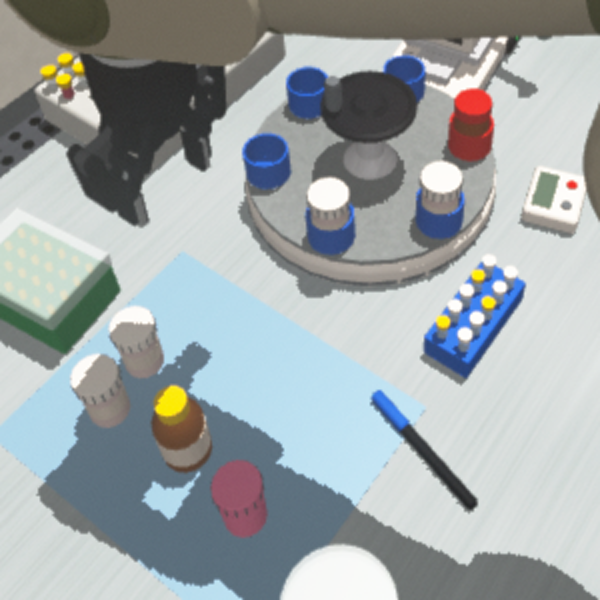

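Two jars are seated at crop (330,205) and (441,185). Jar A has been knocked aside towards B and now sits at crop (134,340), so I'll re-measure.

```bash
cat > jars.py <<'E'
from h import *
import sys
for n in("side","top"):
    im=cv2.imread(f"pics/{n}{sys.argv[1]}.png");Q=cloud(n,np.load(f"pics/{n}{sys.argv[1]}.npy"));x,y,z=Q[...,0],Q[...,1],Q[...,2]
    m=((z>.053)&(z<.11)&(y>.2)&(y<.42)&(x>.36)&(x<.66)).astype(np.uint8)
    k,l,st,ce=cv2.connectedComponentsWithStats(m)
    for i in range(1,k):
        if st[i,4]<60: continue
        q=Q[l==i];zt=np.percentile(q[:,2],90);t=q[q[:,2]>zt-.006];c,r=cv2.minEnclosingCircle(t[:,:2].astype(np.float32))
        print(n,ce[i].round(),np.round(c,4),round(r,4),"z",zt.round(4),np.median(im[l==i],0))
E
python3 jars.py _d; python3 car.py _d
```

```text
side [186. 344.] [0.5927 0.2918] 0.0213 z 0.0673 [146. 153. 158.]
side [167. 369.] [0.5835 0.3458] 0.0216 z 0.0673 [144. 150. 156.]
side [208. 388.] [0.4979 0.3323] 0.0143 z 0.0924 [ 52.  88. 123.]
side [238. 424.] [0.4171 0.3469] 0.0216 z 0.0672 [104.  86. 148.]
top [163. 228.] [0.5813 0.3448] 0.0203 z 0.0693 [115. 120. 122.]
top cup [352.5 192.4] [ 0.6539 -0.0447] 44 zrim 0.079
top cup [301.2 206.7] [0.6249 0.064 ] 46 zrim 0.0796
top cup [391.1 228.8] [ 0.5747 -0.1237] 32 zrim 0.0797
top red [ 0.4648 -0.0933] 0.0191 z 0.1119
top wheel [ 0.5458 -0.0149] 0.0502 z 0.1273
top crank [0.5704 0.0102] 0.0087 z 0.168
side cup [323.4 215.2] [ 0.574  -0.1208] 75 zrim 0.077
side cup [272.7 225.1] [ 0.6525 -0.0434] 101 zrim 0.0772
side cup [252.8 259.2] [0.6238 0.065 ] 132 zrim 0.0772
side cup [340.5 290.6] [0.4374 0.0148] 58 zrim 0.0769
side cup [286.2 298.2] [0.5162 0.0939] 54 zrim 0.0771
side red [ 0.4651 -0.0938] 0.0215 z 0.1109
side wheel [ 0.5438 -0.0148] 0.0511 z 0.1261
side crank [0.5695 0.0119] 0.0093 z 0.1661
side axis [ 0.5448 -0.0138] res [-0.0011 -0.0004 -0.0005 -0.0008 -0.0006] ang%60 [45.2 44.6 44.9 45.1 44.9] ang [-74.8 -15.4  44.9 165.1 104.9]
```

>>> carry_out(moves=[{"slide": [0,0,0],"spin": -10},{"slide": [0,0,0],"spin": -10},{"slide": [0,0,0],"spin": -10},{"slide": [0,0,0],"spin": -10},{"slide": [0,0,0],"spin": -10},{"slide": [0,0,0],"spin": -10},{"slide": [0,0,0],"spin": -10},{"slide": [0,0,0],"spin": -10},{"slide": [0,0,0],"spin": -5},{"slide": [0,0,0],"spin": 0}])

```text
time: 15.12
eef_pos: [0.5584, 0.2207, 0.2161]
tool_rot: [2.258, 2.153, 0.05]
wrist_force: [0.1, -0.2, 0.1]
width: 0.0644
```

```bash
python3 st.py .5924 .2913 .042;python3 - <<'E'
from h import *
for n in("top","side"):
    Q=cloud(n,np.load(f"pics/{n}0.npy"));x,y,z=Q[...,0],Q[...,1],Q[...,2]
    t=Q[(z>.055)&(z<.085)&(x>.63)&(x<.8)&(y>.22)&(y<.37)];print(n,np.round(cv2.boxPoints(cv2.minAreaRect((t[:,:2]*1000).astype(np.float32)))))
E
```

```text
t 15.125 pos [0.5584 0.2207 0.2161] theta 87.28 F [ 0.1 -0.2  0.1] w 0.0644
slide cm [ 7.21  3.06 17.41]
toolz [ 0.0376  0.0066 -0.9993]
top [[659. 333.]
 [670. 245.]
 [793. 260.]
 [782. 347.]]
side [[658. 334.]
 [668. 246.]
 [791. 260.]
 [782. 347.]]
```

>>> carry_out(moves=[{"slide": [3.6,1.2,0],"spin": -2.7},{"slide": [3.6,1.2,0],"spin": 0},{"slide": [0,0,5.5],"spin": 0},{"slide": [0,0,5.5],"spin": 0},{"slide": [0,0,0],"spin": 0},{"slide": [0,0,0],"spin": 0}])

```text
time: 15.88
eef_pos: [0.5907, 0.2909, 0.1091]
tool_rot: [2.221, 2.186, 0.055]
wrist_force: [-0.6, -0.5, 0.4]
width: 0.064
```

```bash
python3 st.py .5924 .2913 .042
```

```text
t 15.875 pos [0.5907 0.2909 0.1091] theta 89.09 F [-0.6 -0.5  0.4] w 0.064
slide cm [0.04 0.17 6.71]
toolz [ 0.0425  0.0071 -0.9991]
```

>>> carry_out(moves=[{"slide": [0,0,-5],"spin": 0},{"slide": [0,0,-2.5],"spin": 0},{"slide": [0,0,-1],"spin": 0},{"slide": [0,0,0],"spin": 0}])

```text
time: 16.38
eef_pos: [0.5885, 0.2897, 0.2053]
tool_rot: [2.221, 2.178, 0.07]
wrist_force: [-0.2, 0.4, -1.4]
width: 0.0643
```

```bash
python3 st.py .5924 .2913 .042
```

```text
t 16.375 pos [0.5885 0.2897 0.2053] theta 88.89 F [-0.2  0.4 -1.4] w 0.0643
slide cm [ 0.17  0.39 16.33]
toolz [ 0.0532  0.0101 -0.9985]
```

>>> carry_out(moves=[{"slide": [0,0,5],"spin": 0},{"slide": [0,0,3.5],"spin": 0},{"slide": [0,0,0],"spin": 0},{"slide": [0,0,0],"spin": 0}])

```text
time: 16.88
eef_pos: [0.5932, 0.2903, 0.1188]
tool_rot: [2.222, 2.177, 0.071]
wrist_force: [0.1, -0.2, 0.4]
width: 0.0641
```

```bash
python3 st.py .5924 .2913 .042
```

```text
t 16.875 pos [0.5932 0.2903 0.1188] theta 88.83 F [ 0.1 -0.2  0.4] w 0.0641
slide cm [ 0.1  -0.09  7.68]
toolz [ 0.0539  0.0102 -0.9985]
```

>>> carry_out(moves=[{"slide": [0,0,-5],"spin": 0},{"slide": [0,0,0],"spin": 0}])

```text
time: 17.12
eef_pos: [0.5912, 0.29, 0.1732]
tool_rot: [2.22, 2.175, 0.076]
wrist_force: [0.5, 1.2, -1.0]
width: 0.0638
```

```bash
python3 st.py
```

```text
t 17.125 pos [0.5912 0.29   0.1732] theta 88.83 F [ 0.5  1.2 -1. ] w 0.0638
toolz [ 0.0577  0.0113 -0.9983]
```

>>> carry_out(moves=[{"slide": [0,-4,0],"spin": 0},{"slide": [0,0,0],"spin": 0}])

```text
time: 17.38
eef_pos: [0.5506, 0.2908, 0.1725]
tool_rot: [2.22, 2.174, 0.08]
wrist_force: [0.6, -0.4, -0.0]
width: 0.064
```

```bash
python3 st.py
```

```text
t 17.375 pos [0.5506 0.2908 0.1725] theta 88.81 F [ 0.6 -0.4 -0. ] w 0.064
toolz [ 0.06    0.012  -0.9981]
```

>>> carry_out(moves=[{"slide": [0,4,0],"spin": 0},{"slide": [0,0,0],"spin": 0}])

```text
time: 17.62
eef_pos: [0.5922, 0.2899, 0.1766]
tool_rot: [2.219, 2.173, 0.083]
wrist_force: [-0.5, -0.7, 0.3]
width: 0.0639
```

```bash
python3 st.py
```

```text
t 17.625 pos [0.5922 0.2899 0.1766] theta 88.82 F [-0.5 -0.7  0.3] w 0.0639
toolz [ 0.0625  0.0126 -0.998 ]
```

>>> carry_out(moves=[{"slide": [0,0,5],"spin": 0},{"slide": [0,0,0],"spin": 0}])

```text
time: 17.88
eef_pos: [0.5961, 0.2906, 0.127]
tool_rot: [2.218, 2.172, 0.086]
wrist_force: [-0.2, 0.5, 0.0]
width: 0.0642
```

```bash
python3 st.py
```

```text
t 17.875 pos [0.5961 0.2906 0.127 ] theta 88.79 F [-0.2  0.5  0. ] w 0.0642
toolz [ 0.0644  0.0132 -0.9978]
```

>>> carry_out(moves=[{"slide": [-6,0,0],"spin": 0},{"slide": [0,0,0],"spin": 0}])

```text
time: 18.12
eef_pos: [0.5961, 0.23, 0.1306]
tool_rot: [2.215, 2.171, 0.093]
wrist_force: [0.5, 1.0, 0.3]
width: 0.0642
```

```bash
python3 st.py
```

```text
t 18.125 pos [0.5961 0.23   0.1306] theta 88.87 F [0.5 1.  0.3] w 0.0642
toolz [ 0.0699  0.0142 -0.9975]
```

>>> carry_out(moves=[{"slide": [6,0,0],"spin": 0},{"slide": [0,0,0],"spin": 0}])

```text
time: 18.38
eef_pos: [0.5988, 0.292, 0.137]
tool_rot: [2.214, 2.167, 0.103]
wrist_force: [-0.5, -0.2, -0.0]
width: 0.0639
```

```bash
python3 st.py
```

```text
t 18.375 pos [0.5988 0.292  0.137 ] theta 88.78 F [-0.5 -0.2 -0. ] w 0.0639
toolz [ 0.0764  0.0165 -0.9969]
```

>>> carry_out(moves=[{"slide": [0,0,0],"spin": -10},{"slide": [0,0,0],"spin": 0}])

```text
time: 18.62
eef_pos: [0.5995, 0.2932, 0.1408]
tool_rot: [2.006, 2.35, 0.102]
wrist_force: [-0.3, 0.0, -0.3]
width: 0.064
```

```bash
python3 st.py
```

```text
t 18.625 pos [0.5995 0.2932 0.1408] theta 99.01 F [-0.3  0.  -0.3] w 0.064
toolz [ 0.081   0.0178 -0.9966]
```

>>> carry_out(moves=[{"slide": [0,0,0],"spin": 10},{"slide": [0,0,0],"spin": 0}])

```text
time: 18.88
eef_pos: [0.6, 0.293, 0.1431]
tool_rot: [2.217, 2.158, 0.113]
wrist_force: [0.7, 0.4, -0.0]
width: 0.0642
```

```bash
python3 st.py; python3 -c "
from bench import bot
print(bot.get_state()['q'].round(3))"
```

```text
t 18.875 pos [0.6    0.293  0.1431] theta 88.46 F [ 0.7  0.4 -0. ] w 0.0642
toolz [ 0.0836  0.0184 -0.9963]
[ 0.281  0.653  1.211 -0.006  1.192  0.31 ]
```

```bash
python3 - <<'E'
from bench import bot
import cv2,numpy as np
for i in range(5):
    s=bot.get_state();print(s["time"],s["eef_pos"].round(4),"qd",s["qd"].round(4),"eff",s["effort"].round(1),cv2.Rodrigues(np.array(s["tool_rot"]))[0][:,2].round(4))
    bot.capture("top")
E
```

```text
18.875 [0.6    0.293  0.1431] qd [-0.003  -0.007  -0.005  -0.0012  0.007  -0.0258] eff [  0.1 -55.7 -25.7  -0.   -0.2   0.9] [ 0.0836  0.0184 -0.9963]
18.925 [0.6001 0.2931 0.1431] qd [ 0.0003  0.0061  0.0021  0.0025 -0.0046 -0.0364] eff [  0.1 -55.2 -25.4  -0.   -0.2   0.3] [ 0.0837  0.0185 -0.9963]
18.975 [0.6    0.2931 0.1428] qd [ 0.0006  0.0074  0.005  -0.0007 -0.0035 -0.0092] eff [  0.  -55.8 -25.7  -0.   -0.2   0.2] [ 0.0833  0.0184 -0.9964]
19.025 [0.5999 0.293  0.1426] qd [ 0.0036  0.0051  0.0045 -0.0008 -0.0018  0.0033] eff [  0.  -56.  -25.8  -0.   -0.2   0. ] [ 0.083   0.0182 -0.9964]
19.075 [0.5998 0.293  0.1424] qd [-0.0011  0.0039  0.0033  0.0005 -0.0013  0.0065] eff [ -0.  -56.  -25.8  -0.   -0.2   0. ] [ 0.0827  0.0182 -0.9964]
```

>>> carry_out(moves=[{"slide": [0,0,0],"spin": 0}])

```text
time: 19.25
eef_pos: [0.5998, 0.293, 0.1422]
tool_rot: [2.214, 2.163, 0.111]
wrist_force: [-0.7, 0.1, -0.3]
width: 0.064
```

```bash
python3 - <<'E'
from bench import bot
import cv2,numpy as np
for i in range(3):
    s=bot.get_state();print(s["time"],s["eef_pos"].round(4),"qd",s["qd"].round(4),"eff",s["effort"].round(1),cv2.Rodrigues(np.array(s["tool_rot"]))[0][:,2].round(4))
    bot.capture("top")
E
```

```text
19.25 [0.5998 0.293  0.1422] qd [-0.0006  0.0005 -0.0002  0.0007  0.0005 -0.0043] eff [  0.  -55.8 -25.7  -0.   -0.2   0. ] [ 0.0824  0.0181 -0.9964]
19.3 [0.5998 0.293  0.1422] qd [ 0.002   0.002  -0.0004  0.0011 -0.0015  0.0046] eff [  0.  -55.8 -25.7  -0.   -0.2  -0. ] [ 0.0823  0.0181 -0.9964]
19.35 [0.5998 0.293  0.1422] qd [ 0.0005  0.0008 -0.0004  0.     -0.0003 -0.    ] eff [ -0.  -55.8 -25.7  -0.   -0.2  -0. ] [ 0.0824  0.0181 -0.9964]
```

```bash
cat > settle.py <<'E'
from bench import bot
import cv2,numpy as np,sys
f=lambda:cv2.Rodrigues(np.array(bot.get_state()["tool_rot"]))[0][:,2].round(4)
a=f();p=bot.get_state()["eef_pos"].round(4)
for i in range(3): bot.capture("top")
print("tilt",a,"->",f(),p,bot.get_state()["eef_pos"].round(4))
E
echo
```

>>> carry_out(moves=[{"slide": [0,0,-6],"spin": 0}])

```text
time: 19.52
eef_pos: [0.5932, 0.2913, 0.198]
tool_rot: [2.218, 2.166, 0.098]
wrist_force: [0.8, -0.4, 1.4]
width: 0.0642
```

```bash
python3 settle.py
```

```text
tilt [ 0.0731  0.0154 -0.9972] -> [ 0.0888  0.02   -0.9959] [0.5932 0.2913 0.198 ] [0.5959 0.2924 0.2056]
```

>>> carry_out(moves=[{"slide": [0,0,-6],"spin": 0},{"slide": [0,0,-3],"spin": 0}])

```text
time: 19.92
eef_pos: [0.587, 0.2902, 0.2926]
tool_rot: [2.214, 2.163, 0.111]
wrist_force: [0.4, 0.3, 0.2]
width: 0.0642
```

```bash
python3 settle.py
```

```text
tilt [ 0.0822  0.0181 -0.9965] -> [ 0.0798  0.0174 -0.9967] [0.587  0.2902 0.2926] [0.587  0.2901 0.2897]
```

>>> carry_out(moves=[{"slide": [0,0,6],"spin": 0},{"slide": [0,0,3],"spin": 0}])

```text
time: 20.32
eef_pos: [0.5941, 0.2916, 0.1955]
tool_rot: [2.215, 2.164, 0.106]
wrist_force: [0.1, 0.8, 0.1]
width: 0.0639
```

```bash
python3 settle.py
```

```text
tilt [ 0.0791  0.0172 -0.9967] -> [ 0.0813  0.0178 -0.9965] [0.5941 0.2916 0.1955] [0.5947 0.2919 0.1987]
```

>>> carry_out(moves=[{"slide": [0,-6,0],"spin": 0},{"slide": [0,-3,0],"spin": 0}])

```text
time: 20.72
eef_pos: [0.505, 0.2938, 0.192]
tool_rot: [2.215, 2.16, 0.113]
wrist_force: [0.4, 0.2, 0.1]
width: 0.0643
```

```bash
python3 settle.py
```

```text
tilt [ 0.0839  0.0186 -0.9963] -> [ 0.086   0.0191 -0.9961] [0.505  0.2938 0.192 ] [0.5067 0.294  0.193 ]
```

>>> carry_out(moves=[{"slide": [0,6,0],"spin": 0},{"slide": [0,3,0],"spin": 0}])

```text
time: 21.12
eef_pos: [0.598, 0.2918, 0.2021]
tool_rot: [2.212, 2.161, 0.117]
wrist_force: [-0.4, -0.1, 1.0]
width: 0.064
```

```bash
python3 settle.py
```

```text
tilt [ 0.0865  0.0193 -0.9961] -> [ 0.0848  0.019  -0.9962] [0.598  0.2918 0.2021] [0.5966 0.2919 0.2011]
```

>>> carry_out(moves=[{"slide": [0,0,-6],"spin": 0},{"slide": [0,0,-3],"spin": 0}])

```text
time: 21.52
eef_pos: [0.5877, 0.29, 0.2911]
tool_rot: [2.215, 2.163, 0.108]
wrist_force: [0.5, -0.4, 0.2]
width: 0.0643
```

```bash
python3 settle.py
```

```text
tilt [ 0.0802  0.0178 -0.9966] -> [ 0.0784  0.0173 -0.9968] [0.5877 0.29   0.2911] [0.5877 0.29   0.2884]
```

>>> carry_out(moves=[{"slide": [0,0,5],"spin": 0}])

```text
time: 21.8
eef_pos: [0.5923, 0.2913, 0.2401]
tool_rot: [2.213, 2.162, 0.114]
wrist_force: [1.7, 0.9, -2.0]
width: 0.0635
```

```bash
python3 settle.py
```

```text
tilt [ 0.0841  0.0189 -0.9963] -> [ 0.0716  0.0153 -0.9973] [0.5923 0.2913 0.2401] [0.5902 0.2906 0.2354]
```

>>> carry_out(moves=[{"slide": [0,0,5],"spin": 0},{"slide": [0,0,0],"spin": 0}])

```text
time: 22.2
eef_pos: [0.5945, 0.2917, 0.1877]
tool_rot: [2.217, 2.166, 0.1]
wrist_force: [-0.3, 0.7, 0.4]
width: 0.0641
```

```bash
python3 settle.py
```

```text
tilt [ 0.0746  0.0162 -0.9971] -> [ 0.0854  0.0194 -0.9962] [0.5945 0.2917 0.1877] [0.5968 0.2924 0.1936]
```

>>> carry_out(moves=[{"slide": [0,0,-6],"spin": 0},{"slide": [0,0,-5],"spin": 0},{"slide": [0,0,-2],"spin": 0}])

```text
time: 22.72
eef_pos: [0.5851, 0.2898, 0.3326]
tool_rot: [2.21, 2.159, 0.125]
wrist_force: [0.3, 0.9, -0.0]
width: 0.0644
```

```bash
python3 settle.py
```

```text
tilt [ 0.0923  0.0214 -0.9955] -> [ 0.0894  0.0205 -0.9958] [0.5851 0.2898 0.3326] [0.5852 0.2898 0.3293]
```

>>> carry_out(moves=[{"slide": [0,0,6],"spin": 0}])

```text
time: 23.0
eef_pos: [0.5917, 0.2914, 0.2727]
tool_rot: [2.208, 2.157, 0.133]
wrist_force: [1.5, 0.4, -1.3]
width: 0.0642
```

```bash
python3 settle.py
```

```text
tilt [ 0.0979  0.023  -0.9949] -> [ 0.0827  0.0186 -0.9964] [0.5917 0.2914 0.2727] [0.5895 0.2906 0.2669]
```

>>> carry_out(moves=[{"slide": [0,0,6],"spin": 0}])

```text
time: 23.28
eef_pos: [0.5969, 0.2926, 0.2134]
tool_rot: [2.209, 2.158, 0.129]
wrist_force: [1.0, 1.1, -0.8]
width: 0.0641
```

```bash
python3 settle.py
```

```text
tilt [ 0.0946  0.022  -0.9953] -> [ 0.0795  0.0176 -0.9967] [0.5969 0.2926 0.2134] [0.594  0.2916 0.207 ]
```

>>> carry_out(moves=[{"slide": [0,0,6],"spin": 0}])

```text
time: 23.55
eef_pos: [0.6024, 0.2939, 0.1553]
tool_rot: [2.209, 2.159, 0.127]
wrist_force: [1.2, 1.6, -0.8]
width: 0.0638
```

```bash
python3 settle.py
```

```text
tilt [ 0.0937  0.0218 -0.9954] -> [ 0.0782  0.0173 -0.9968] [0.6024 0.2939 0.1553] [0.5988 0.2926 0.1484]
```

>>> carry_out(moves=[{"slide": [0,0,-6],"spin": 0},{"slide": [0,0,-3],"spin": 0}])

```text
time: 23.95
eef_pos: [0.5923, 0.2913, 0.2478]
tool_rot: [2.213, 2.162, 0.113]
wrist_force: [0.0, -0.1, -0.5]
width: 0.0642
```

```bash
python3 settle.py
```

```text
tilt [ 0.0837  0.0189 -0.9963] -> [ 0.0827  0.0186 -0.9964] [0.5923 0.2913 0.2478] [0.5923 0.2913 0.2454]
```

>>> carry_out(moves=[{"slide": [0,0,6],"spin": 0}])

```text
time: 24.22
eef_pos: [0.5993, 0.2931, 0.191]
tool_rot: [2.21, 2.159, 0.127]
wrist_force: [0.8, -0.4, -1.3]
width: 0.0639
```

```bash
cat > tc.py <<'E'
from bench import bot
import cv2,numpy as np,sys
for i in range(int(sys.argv[1])):
    s=bot.get_state();print(round(s["time"],3),cv2.Rodrigues(np.array(s["tool_rot"]))[0][:,2].round(4),s["eef_pos"].round(4),s["qd"].round(3)[[1,2,4]])
    bot.capture("top")
E
python3 tc.py 8
```

```text
24.225 [ 0.0934  0.0217 -0.9954] [0.5993 0.2931 0.191 ] [ 0.398  0.668 -1.009]
24.275 [ 0.0767  0.0168 -0.9969] [0.5959 0.2919 0.1794] [0.036 0.015 0.184]
24.325 [ 0.0737  0.0159 -0.9972] [0.5953 0.2917 0.1811] [-0.047 -0.096  0.088]
24.375 [ 0.0782  0.0172 -0.9968] [0.5963 0.2921 0.1845] [-0.045 -0.075  0.019]
24.425 [ 0.0824  0.0184 -0.9964] [0.5973 0.2924 0.1868] [-0.03  -0.038 -0.005]
24.475 [ 0.0849  0.0192 -0.9962] [0.5978 0.2926 0.188 ] [-0.014 -0.01  -0.01 ]
24.525 [ 0.0859  0.0195 -0.9961] [0.598  0.2927 0.1883] [-0.001  0.004 -0.01 ]
24.575 [ 0.086   0.0195 -0.9961] [0.5979 0.2926 0.1882] [ 0.004  0.012 -0.012]
```

>>> carry_out(moves=[{"slide": [0,0,-6],"spin": 0},{"slide": [0,0,-3],"spin": 0}])

```text
time: 24.88
eef_pos: [0.5895, 0.2906, 0.28]
tool_rot: [2.214, 2.162, 0.113]
wrist_force: [-0.1, -1.4, -1.2]
width: 0.064
```

```bash
python3 tc.py 3
```

```text
24.875 [ 0.0838  0.0189 -0.9963] [0.5895 0.2906 0.28  ] [-0.088 -0.338  0.537]
24.925 [ 0.0872  0.0199 -0.996 ] [0.5898 0.2907 0.2829] [ 0.013  0.054 -0.103]
24.975 [ 0.0857  0.0195 -0.9961] [0.5898 0.2908 0.2802] [ 0.045  0.083 -0.055]
```

>>> carry_out(moves=[{"slide": [0,0,6],"spin": 0}])

```text
time: 25.15
eef_pos: [0.5958, 0.2922, 0.2205]
tool_rot: [2.211, 2.16, 0.122]
wrist_force: [1.0, 0.8, -1.3]
width: 0.0642
```

```bash
python3 tc.py 2
```

```text
25.15 [ 0.0901  0.0207 -0.9957] [0.5958 0.2922 0.2205] [ 0.352  0.82  -1.072]
25.2 [ 0.0722  0.0155 -0.9973] [0.5924 0.291  0.2083] [0.04  0.    0.201]
```

>>> carry_out(moves=[{"slide": [0,0,0],"spin": 0}])

```text
time: 25.38
eef_pos: [0.5921, 0.2909, 0.2117]
tool_rot: [2.219, 2.167, 0.094]
wrist_force: [-1.0, 1.0, 0.8]
width: 0.0641
```

```bash
python3 tc.py 4
```

```text
25.375 [ 0.0702  0.0149 -0.9974] [0.5921 0.2909 0.2117] [ 0.027  0.049 -0.013]
25.425 [ 0.0694  0.0146 -0.9975] [0.5919 0.2908 0.2111] [-0.007 -0.005 -0.004]
25.475 [ 0.0705  0.015  -0.9974] [0.5921 0.2909 0.2116] [-0.01  -0.008 -0.007]
25.525 [ 0.0715  0.0152 -0.9973] [0.5923 0.2909 0.212 ] [-0.005 -0.002 -0.006]
```

>>> carry_out(moves=[{"slide": [0,0,6],"spin": 0}])

```text
time: 25.7
eef_pos: [0.5993, 0.2928, 0.1574]
tool_rot: [2.214, 2.162, 0.113]
wrist_force: [1.4, -0.1, -1.4]
width: 0.0637
```

```bash
python3 tc.py 2|tail -1
```

```text
25.75 [ 0.0656  0.0136 -0.9978] [0.5951 0.2913 0.1454] [0.027 0.02  0.188]
```

>>> carry_out(moves=[{"slide": [0,0,0],"spin": 0}])

```text
time: 25.92
eef_pos: [0.5952, 0.2914, 0.1497]
tool_rot: [2.221, 2.169, 0.087]
wrist_force: [0.6, 0.4, 0.2]
width: 0.0643
```

```bash
python3 tc.py 2|tail -1
```

```text
25.975 [ 0.0647  0.0133 -0.9978] [0.5951 0.2913 0.1494] [-0.005  0.002 -0.008]
```

>>> carry_out(moves=[{"slide": [0,0,-6],"spin": 0},{"slide": [0,0,-6],"spin": 0},{"slide": [0,0,-4],"spin": 0}])

```text
time: 26.4
eef_pos: [0.5838, 0.289, 0.3169]
tool_rot: [2.22, 2.168, 0.09]
wrist_force: [-0.0, -0.3, -0.3]
width: 0.0642
```

```bash
python3 tc.py 4
```

```text
26.4 [ 0.0669  0.0139 -0.9977] [0.5838 0.289  0.3169] [-0.118 -0.647  0.765]
26.45 [ 0.0753  0.0164 -0.997 ] [0.5844 0.2892 0.3229] [-0.004  0.068 -0.142]
26.5 [ 0.0739  0.016  -0.9971] [0.5846 0.2893 0.3197] [ 0.052  0.111 -0.071]
26.55 [ 0.0688  0.0145 -0.9975] [0.5843 0.2892 0.3161] [ 0.047  0.083 -0.026]
```

>>> carry_out(moves=[{"slide": [0,0,6],"spin": 0}])

```text
time: 26.72
eef_pos: [0.589, 0.2902, 0.2563]
tool_rot: [2.218, 2.166, 0.097]
wrist_force: [1.4, -0.0, -1.4]
width: 0.0639
```

```bash
python3 tc.py 2|tail -1
```

```text
26.775 [ 0.0535  0.0101 -0.9985] [0.5856 0.2891 0.2439] [ 0.053 -0.024  0.209]
```

>>> carry_out(moves=[{"slide": [0,0,0],"spin": 0}])

```text
time: 26.95
eef_pos: [0.5856, 0.289, 0.2478]
tool_rot: [2.226, 2.174, 0.069]
wrist_force: [-1.1, 0.7, 0.8]
width: 0.0644
```

```bash
python3 tc.py 2|tail -1
```

```text
27.0 [ 0.0515  0.0095 -0.9986] [0.5855 0.289  0.2473] [-0.004 -0.006 -0.005]
```

>>> carry_out(moves=[{"slide": [0,0,6],"spin": 0}])

```text
time: 27.18
eef_pos: [0.5915, 0.2905, 0.1933]
tool_rot: [2.221, 2.169, 0.086]
wrist_force: [1.1, 0.0, -1.1]
width: 0.064
```

```bash
python3 tc.py 2|tail -1
```

```text
27.225 [ 0.0469  0.0081 -0.9989] [0.5876 0.2892 0.1813] [0.035 0.007 0.192]
```

>>> carry_out(moves=[{"slide": [0,0,0],"spin": 0}])

```text
time: 27.4
eef_pos: [0.5879, 0.2893, 0.1862]
tool_rot: [2.228, 2.175, 0.062]
wrist_force: [-0.3, 0.3, 0.8]
width: 0.0642
```

```bash
python3 tc.py 2|tail -1
```

```text
27.45 [ 0.0469  0.0081 -0.9989] [0.5878 0.2893 0.1859] [-0.004  0.005 -0.009]
```

>>> carry_out(moves=[{"slide": [0,0,-6],"spin": 0},{"slide": [0,0,-6],"spin": 0},{"slide": [0,0,-4],"spin": 0}])

```text
time: 27.88
eef_pos: [0.5793, 0.2877, 0.3538]
tool_rot: [2.227, 2.174, 0.065]
wrist_force: [-0.2, -0.8, 0.1]
width: 0.0643
```

```bash
python3 tc.py 4|tail -1
```

```text
28.025 [ 0.0511  0.0093 -0.9987] [0.5798 0.2879 0.3529] [ 0.044  0.092 -0.03 ]
```

>>> carry_out(moves=[{"slide": [0,0,6],"spin": 0}])

```text
time: 28.2
eef_pos: [0.5834, 0.2885, 0.293]
tool_rot: [2.225, 2.173, 0.072]
wrist_force: [2.4, 0.1, -0.6]
width: 0.064
```

```bash
python3 tc.py 2|tail -1
```

```text
28.25 [ 0.0337  0.0043 -0.9994] [0.5797 0.2875 0.2799] [ 0.074 -0.058  0.219]
```

>>> carry_out(moves=[{"slide": [0,0,0],"spin": 0}])

```text
time: 28.42
eef_pos: [0.5802, 0.2875, 0.2845]
tool_rot: [2.233, 2.18, 0.043]
wrist_force: [-0.2, -0.7, 1.9]
width: 0.0639
```

```bash
python3 tc.py 2|tail -1
```

```text
28.475 [ 0.0331  0.0041 -0.9994] [0.5801 0.2875 0.2838] [-0.    -0.01  -0.006]
```

>>> carry_out(moves=[{"slide": [0,0,6],"spin": 0}])

```text
time: 28.65
eef_pos: [0.5849, 0.2886, 0.2299]
tool_rot: [2.228, 2.175, 0.061]
wrist_force: [0.6, 0.4, -1.5]
width: 0.0641
```

```bash
python3 tc.py 2|tail -1
```

```text
28.7 [ 0.0284  0.0028 -0.9996] [0.5812 0.2874 0.2178] [ 0.045 -0.01   0.2  ]
```

>>> carry_out(moves=[{"slide": [0,0,0],"spin": 0}])

```text
time: 28.88
eef_pos: [0.5818, 0.2876, 0.223]
tool_rot: [2.235, 2.181, 0.036]
wrist_force: [0.7, -0.4, 0.6]
width: 0.0635
```

```bash
python3 tc.py 2|tail -1
```

```text
28.925 [ 0.029   0.0029 -0.9996] [0.5816 0.2875 0.2226] [-0.003  0.007 -0.01 ]
```

>>> carry_out(moves=[{"slide": [0,0,6],"spin": 0}])

```text
time: 29.1
eef_pos: [0.5865, 0.2887, 0.1686]
tool_rot: [2.23, 2.177, 0.054]
wrist_force: [1.4, 0.8, 0.2]
width: 0.0641
```

```bash
python3 tc.py 2|tail -1
```

```text
29.15 [ 0.0247  0.0017 -0.9997] [0.5823 0.2873 0.157 ] [0.03  0.012 0.191]
```

>>> carry_out(moves=[{"slide": [0,0,0],"spin": 0}])

```text
time: 29.32
eef_pos: [0.5827, 0.2875, 0.1618]
tool_rot: [2.237, 2.183, 0.03]
wrist_force: [0.3, -0.1, 1.1]
width: 0.064
```

```bash
python3 tc.py 2|tail -1
```

```text
29.375 [ 0.0248  0.0017 -0.9997] [0.5826 0.2874 0.1615] [-0.004  0.006 -0.008]
```

>>> carry_out(moves=[{"slide": [0.4,0.7,4],"spin": 0}])

```text
time: 29.55
eef_pos: [0.593, 0.2921, 0.1267]
tool_rot: [2.233, 2.18, 0.043]
wrist_force: [0.5, -0.4, -0.7]
width: 0.0638
```

```bash
python3 tc.py 2|tail -1
```

```text
29.6 [ 0.0239  0.0015 -0.9997] [0.5909 0.2915 0.1189] [0.009 0.042 0.098]
```

>>> carry_out(moves=[{"slide": [0,0,0],"spin": 0}])

```text
time: 29.78
eef_pos: [0.5907, 0.2913, 0.1221]
tool_rot: [2.237, 2.183, 0.028]
wrist_force: [-1.1, -0.2, 0.5]
width: 0.0643
```

```bash
python3 tc.py 2|tail -1; python3 st.py .5924 .2913 .042
```

```text
29.825 [ 0.0237  0.0014 -0.9997] [0.5906 0.2914 0.122 ] [-0.005  0.005 -0.008]
t 29.875 pos [0.5906 0.2913 0.122 ] theta 88.61 F [ 0.7 -0.4  0.1] w 0.0638
slide cm [0.   0.18 8.  ]
toolz [ 0.0239  0.0014 -0.9997]
```

>>> carry_out(moves=[{"slide": [0,0,4],"spin": 0}])

```text
time: 30.0
eef_pos: [0.5937, 0.2921, 0.0861]
tool_rot: [2.234, 2.18, 0.04]
wrist_force: [0.9, 0.4, -0.7]
width: 0.0642
```

```bash
python3 tc.py 2|tail -1
```

```text
30.05 [ 2.090e-02  6.000e-04 -9.998e-01] [0.5905 0.2909 0.0784] [0.016 0.02  0.117]
```

>>> carry_out(moves=[{"slide": [0,0,3.5],"spin": 0}])

```text
time: 30.22
eef_pos: [0.5929, 0.2916, 0.0486]
tool_rot: [2.236, 2.183, 0.031]
wrist_force: [0.6, -0.3, -0.1]
width: 0.0639
```

```bash
python3 tc.py 2|tail -1
```

```text
30.275 [ 0.0154 -0.001  -0.9999] [0.5896 0.2904 0.0417] [0.004 0.022 0.096]
```

>>> carry_out(moves=[{"slide": [0,0,0],"spin": 0}])

```text
time: 30.45
eef_pos: [0.5903, 0.2907, 0.0454]
tool_rot: [2.24, 2.186, 0.018]
wrist_force: [-0.4, 0.8, -0.2]
width: 0.0639
```

```bash
python3 tc.py 2|tail -1; python3 st.py .5924 .2913 .042
```

```text
30.5 [ 1.670e-02 -7.000e-04 -9.999e-01] [0.5902 0.2907 0.0453] [-0.001  0.004 -0.01 ]
t 30.55 pos [0.5902 0.2907 0.0452] theta 88.6 F [-0.5 -0.6 -0.7] w 0.064
slide cm [0.06 0.22 0.32]
toolz [ 1.700e-02 -6.000e-04 -9.999e-01]
```

>>> carry_out(moves=[{"slide": [0.05,0.2,0.3],"spin": 0}])

```text
time: 30.68
eef_pos: [0.5929, 0.2914, 0.0437]
tool_rot: [2.239, 2.185, 0.021]
wrist_force: [-0.3, -0.1, 0.7]
width: 0.0636
```

```bash
python3 tc.py 3|tail -1
```

```text
30.775 [ 1.820e-02 -3.000e-04 -9.998e-01] [0.5928 0.2913 0.0429] [0.003 0.011 0.   ]
```

>>> carry_out(moves=[{"slide": [0,0,0],"spin": 0},{"slide": [0,0,0],"spin": 0},{"slide": [0,0,0],"spin": 0}], hand=20)

```text
time: 31.2
eef_pos: [0.5927, 0.2913, 0.0431]
tool_rot: [2.239, 2.185, 0.02]
wrist_force: [0.4, -0.4, 0.2]
width: 0.0405
```

```bash
python3 st.py .6242 .0649 .2
```

```text
t 31.2 pos [0.5927 0.2913 0.0431] theta 88.61 F [ 0.4 -0.4  0.2] w 0.0405
slide cm [-22.55   3.7  -15.69]
toolz [ 1.810e-02 -3.000e-04 -9.998e-01]
```

>>> carry_out(moves=[{"slide": [0,0,-6],"spin": 0},{"slide": [0,0,-6],"spin": 0},{"slide": [0,0,-4],"spin": 0},{"slide": [-5,0.8,0],"spin": 0},{"slide": [-6,1,0],"spin": 0},{"slide": [-6,1,0],"spin": 0},{"slide": [-4,0.8,0],"spin": 0}])

```text
time: 32.08
eef_pos: [0.6203, 0.0773, 0.2079]
tool_rot: [2.233, 2.192, 0.017]
wrist_force: [0.2, 0.8, -0.8]
width: 0.0401
```

```bash
python3 tc.py 4|tail -2;python3 st.py .6242 .0649 .2
```

```text
32.175 [ 0.0164 -0.0018 -0.9999] [0.6208 0.0758 0.2076] [-0.003  0.003  0.006]
32.225 [ 1.620e-02 -8.000e-04 -9.999e-01] [0.6205 0.0782 0.2076] [-0.003  0.002  0.005]
t 32.275 pos [0.6203 0.0796 0.2077] theta 88.94 F [-0.5  0.3  0.1] w 0.0404
slide cm [-1.47  0.42  0.77]
toolz [ 1.610e-02 -5.000e-04 -9.999e-01]
```

>>> carry_out(moves=[{"slide": [-1.5,0.2,6],"spin": 0}])

```text
time: 32.4
eef_pos: [0.6251, 0.0663, 0.1511]
tool_rot: [2.226, 2.19, 0.028]
wrist_force: [0.6, -0.8, -1.0]
width: 0.04
```

```bash
python3 tc.py 2|tail -1
```

```text
32.45 [ 7.3e-03 -1.0e-04 -1.0e+00] [0.6203 0.0645 0.1395] [0.026 0.005 0.201]
```

>>> carry_out(moves=[{"slide": [0,0,0],"spin": 0}])

```text
time: 32.62
eef_pos: [0.6204, 0.0664, 0.1436]
tool_rot: [2.237, 2.2, 0.008]
wrist_force: [-0.2, 0.3, 0.2]
width: 0.0399
```

```bash
python3 tc.py 2|tail -1;python3 st.py .6242 .0649 .087;  python3 - <<'E'
from h import *
r=cap("e")
E
python3 car.py _e
```

```text
32.675 [ 5.6e-03  6.0e-04 -1.0e+00] [0.6201 0.0665 0.1432] [-0.007 -0.002 -0.007]
t 32.725 pos [0.6204 0.0663 0.1436] theta 89.02 F [-0.2  0.3 -0.1] w 0.0398
slide cm [-0.13  0.39  5.66]
toolz [ 6.6e-03  4.0e-04 -1.0e+00]
top cup [352.5 192.3] [ 0.6536 -0.0447] 41 zrim 0.0797
top cup [391.2 228.8] [ 0.575  -0.1235] 33 zrim 0.079
top red [ 0.465  -0.0941] 0.0195 z 0.112
top wheel [ 0.5454 -0.0149] 0.0501 z 0.1271
top crank [0.5698 0.0094] 0.0086 z 0.1679
side cup [323.2 215.7] [ 0.5738 -0.1217] 65 zrim 0.0772
side cup [274.5 227.1] [ 0.654  -0.0424] 59 zrim 0.0777
side cup [254.  262.9] [0.6243 0.0645] 80 zrim 0.0772
side cup [339.4 290. ] [0.4372 0.0146] 71 zrim 0.0778
side cup [285.9 298.2] [0.5162 0.0939] 72 zrim 0.0772
side red [ 0.465  -0.0803] 0.0153 z 0.1095
side wheel [ 0.5437 -0.0139] 0.0519 z 0.126
side crank [0.5702 0.0124] 0.0094 z 0.1661
side axis [ 0.5453 -0.0141] res [-0.0006  0.0003 -0.0005 -0.0001 -0.0002] ang%60 [44.9 45.4 44.8 45.1 45.1] ang [-75.1 -14.6  44.8 165.1 105.1]
```

>>> carry_out(moves=[{"slide": [-0.15,0.42,2],"spin": 0}])

```text
time: 32.95
eef_pos: [0.6261, 0.0647, 0.1254]
tool_rot: [2.234, 2.197, 0.014]
wrist_force: [0.5, 0.1, 0.2]
width: 0.0398
```

```bash
python3 tc.py 6|tail -1;python3 st.py .6246 .0647 .087
```

```text
33.2 [ 7.2e-03  3.0e-04 -1.0e+00] [0.6249 0.0644 0.1236] [-0.009 -0.005 -0.   ]
t 33.25 pos [0.625  0.0643 0.1239] theta 89.01 F [-0.   1.1 -1.1] w 0.0399
slide cm [ 0.04 -0.04  3.69]
toolz [ 7.8e-03  3.0e-04 -1.0e+00]
```

Aligned within 0.5 mm. Lowering.

>>> carry_out(moves=[{"slide": [0.03,-0.06,1.5],"spin": 0}])

```text
time: 33.38
eef_pos: [0.6252, 0.0646, 0.1096]
tool_rot: [2.235, 2.197, 0.012]
wrist_force: [-0.4, -0.8, -0.8]
width: 0.0398
```

```bash
python3 tc.py 5|tail -1;python3 st.py .6246 .0647 .087
```

```text
33.575 [ 6.8e-03  3.0e-04 -1.0e+00] [0.6243 0.0646 0.1084] [-0.009 -0.013  0.003]
t 33.625 pos [0.6245 0.0647 0.1089] theta 89.01 F [ 0.3  0.6 -0.1] w 0.0398
slide cm [0.   0.01 2.19]
toolz [ 7.7e-03  2.0e-04 -1.0e+00]
```

>>> carry_out(moves=[{"slide": [0,0,1.7],"spin": 0}])

```text
time: 33.75
eef_pos: [0.6255, 0.0646, 0.0926]
tool_rot: [2.235, 2.197, 0.012]
wrist_force: [0.5, -0.2, -0.9]
width: 0.0395
```

```bash
python3 tc.py 5|tail -1;python3 st.py .6246 .0647 .087
```

```text
33.95 [ 6.5e-03  3.0e-04 -1.0e+00] [0.6244 0.0647 0.0913] [-0.013 -0.013  0.003]
t 34.0 pos [0.6247 0.0646 0.0918] theta 89.01 F [-0.1  0.9  0.2] w 0.0398
slide cm [ 0.01 -0.01  0.48]
toolz [ 7.5e-03  2.0e-04 -1.0e+00]
```

>>> carry_out(moves=[{"slide": [0,0,0.5],"spin": 0}])

```text
time: 34.12
eef_pos: [0.6254, 0.0646, 0.0876]
tool_rot: [2.236, 2.197, 0.011]
wrist_force: [2.5, 0.7, 25.4]
width: 0.04
```

```bash
python3 tc.py 3|tail -1;python3 st.py .6246 .0647 .087
```

```text
34.225 [ 0.0105  0.     -0.9999] [0.6256 0.0646 0.0877] [-0.001  0.001  0.   ]
t 34.275 pos [0.6256 0.0646 0.0877] theta 89.01 F [1.2 0.  3.9] w 0.0396
slide cm [ 0.01 -0.1   0.07]
toolz [ 1.030e-02  1.000e-04 -9.999e-01]
```

>>> carry_out(moves=[{"slide": [0,0,0],"spin": 0},{"slide": [0,0,0],"spin": 0},{"slide": [0,0,-6],"spin": 0},{"slide": [0,0,-6],"spin": 0},{"slide": [5,0,0],"spin": 0},{"slide": [6,-1,0],"spin": 0},{"slide": [6,-1,0],"spin": 0},{"slide": [6,-1,0],"spin": 0},{"slide": [4,-0.5,0],"spin": 0}], hand=75)

```text
time: 35.4
eef_pos: [0.5933, 0.3401, 0.2098]
tool_rot: [2.244, 2.192, 0.008]
wrist_force: [0.3, -0.8, -0.3]
width: 0.0638
```

```bash
python3 tc.py 3|tail -1;python3 st.py .583 .345 .042; python3 - <<'E'
from h import *
r=cap("f");s=r["side"][0];cv2.imwrite("pics/cf.png",cv2.resize(s[180:480,120:420],None,fx=2,fy=2,interpolation=cv2.INTER_CUBIC))
E
python3 jars.py _f
```

```text
35.5 [ 6.1e-03  9.0e-04 -1.0e+00] [0.5927 0.3415 0.2092] [-0.026  0.046 -0.014]
t 35.55 pos [0.5935 0.3392 0.2093] theta 88.72 F [ 0.5  0.4 -0.5] w 0.0639
slide cm [ 0.56 -1.06 16.73]
toolz [ 0.0062 -0.     -1.    ]
side [167. 369.] [0.5833 0.3454] 0.0212 z 0.0672 [242. 247. 250.]
side [208. 388.] [0.4977 0.3322] 0.0137 z 0.0925 [ 56.  94. 120.]
side [238. 424.] [0.4171 0.3464] 0.0215 z 0.0673 [100.  83. 140.]
top [165. 226.] [0.5837 0.345 ] 0.0212 z 0.0693 [205. 213. 216.]
top [170. 267.] [0.4981 0.3326] 0.0146 z 0.0949 [ 70.  99. 109.]
top [166. 307.] [0.4176 0.3439] 0.0195 z 0.0693 [119.  103.5 156. ]
```

View pics/cf.png

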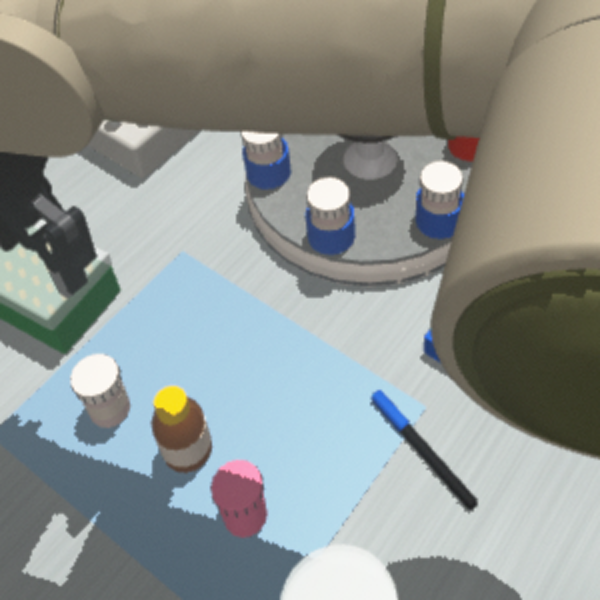

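The third jar is seated at crop (265,160). The last jar, B, is still at crop (98,385), world (0.5835, 0.345).

>>> carry_out(moves=[{"slide": [0.55,-1.05,6],"spin": 0}])

```text
time: 35.78
eef_pos: [0.5874, 0.3416, 0.1533]
tool_rot: [2.246, 2.184, 0.021]
wrist_force: [1.8, -0.1, -2.0]
width: 0.064
```

```bash
python3 tc.py 4|tail -1
```

```text
35.925 [ 0.001  -0.0025 -1.    ] [0.5836 0.3411 0.1476] [-0.049 -0.113  0.026]
```

>>> carry_out(moves=[{"slide": [0,0,4],"spin": 0}])

```text
time: 36.1
eef_pos: [0.5888, 0.3418, 0.1165]
tool_rot: [2.245, 2.184, 0.023]
wrist_force: [1.4, -0.4, -1.1]
width: 0.064
```

```bash
python3 tc.py 6|tail -1; python3 st.py .5835 .345 .042
```

```text
36.35 [ 1.020e-02  8.000e-04 -9.999e-01] [0.5867 0.3416 0.1136] [-0.005  0.003 -0.008]
t 36.4 pos [0.5866 0.3417 0.1135] theta 88.45 F [ 0.7  1.  -0. ] w 0.0643
slide cm [ 0.32 -0.32  7.15]
toolz [ 1.030e-02  9.000e-04 -9.999e-01]
```

>>> carry_out(moves=[{"slide": [0.3,-0.38,3.5],"spin": 0}])

```text
time: 36.52
eef_pos: [0.5858, 0.3455, 0.0829]
tool_rot: [2.244, 2.184, 0.025]
wrist_force: [0.6, -0.0, -1.0]
width: 0.064
```

```bash
python3 tc.py 4|tail -1
```

```text
36.675 [ 9.5e-03  5.0e-04 -1.0e+00] [0.5832 0.3448 0.0789] [-0.025 -0.037  0.007]
```

>>> carry_out(moves=[{"slide": [0,0,3.3],"spin": 0}])

```text
time: 36.85
eef_pos: [0.5867, 0.3459, 0.0515]
tool_rot: [2.243, 2.184, 0.027]
wrist_force: [0.3, -0.5, -0.1]
width: 0.0638
```

```bash
python3 tc.py 6|tail -1; python3 st.py .5835 .345 .042
```

```text
37.1 [ 0.0141  0.0023 -0.9999] [0.5851 0.3453 0.0492] [-0.006 -0.001 -0.007]
t 37.15 pos [0.5852 0.3454 0.0492] theta 88.46 F [ 0.8  0.1 -0.3] w 0.0639
slide cm [-0.04 -0.16  0.72]
toolz [ 0.0144  0.0024 -0.9999]
```

>>> carry_out(moves=[{"slide": [-0.05,-0.2,0.65],"spin": 0}])

```text
time: 37.28
eef_pos: [0.584, 0.3452, 0.0442]
tool_rot: [2.244, 2.185, 0.023]
wrist_force: [-1.0, -0.1, 0.0]
width: 0.0644
```

```bash
python3 tc.py 4|tail -1
```

```text
37.425 [ 0.0143  0.0023 -0.9999] [0.5831 0.3449 0.0428] [ 0.001 -0.008  0.003]
```

>>> carry_out(moves=[{"slide": [0,0,0],"spin": 0},{"slide": [0,0,0],"spin": 0},{"slide": [0,0,0],"spin": 0}], hand=20)

```text
time: 37.85
eef_pos: [0.5834, 0.345, 0.0433]
tool_rot: [2.245, 2.185, 0.02]
wrist_force: [-0.7, -0.5, -0.8]
width: 0.0399
```

```bash
python3 st.py .6538 -.0433 .2
```

```text
t 37.85 pos [0.5834 0.345  0.0433] theta 88.46 F [-0.7 -0.5 -0.8] w 0.0399
slide cm [-38.63   8.08 -15.67]
toolz [ 0.0149  0.0026 -0.9999]
```

>>> carry_out(moves=[{"slide": [0,0,-6],"spin": 0},{"slide": [0,0,-6],"spin": 0},{"slide": [0,0,-4],"spin": 0},{"slide": [-6,1.3,0],"spin": 0},{"slide": [-6,1.3,0],"spin": 0},{"slide": [-6,1.3,0],"spin": 0},{"slide": [-6,1.3,0],"spin": 0},{"slide": [-6,1.2,0],"spin": 0},{"slide": [-4,0.8,0],"spin": 0}])

```text
time: 38.98
eef_pos: [0.6444, -0.0035, 0.2071]
tool_rot: [2.239, 2.192, 0.017]
wrist_force: [-0.2, -0.2, -0.9]
width: 0.0396
```

```bash
python3 tc.py 5|tail -1; python3 st.py .6538 -.0433 .2
```

```text
39.175 [ 0.013   0.0023 -0.9999] [ 0.6443 -0.0009  0.207 ] [-0.008  0.005  0.001]
t 39.225 pos [0.6442 0.     0.2072] theta 88.9 F [-1.   0.3 -0.6] w 0.04
slide cm [-4.31  1.04  0.72]
toolz [ 0.0131  0.0023 -0.9999]
```

>>> carry_out(moves=[{"slide": [-4.3,0.9,0],"spin": 0}])

```text
time: 39.35
eef_pos: [0.6524, -0.0397, 0.2076]
tool_rot: [2.231, 2.201, 0.018]
wrist_force: [-0.4, -1.1, -0.0]
width: 0.0399
```

```bash
python3 tc.py 5|tail -1
```

```text
39.55 [ 0.0128  0.0027 -0.9999] [ 0.6523 -0.0421  0.207 ] [-0.007  0.007  0.001]
```

>>> carry_out(moves=[{"slide": [0,0,6],"spin": 0}])

```text
time: 39.72
eef_pos: [0.6553, -0.0403, 0.151]
tool_rot: [2.228, 2.192, 0.026]
wrist_force: [1.1, 0.2, -1.5]
width: 0.04
```

```bash
python3 tc.py 7|tail -1; python3 st.py .6538 -.0433 .087;  python3 - <<'E'
from h import *
r=cap("g")
E
python3 car.py _g
```

```text
40.025 [ 0.0167  0.0019 -0.9999] [ 0.654  -0.0412  0.1499] [-0.004  0.001 -0.008]
t 40.075 pos [ 0.654  -0.0413  0.1499] theta 89.01 F [ 0.7  0.9 -1.1] w 0.0401
slide cm [-0.2  -0.02  6.29]
toolz [ 0.0168  0.0018 -0.9999]
top cup [391.3 228.9] [ 0.575  -0.1236] 21 zrim 0.0802
top red [ 0.4645 -0.0932] 0.019 z 0.112
side cup [323.3 215.4] [ 0.5739 -0.1212] 72 zrim 0.0776
side cup [273.  226.4] [ 0.6533 -0.0432] 63 zrim 0.0778
side cup [254.7 265.6] [0.6243 0.0651] 60 zrim 0.077
side cup [339.5 290.2] [0.437  0.0146] 71 zrim 0.0776
side cup [285.6 298.1] [0.5158 0.0937] 67 zrim 0.0775
side red [ 0.4657 -0.0925] 0.021 z 0.1108
side wheel [ 0.5439 -0.0152] 0.0514 z 0.1261
side crank [0.5698 0.0116] 0.0091 z 0.1669
side axis [ 0.5451 -0.0138] res [-0.0008  0.0001 -0.0003 -0.0002 -0.0006] ang%60 [45.  44.8 44.9 45.3 45.2] ang [-75.  -15.2  44.9 165.3 105.2]
```

>>> carry_out(moves=[{"slide": [-0.24,-0.12,2.5],"spin": 0}])

```text
time: 40.3
eef_pos: [0.6542, -0.044, 0.1267]
tool_rot: [2.23, 2.192, 0.024]
wrist_force: [0.3, -0.4, -1.6]
width: 0.0399
```

```bash
python3 tc.py 6|tail -1; python3 st.py .6536 -.0437 .087
```

```text
40.55 [ 0.0172  0.0017 -0.9998] [ 0.6533 -0.0439  0.1253] [-0.002 -0.004 -0.002]
t 40.6 pos [ 0.6534 -0.0439  0.1254] theta 88.99 F [-0.8  0.6 -0.8] w 0.0402
slide cm [0.02 0.02 3.84]
toolz [ 0.0176  0.0016 -0.9998]
```

>>> carry_out(moves=[{"slide": [0.02,-0.05,1.6],"spin": 0}])

```text
time: 40.72
eef_pos: [0.6541, -0.0438, 0.1107]
tool_rot: [2.231, 2.192, 0.024]
wrist_force: [0.1, 0.1, -0.3]
width: 0.0396
```

```bash
python3 tc.py 5|tail -1;python3 st.py .6536 -.0437 .087
```

```text
40.925 [ 0.0167  0.0019 -0.9999] [ 0.653  -0.0436  0.1089] [-0.009 -0.014  0.002]
t 40.975 pos [ 0.6532 -0.0436  0.1093] theta 88.99 F [-0.2 -0.3 -1.1] w 0.04
slide cm [-0.01  0.04  2.23]
toolz [ 0.0174  0.0017 -0.9998]
```

>>> carry_out(moves=[{"slide": [0,0,1.7],"spin": 0}])

```text
time: 41.1
eef_pos: [0.6543, -0.0438, 0.0932]
tool_rot: [2.231, 2.192, 0.024]
wrist_force: [0.1, -0.1, -1.4]
width: 0.0398
```

```bash
python3 tc.py 5|tail -1;python3 st.py .6536 -.0437 .087
```

```text
41.3 [ 0.0163  0.0019 -0.9999] [ 0.6532 -0.0435  0.0917] [-0.015 -0.016  0.002]
t 41.35 pos [ 0.6535 -0.0436  0.0923] theta 88.99 F [ 0.7  1.  -0.6] w 0.0399
slide cm [-0.01  0.01  0.53]
toolz [ 0.0172  0.0017 -0.9998]
```

>>> carry_out(moves=[{"slide": [0,0,0.5],"spin": 0}])

```text
time: 41.48
eef_pos: [0.6541, -0.0437, 0.088]
tool_rot: [2.232, 2.193, 0.023]
wrist_force: [2.5, 0.6, 28.2]
width: 0.04
```

```bash
python3 tc.py 3|tail -1;python3 st.py
```

```text
41.575 [ 0.0198  0.0012 -0.9998] [ 0.6543 -0.0437  0.088 ] [-0.001  0.002  0.002]
t 41.625 pos [ 0.6543 -0.0437  0.088 ] theta 88.99 F [2.1 0.3 2.8] w 0.0401
toolz [ 0.0197  0.0012 -0.9998]
```

>>> carry_out(moves=[{"slide": [0,0,0],"spin": 0},{"slide": [0,0,0],"spin": 0},{"slide": [0,0,-6],"spin": 0},{"slide": [0,0,-6],"spin": 0},{"slide": [0,0,-6],"spin": 0},{"slide": [-5,0,0],"spin": 0},{"slide": [-6,0,0],"spin": 0},{"slide": [-4,0,0],"spin": 0}], hand=75)

```text
time: 42.62
eef_pos: [0.6474, -0.1947, 0.2724]
tool_rot: [2.228, 2.201, 0.019]
wrist_force: [0.3, -0.4, -0.3]
width: 0.0643
```

```bash
python3 tc.py 4|tail -1; python3 st.py .5775 -.2192 .12;  python3 - <<'E'
from h import *
r=cap("h")
s=r["side"][0];cv2.imwrite("pics/ch.png",cv2.resize(s[100:340,200:440],None,fx=2.5,fy=2.5,interpolation=cv2.INTER_CUBIC))
E
python3 car.py _h
```

```text
42.775 [ 0.0146  0.0025 -0.9999] [ 0.6473 -0.1941  0.2715] [-0.02   0.016  0.001]
t 42.825 pos [ 0.6476 -0.1926  0.2718] theta 89.3 F [-0.4  0.8 -0.2] w 0.064
slide cm [-2.75 -6.98 15.18]
toolz [ 0.0149  0.0026 -0.9999]
top wheel [ 0.5456 -0.0151] 0.0504 z 0.1274
top crank [0.5702 0.01  ] 0.0086 z 0.1677
side cup [324.5 215.5] [ 0.5747 -0.1221] 50 zrim 0.0765
side cup [339.1 290.8] [0.4367 0.0143] 65 zrim 0.0769
side cup [286.8 298.2] [0.5162 0.0941] 57 zrim 0.0773
side red [ 0.4657 -0.0932] 0.021 z 0.1106
side wheel [ 0.5446 -0.015 ] 0.0517 z 0.1261
side crank [0.5707 0.0116] 0.0095 z 0.1662
```

View pics/ch.png

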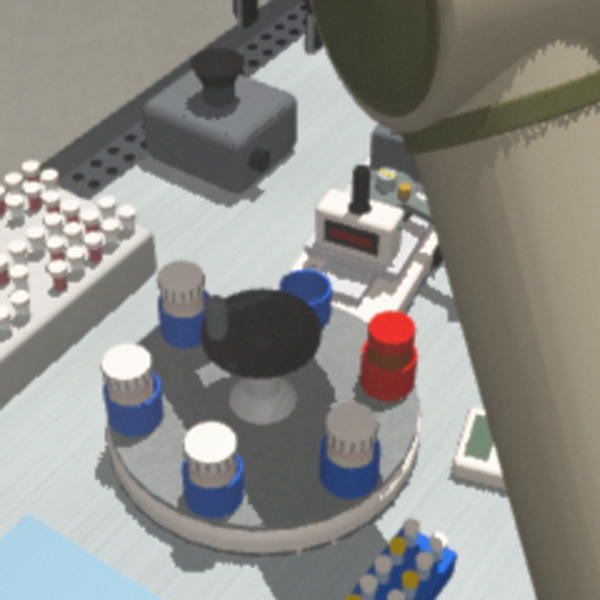

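View pics/top_h.png

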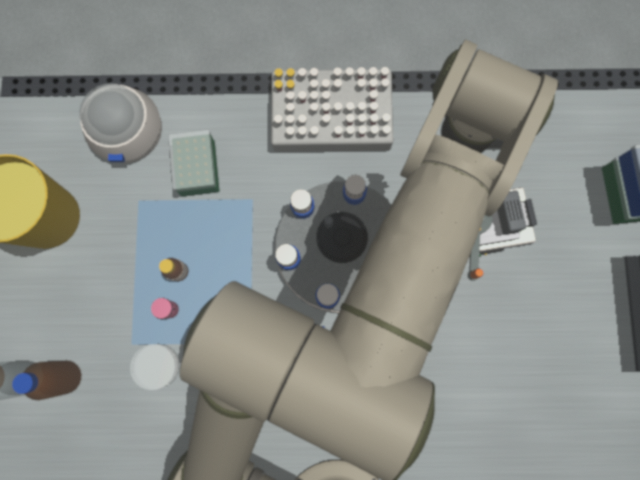

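All four jars now stand upright in blue cups, at crop (181,290), (130,380), (212,460) and (350,440). The cup at (305,295) stays free. Next I'll slide the reader home by its black knob at crop (360,190).

>>> carry_out(moves=[{"slide": [-2.7,-7,0],"spin": -9.7}])

```text
out of range: a shift must lie within [-6.25, 6.25]
```

```bash
python3 tc.py 6|tail -1; python3 st.py .577 -.2195 .116
```

```text
43.175 [ 0.0158  0.002  -0.9999] [ 0.6479 -0.1916  0.2724] [ 0.002 -0.002  0.   ]
t 43.225 pos [ 0.6479 -0.1918  0.2724] theta 89.4 F [-1.6  0.3  0.8] w 0.0635
slide cm [-2.85 -7.06 15.64]
toolz [ 0.0158  0.0019 -0.9999]
```

>>> carry_out(moves=[{"slide": [-1.4,-3.5,0],"spin": -4.8},{"slide": [-1.4,-3.5,0],"spin": -4.8}])

```text
time: 43.48
eef_pos: [0.5786, -0.221, 0.2701]
tool_rot: [2.024, 2.389, 0.018]
wrist_force: [0.3, -0.9, 0.3]
width: 0.0643
```

```bash
python3 tc.py 6|tail -1; python3 st.py .577 -.2195 .116; python3 -c "
from h import *
cap('i')"
python3 - <<'E'
from h import *
for n in("side","top"):
    Q=cloud(n,np.load(f"pics/{n}_i.npy"));x,y,z=Q[...,0],Q[...,1],Q[...,2]
    m=(np.hypot(x-.577,y+.2195)<.025)&(z>.142)&(z<.155);t=Q[m]
    if len(t)>5: print(n,cv2.minEnclosingCircle(t[:,:2].astype(np.float32)),t[:,2].max())
    im=cv2.imread(f"pics/{n}_i.png");H=cv2.cvtColor(im,cv2.COLOR_BGR2HSV)
    m=(H[...,0]>5)&(H[...,0]<18)&(H[...,1]>150)&(np.hypot(x-.473,y+.272)<.04)&(z>.11)
    t=Q[m]
    if len(t)>5: print(n,"lever",cv2.minEnclosingCircle(t[:,:2].astype(np.float32)),t[:,2].max())
E
```

```text
43.725 [ 0.0161  0.0023 -0.9999] [ 0.5799 -0.2209  0.2705] [ 0.013 -0.01   0.   ]
t 43.775 pos [ 0.5801 -0.2208  0.2703] theta 99.25 F [-0.5 -0.4 -0.3] w 0.0643
slide cm [ 0.18 -0.28 15.43]
toolz [ 0.0159  0.0024 -0.9999]
side ((0.5792979001998901, -0.2191545069217682), 0.009134238585829735) 0.15173425405734428
side lever ((0.47406038641929626, -0.27306607365608215), 0.00859347265213728) 0.12531768778670882
```

>>> carry_out(moves=[{"slide": [0.1,-0.4,6],"spin": 0}])

```text
time: 44.0
eef_pos: [0.5792, -0.2209, 0.2129]
tool_rot: [2.021, 2.379, 0.021]
wrist_force: [0.1, -0.7, -0.9]
width: 0.064
```

```bash
python3 tc.py 6|tail -1
```

```text
44.25 [ 0.0179  0.0011 -0.9998] [ 0.5779 -0.2205  0.2122] [-0.016 -0.017 -0.01 ]
```

>>> carry_out(moves=[{"slide": [0,0,4.5],"spin": 0}])

```text
time: 44.42
eef_pos: [0.5813, -0.222, 0.1725]
tool_rot: [2.018, 2.375, 0.022]
wrist_force: [0.4, -0.2, -1.9]
width: 0.0642
```

```bash
python3 tc.py 6|tail -1; python3 st.py .578 -.2193 .116
```

```text
44.675 [ 0.0217 -0.0013 -0.9998] [ 0.5797 -0.2211  0.1701] [-0.009 -0.002 -0.007]
t 44.725 pos [ 0.5797 -0.2212  0.1702] theta 99.29 F [-0.6  0.2  0.5] w 0.0641
slide cm [ 0.21 -0.14  5.42]
toolz [ 0.0221 -0.0016 -0.9998]
```

>>> carry_out(moves=[{"slide": [0.2,-0.25,3],"spin": 0}])

```text
time: 44.85
eef_pos: [0.5793, -0.2207, 0.1437]
tool_rot: [2.018, 2.375, 0.022]
wrist_force: [0.2, -0.7, -0.2]
width: 0.064
```

```bash
python3 tc.py 5|tail -1
```

```text
45.05 [ 0.0234 -0.0024 -0.9997] [ 0.5781 -0.22    0.1417] [-0.01  -0.014 -0.004]
```

>>> carry_out(moves=[{"slide": [0,0,2.1],"spin": 0}])

```text
time: 45.22
eef_pos: [0.5801, -0.2209, 0.1238]
tool_rot: [2.017, 2.374, 0.022]
wrist_force: [-0.4, 0.9, -1.2]
width: 0.0638
```

```bash
python3 tc.py 5|tail -1; python3 st.py .578 -.2193 .116
```

```text
45.425 [ 0.0252 -0.0035 -0.9997] [ 0.5792 -0.2203  0.1221] [-0.009 -0.005 -0.003]
t 45.475 pos [ 0.5792 -0.2204  0.1223] theta 99.29 F [-0.5 -0.   0.5] w 0.064
slide cm [ 0.13 -0.1   0.63]
toolz [ 0.0256 -0.0038 -0.9997]
```

>>> carry_out(moves=[{"slide": [0.1,-0.1,0.4],"spin": 0},{"slide": [0,0,0],"spin": 0},{"slide": [0,0,0],"spin": 0},{"slide": [0,0,0],"spin": 0},{"slide": [0,0,0],"spin": 0}], hand=0, grip_force=50)

```text
time: 46.1
eef_pos: [0.5779, -0.2201, 0.1201]
tool_rot: [2.019, 2.377, 0.019]
wrist_force: [0.6, -0.4, -0.1]
width: 0.015
```

```bash
python3 tc.py 3|tail -1; python3 st.py .578 -.2193 .116
```

```text
46.2 [ 0.0252 -0.0053 -0.9997] [ 0.5779 -0.22    0.1201] [-0.001 -0.001  0.   ]
t 46.25 pos [ 0.5779 -0.2201  0.1201] theta 99.31 F [ 0.3 -0.6  0.1] w 0.0158
slide cm [0.07 0.02 0.41]
toolz [ 0.0253 -0.0053 -0.9997]
```

>>> carry_out(moves=[{"slide": [0.8,0,0],"spin": 0},{"slide": [0.8,0,0],"spin": 0},{"slide": [0.8,0,0],"spin": 0}])

```text
time: 46.62
eef_pos: [0.575, -0.2011, 0.1201]
tool_rot: [2.015, 2.368, 0.012]
wrist_force: [2.4, -8.7, -2.0]
width: 0.016
```

```bash
python3 st.py .578 -.2193 .116
```

```text
t 46.625 pos [ 0.575  -0.2011  0.1201] theta 99.21 F [ 2.4 -8.7 -2. ] w 0.016
slide cm [-1.84  0.01  0.41]
toolz [ 0.0298 -0.0154 -0.9994]
```

>>> carry_out(moves=[{"slide": [1,0,0],"spin": 0},{"slide": [1,0,0],"spin": 0}])

```text
time: 46.88
eef_pos: [0.5723, -0.1845, 0.12]
tool_rot: [2.012, 2.361, 0.007]
wrist_force: [2.9, -8.7, -1.3]
width: 0.015
```

```bash
python3 st.py .578 -.2193 .116
```

```text
t 46.875 pos [ 0.5723 -0.1845  0.12  ] theta 99.13 F [ 2.9 -8.7 -1.3] w 0.015
slide cm [-3.53  0.01  0.4 ]
toolz [ 0.0327 -0.022  -0.9992]
```

>>> carry_out(moves=[{"slide": [0.8,0,0],"spin": 0}])

```text
time: 47.0
eef_pos: [0.5718, -0.1806, 0.1201]
tool_rot: [2.007, 2.355, -0.001]
wrist_force: [7.6, -38.7, -13.3]
width: 0.0155
```

```bash
python3 st.py .578 -.2193 .116
```

```text
t 47.0 pos [ 0.5718 -0.1806  0.1201] theta 99.12 F [  7.6 -38.7 -13.3] w 0.0155
slide cm [-3.91 -0.    0.41]
toolz [ 0.036  -0.0312 -0.9989]
```

>>> carry_out(moves=[{"slide": [0.8,0,0],"spin": 0}])

```text
time: 47.12
eef_pos: [0.5716, -0.1792, 0.1203]
tool_rot: [2.001, 2.344, -0.011]
wrist_force: [6.2, -33.2, -10.0]
width: 0.0156
```

```bash
python3 st.py .578 -.2193 .116
```

```text
t 47.125 pos [ 0.5716 -0.1792  0.1203] theta 99.05 F [  6.2 -33.2 -10. ] w 0.0156
slide cm [-4.06 -0.    0.43]
toolz [ 0.0408 -0.0439 -0.9982]
```

>>> carry_out(moves=[{"slide": [0.8,0,0],"spin": 0}])

```text
time: 47.25
eef_pos: [0.5715, -0.1783, 0.1204]
tool_rot: [1.995, 2.333, -0.021]
wrist_force: [6.4, -37.0, -11.1]
width: 0.0154
```

```bash
python3 st.py .578 -.2193 .116
```

```text
t 47.25 pos [ 0.5715 -0.1783  0.1204] theta 98.94 F [  6.4 -37.  -11.1] w 0.0154
slide cm [-4.15  0.    0.44]
toolz [ 0.0457 -0.0568 -0.9973]
```

>>> carry_out(moves=[{"slide": [0,0.6,0],"spin": 0}])

```text
time: 47.38
eef_pos: [0.5719, -0.1788, 0.1201]
tool_rot: [2.004, 2.342, -0.037]
wrist_force: [-54.6, 1.1, 27.7]
width: 0.0154
```

```bash
python3 st.py
```

```text
t 47.375 pos [ 0.5719 -0.1788  0.1201] theta 98.89 F [-54.6   1.1  27.7] w 0.0154
toolz [ 0.0297 -0.0566 -0.998 ]
```

>>> carry_out(moves=[{"slide": [0,0.6,0],"spin": 0}])

```text
time: 47.5
eef_pos: [0.5715, -0.179, 0.1201]
tool_rot: [2.014, 2.351, -0.054]
wrist_force: [-44.0, -3.9, 21.3]
width: 0.0157
```

```bash
python3 st.py
```

```text
t 47.5 pos [ 0.5715 -0.179   0.1201] theta 98.84 F [-44.   -3.9  21.3] w 0.0157
toolz [ 0.0121 -0.056  -0.9984]
```

>>> carry_out(moves=[{"slide": [0,0.3,0],"spin": 0},{"slide": [0.15,0,0],"spin": 0}])

```text
time: 47.75
eef_pos: [0.571, -0.1789, 0.1202]
tool_rot: [2.019, 2.353, -0.063]
wrist_force: [8.2, -7.5, -7.4]
width: 0.0151
```

```bash
python3 st.py
```

```text
t 47.75 pos [ 0.571  -0.1789  0.1202] theta 98.73 F [ 8.2 -7.5 -7.4] w 0.0151
toolz [ 0.0044 -0.0574 -0.9983]
```

>>> carry_out(moves=[{"slide": [0,0,0],"spin": 0},{"slide": [0,0,0],"spin": 0},{"slide": [0,0,0],"spin": 0},{"slide": [0,0,-6],"spin": 0},{"slide": [0,0,-4],"spin": 0}], hand=60)

```text
time: 48.38
eef_pos: [0.5698, -0.1721, 0.2197]
tool_rot: [2.023, 2.357, -0.063]
wrist_force: [-0.2, 0.1, -0.6]
width: 0.0516
```

```bash
python3 tc.py 5|tail -1; python3 st.py .474 -.272 .2;  python3 - <<'E'
from h import *
r=cap("j")
s=r["side"][0];cv2.imwrite("pics/cj.png",cv2.resize(s[100:340,200:440],None,fx=2.5,fy=2.5,interpolation=cv2.INTER_CUBIC))
for n in("side","top"):
    Q=cloud(n,np.load(f"pics/{n}_j.npy"));x,y,z=Q[...,0],Q[...,1],Q[...,2]
    m=(np.hypot(x-.572,y+.179)<.025)&(z>.142)&(z<.155);t=Q[m]
    if len(t)>5: print(n,"knob",cv2.minEnclosingCircle(t[:,:2].astype(np.float32)),t[:,2].max())
    H=cv2.cvtColor(r[n][0],cv2.COLOR_BGR2HSV)
    m=(H[...,0]>5)&(H[...,0]<18)&(H[...,1]>150)&(np.hypot(x-.473,y+.272)<.08)&(z>.08)
    t=Q[m]
    if len(t)>5: print(n,"lever",cv2.minEnclosingCircle(t[:,:2].astype(np.float32)),t[:,2].max())
E
```

```text
48.575 [-0.0016 -0.0528 -0.9986] [ 0.5694 -0.172   0.217 ] [ 0.028  0.032 -0.003]
t 48.625 pos [ 0.5691 -0.172   0.2161] theta 98.71 F [-0.2  0.2  0.3] w 0.0512
slide cm [ -8.45 -10.91   1.61]
toolz [-0.0033 -0.0519 -0.9986]
side knob ((0.5711600184440613, -0.1809847056865692), 0.00950059574097395) 0.15213628496780757
side lever ((0.4661855399608612, -0.23366756737232208), 0.00904140342026949) 0.1267145700352954
```

View pics/cj.png

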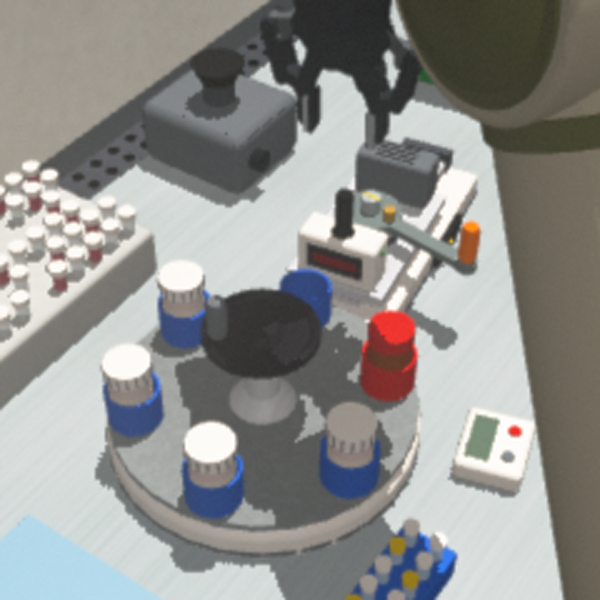

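View pics/top_j.png

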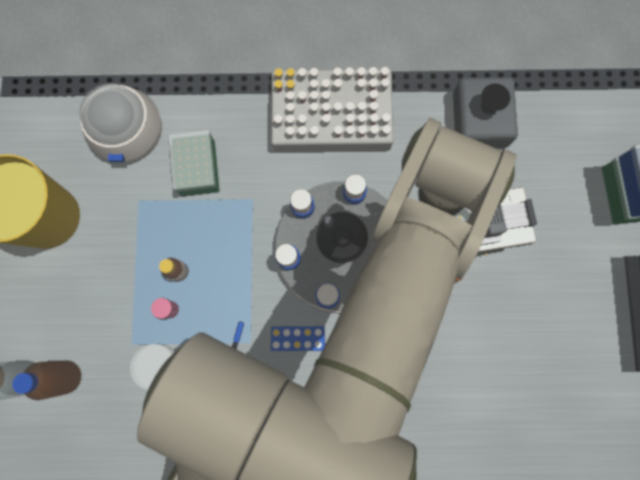

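The reader is home: the knob moved 39 mm, then stopped dead at 37 N. The lever rides on the carriage and its orange grip is now at crop (469,243). Next I'll locate the lever axis.

```bash
python3 - <<'E'
from h import *
for z in(.085,.095,.105): print("top gear centre",z,plane("top",476,219.3,z).round(4))
Q=cloud("top",np.load("pics/top0.npy"));im=cv2.imread("pics/top0.png")
print("z at gear",Q[216:224:2,470:484:3,2].round(3))
a=cv2.resize(im[190:285,430:530],None,fx=6,fy=6,interpolation=cv2.INTER_CUBIC);cv2.imwrite("pics/c5.png",a)
s=cv2.imread("pics/side_j.png");cv2.imwrite("pics/c6.png",cv2.resize(s[160:230,310:410],None,fx=7,fy=7,interpolation=cv2.INTER_CUBIC))
t=Q[(np.hypot(Q[...,0]-.57,Q[...,1]+.28)<.035)&(Q[...,2]>.072)&(Q[...,2]<.13)]
h,e=np.histogram(t[:,2],20);print(list(zip(h,e.round(3))))
E
```

```text
top gear centre 0.085 [ 0.585  -0.2866  0.085 ]
top gear centre 0.095 [ 0.5828 -0.2839  0.095 ]
top gear centre 0.105 [ 0.5807 -0.2811  0.105 ]
z at gear [[0.085 0.088 1.155 0.103 0.1  ]
 [0.085 0.092 0.097 0.097 0.096]
 [0.08  0.085 0.096 0.099 0.085]
 [0.086 0.085 0.08  0.075 0.085]]
[(np.int64(4), np.float64(0.072)), (np.int64(8), np.float64(0.074)), (np.int64(4), np.float64(0.075)), (np.int64(10), np.float64(0.077)), (np.int64(23), np.float64(0.078)), (np.int64(55), np.float64(0.08)), (np.int64(120), np.float64(0.081)), (np.int64(148), np.float64(0.083)), (np.int64(103), np.float64(0.085)), (np.int64(37), np.float64(0.086)), (np.int64(15), np.float64(0.088)), (np.int64(7), np.float64(0.089)), (np.int64(3), np.float64(0.091)), (np.int64(9), np.float64(0.092)), (np.int64(17), np.float64(0.094)), (np.int64(20), np.float64(0.095)), (np.int64(29), np.float64(0.097)), (np.int64(18), np.float64(0.099)), (np.int64(8), np.float64(0.1)), (np.int64(6), np.float64(0.102))]
```

View pics/c5.png

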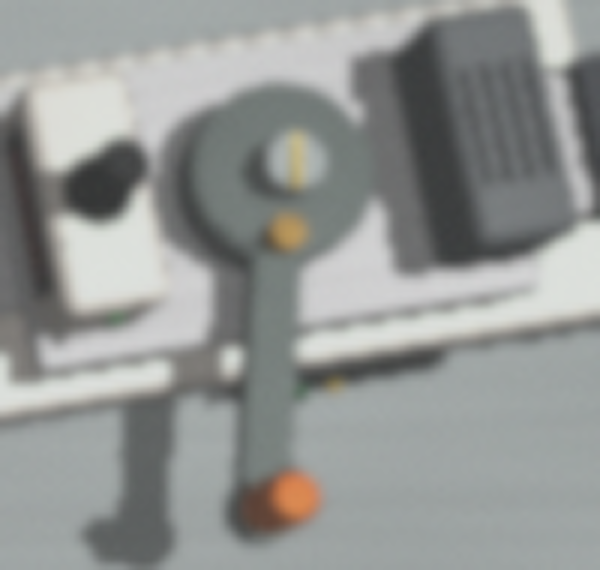

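View pics/c6.png

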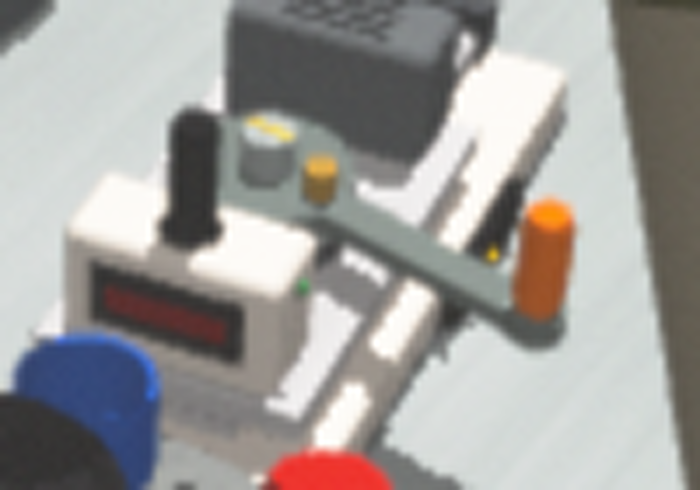

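>>> carry_out(moves=[{"slide": [-1.5,-3.5,0],"spin": 0},{"slide": [-1.5,-4,0],"spin": 0},{"slide": [-1,-2.5,0],"spin": 0}])

```text
time: 49.1
eef_pos: [0.4737, -0.2266, 0.215]
tool_rot: [2.027, 2.367, -0.066]
wrist_force: [-0.5, -0.6, 0.1]
width: 0.0513
```

```bash
python3 tc.py 6|tail -1; python3 st.py .4664 -.2280 .2; python3 - <<'E'
from h import *
print(plane("top",477.2,218.7,.083),plane("top",479.3,216.7,.098))
r=cap("k")
for n in("side","top"):
    Q=cloud(n,r[n][1]);x,y,z=Q[...,0],Q[...,1],Q[...,2]
    H=cv2.cvtColor(r[n][0],cv2.COLOR_BGR2HSV)
    m=(H[...,0]>5)&(H[...,0]<18)&(H[...,1]>150)&(np.hypot(x-.466,y+.2337)<.04)&(z>.08)
    t=Q[m]
    if len(t)>5: print(n,"lever",cv2.minEnclosingCircle(t[:,:2].astype(np.float32)),t[:,2].max())
E
```

```text
49.35 [-0.0078 -0.0486 -0.9988] [ 0.4757 -0.2259  0.2156] [ 0.005 -0.006  0.001]
t 49.4 pos [ 0.4759 -0.2258  0.2156] theta 98.93 F [ 0.6 -0.4  0.2] w 0.051
slide cm [-0.07 -0.97  1.56]
toolz [-0.0078 -0.0487 -0.9988]
[ 0.5866191  -0.28965326  0.083     ] [ 0.58737971 -0.28987834  0.098     ]
side lever ((0.46652185916900635, -0.23412227630615234), 0.009652662090957165) 0.12673389618511222
```

>>> carry_out(moves=[{"slide": [-0.1,-0.95,5],"spin": 0}])

```text
time: 49.62
eef_pos: [0.4684, -0.2313, 0.1677]
tool_rot: [2.017, 2.364, -0.065]
wrist_force: [1.0, -0.7, -0.3]
width: 0.0514
```

```bash
python3 tc.py 6|tail -1; python3 st.py .4662 -.2338 .096
```

```text
49.875 [-0.0062 -0.0499 -0.9987] [ 0.4672 -0.2308  0.1674] [-0.014 -0.011 -0.006]
t 49.925 pos [ 0.4673 -0.2309  0.1677] theta 98.97 F [ 0.7  0.3 -0. ] w 0.0514
slide cm [-0.27 -0.16  7.17]
toolz [-0.0055 -0.0505 -0.9987]
```

>>> carry_out(moves=[{"slide": [0.1,-0.1,4],"spin": 0}])

```text
time: 50.05
eef_pos: [0.4683, -0.2335, 0.1311]
tool_rot: [2.016, 2.36, -0.065]
wrist_force: [1.1, -0.8, -0.5]
width: 0.0515
```

```bash
python3 tc.py 6|tail -1; python3 st.py .4662 -.2338 .096
```

```text
50.3 [-0.0035 -0.052  -0.9986] [ 0.4668 -0.2326  0.1296] [-0.008 -0.002 -0.005]
t 50.35 pos [ 0.4668 -0.2326  0.1296] theta 98.98 F [-0.7 -0.3  0.5] w 0.0516
slide cm [-0.11 -0.08  3.36]
toolz [-0.0031 -0.0523 -0.9986]
```

>>> carry_out(moves=[{"slide": [0,0,2.5],"spin": 0}])

```text
time: 50.48
eef_pos: [0.4683, -0.2349, 0.1073]
tool_rot: [2.016, 2.36, -0.065]
wrist_force: [-0.5, -0.7, -0.3]
width: 0.0514
```

```bash
python3 tc.py 6|tail -1; python3 st.py .4662 -.2338 .096
```

```text
50.725 [-0.0018 -0.0533 -0.9986] [ 0.4673 -0.2342  0.106 ] [-0.003  0.001 -0.003]
t 50.775 pos [ 0.4673 -0.2342  0.106 ] theta 98.98 F [ 0.8 -0.2 -0.2] w 0.0516
slide cm [ 0.06 -0.1   1.  ]
toolz [-0.0017 -0.0535 -0.9986]
```

>>> carry_out(moves=[{"slide": [0.05,-0.1,0.9],"spin": 0},{"slide": [0,0,0],"spin": 0},{"slide": [0,0,0],"spin": 0},{"slide": [0,0,0],"spin": 0}], hand=0, grip_force=50)

```text
time: 51.28
eef_pos: [0.4669, -0.2346, 0.0974]
tool_rot: [2.017, 2.361, -0.064]
wrist_force: [-0.2, -0.1, -1.9]
width: 0.0164
```

```bash
python3 tc.py 3|tail -1; python3 st.py .4662 -.2338 .096; python3 - <<'E'
from h import *
r=cap("l")
s=r["side"][0];cv2.imwrite("pics/cl.png",cv2.resize(s[130:270,300:440],None,fx=4,fy=4,interpolation=cv2.INTER_CUBIC))
E
```

```text
51.375 [ 8.000e-04 -5.460e-02 -9.985e-01] [ 0.467  -0.2346  0.0974] [-0.001 -0.001 -0.001]
t 51.425 pos [ 0.4669 -0.2346  0.0974] theta 98.98 F [ 0.7 -0.2 -2.9] w 0.0165
slide cm [ 0.09 -0.06  0.14]
toolz [ 8.000e-04 -5.470e-02 -9.985e-01]
```

View pics/cl.png

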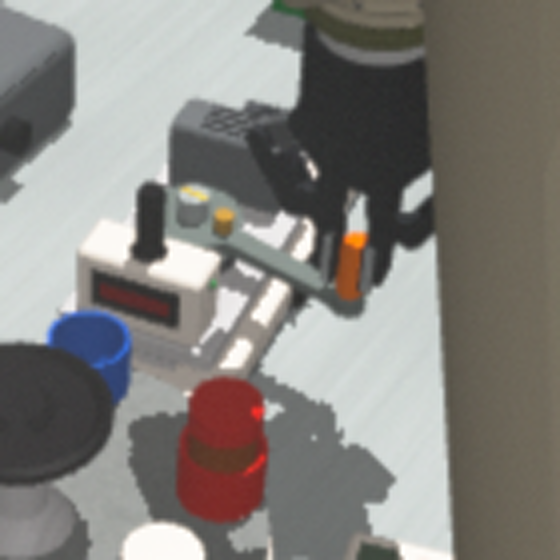

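>>> carry_out(moves=[{"slide": [-2,-0.42,0.1],"spin": 0},{"slide": [-2,-0.07,0.1],"spin": 0},{"slide": [-2,0.27,0.1],"spin": 0}])

```text
time: 51.9
eef_pos: [0.4771, -0.2953, 0.0974]
tool_rot: [2.014, 2.358, -0.053]
wrist_force: [18.4, 9.3, -6.8]
width: 0.0164
```

```bash
cat > lev.py <<'E'
from bench import bot
import numpy as np,cv2
AX=np.array([.5808,-.251])
s=bot.get_state();p=s["eef_pos"];r=s["tool_rot"];R=cv2.Rodrigues(np.array(r))[0]
d=p[:2]-AX;a=np.degrees(np.arctan2(d[1],d[0]))%360
print("t",round(s["time"],2),p.round(4),"psi",round(189-a,1),"r",round(np.hypot(*d)*100,2),"F",s["wrist_force"].round(1),"w",round(s["width"],4),"toolz",R[:,2].round(3))
def tgt(psi,z=.097):
    b=np.radians(189-psi);t=np.array([*(AX+.115*np.array([np.cos(b),np.sin(b)])),z]);return (R.T@(t-p)*100).round(2)
for q in(-38,-34,-28,-20,-10,0,10,20,28,34,38): print(q,tgt(q),end="; ")
print()
E
python3 lev.py
```

```text
t 51.9 [ 0.4771 -0.2953  0.0974] psi -14.2 r 11.28 F [18.4  9.3 -6.8] w 0.0164 toolz [ 0.009 -0.052 -0.999]
-38 [-4.31  1.87  0.27]; -34 [-3.66  1.4   0.24]; -28 [-2.63  0.78  0.18]; -20 [-1.17  0.13  0.1 ]; -10 [ 0.76 -0.39  0.  ]; 0 [ 2.76 -0.57 -0.11]; 10 [ 4.75 -0.39 -0.21]; 20 [ 6.68  0.13 -0.31]; 28 [ 8.15  0.78 -0.39]; 34 [ 9.18  1.4  -0.45]; 38 [ 9.83  1.87 -0.48];
```

```bash
sed -i 's/\[.5808,-.251\]/[.5812,-.2475]/' lev.py; python3 lev.py
```

```text
t 51.9 [ 0.4771 -0.2953  0.0974] psi -15.7 r 11.46 F [18.4  9.3 -6.8] w 0.0164 toolz [ 0.009 -0.052 -0.999]
-38 [-3.97  1.97  0.25]; -34 [-3.33  1.5   0.22]; -28 [-2.3   0.88  0.16]; -20 [-0.83  0.22  0.09]; -10 [ 1.1  -0.3  -0.02]; 0 [ 3.1  -0.47 -0.12]; 10 [ 5.09 -0.3  -0.23]; 20 [ 7.02  0.22 -0.33]; 28 [ 8.49  0.87 -0.41]; 34 [ 9.52  1.49 -0.46]; 38 [10.17  1.97 -0.5 ];
```

>>> carry_out(moves=[{"slide": [-2.3,0.9,0.15],"spin": 0},{"slide": [-1.7,1.2,0.1],"spin": 0}])

```text
time: 52.15
eef_pos: [0.5055, -0.3327, 0.0971]
tool_rot: [2.016, 2.357, -0.046]
wrist_force: [-22.0, 22.0, 8.0]
width: 0.0163
```

```bash
python3 lev.py
```

```text
t 52.15 [ 0.5055 -0.3327  0.0971] psi -39.4 r 11.39 F [-22.  22.   8.] w 0.0163 toolz [ 0.011 -0.049 -0.999]
-38 [ 0.15 -0.25  0.  ]; -34 [ 0.8  -0.73 -0.03]; -28 [ 1.83 -1.35 -0.08]; -20 [ 3.29 -2.   -0.16]; -10 [ 5.22 -2.52 -0.25]; 0 [ 7.22 -2.7  -0.35]; 10 [ 9.21 -2.53 -0.45]; 20 [11.15 -2.01 -0.55]; 28 [12.61 -1.36 -0.62]; 34 [13.64 -0.74 -0.67]; 38 [14.29 -0.27 -0.7 ];
```

>>> carry_out(moves=[{"slide": [-0.7,0,0],"spin": 0},{"slide": [-0.7,0,0],"spin": 0}])

```text
time: 52.4
eef_pos: [0.507, -0.3465, 0.0976]
tool_rot: [2.02, 2.362, -0.042]
wrist_force: [2.1, 10.7, 0.6]
width: 0.0162
```

```bash
python3 lev.py
```

```text
t 52.4 [ 0.507  -0.3465  0.0976] psi -44.2 r 12.37 F [ 2.1 10.7  0.6] w 0.0162 toolz [ 0.008 -0.042 -0.999]
-38 [ 1.54 -0.19 -0.01]; -34 [ 2.19 -0.66 -0.04]; -28 [ 3.22 -1.28 -0.08]; -20 [ 4.68 -1.94 -0.15]; -10 [ 6.61 -2.46 -0.23]; 0 [ 8.61 -2.64 -0.32]; 10 [10.6  -2.47 -0.4 ]; 20 [12.54 -1.95 -0.49]; 28 [14.   -1.3  -0.55]; 34 [15.04 -0.68 -0.59]; 38 [15.69 -0.21 -0.62];
```

The push against the return stop dragged the loose carriage back by about 13 mm, since 22 N exceeds its 8 N friction. I'll mend it: the first tightening stroke ends at the head side and pushes the carriage home again while the nut is still loose. On later return strokes I'll stop short of the stop.

>>> carry_out(moves=[{"slide": [1.7,-1.1,-0.1],"spin": 0},{"slide": [1.9,-0.8,-0.1],"spin": 0},{"slide": [2,-0.45,-0.1],"spin": 0},{"slide": [2,-0.1,-0.1],"spin": 0}])

```text
time: 52.9
eef_pos: [0.4707, -0.2804, 0.0978]
tool_rot: [2.019, 2.353, -0.045]
wrist_force: [3.9, -4.0, -6.2]
width: 0.0158
```

```bash
python3 lev.py; python3 - <<'E'
from h import *
r=cap("m")
s=r["side"][0];cv2.imwrite("pics/cm.png",cv2.resize(s[130:270,300:440],None,fx=4,fy=4,interpolation=cv2.INTER_CUBIC))
Q=cloud("side",r["side"][1]);x,y,z=Q[...,0],Q[...,1],Q[...,2]
m=(np.hypot(x-.572,y+.185)<.03)&(z>.142)&(z<.155);t=Q[m]
if len(t)>5: print("knob",cv2.minEnclosingCircle(t[:,:2].astype(np.float32)))
E
```

```text
t 52.9 [ 0.4707 -0.2804  0.0978] psi -7.6 r 11.53 F [ 3.9 -4.  -6.2] w 0.0158 toolz [ 0.012 -0.048 -0.999]
-38 [-5.54  2.39  0.36]; -34 [-4.89  1.92  0.33]; -28 [-3.86  1.29  0.28]; -20 [-2.4   0.63  0.2 ]; -10 [-0.47  0.11  0.1 ]; 0 [ 1.52 -0.08  0.  ]; 10 [ 3.52  0.09 -0.1 ]; 20 [ 5.46  0.6  -0.19]; 28 [ 6.92  1.24 -0.26]; 34 [ 7.96  1.86 -0.31]; 38 [ 8.61  2.33 -0.34]; 
knob ((0.5751739740371704, -0.19559518992900848), 0.009478314779698849)
```

View pics/cm.png

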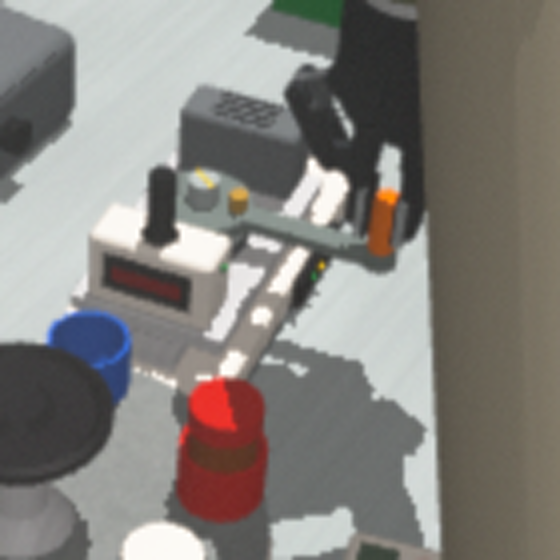

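>>> carry_out(moves=[{"slide": [2.1,0.17,-0.1],"spin": 0},{"slide": [2,0.5,-0.1],"spin": 0},{"slide": [1.9,0.85,-0.1],"spin": 0}])

```text
time: 53.38
eef_pos: [0.4764, -0.222, 0.0978]
tool_rot: [2.021, 2.35, -0.049]
wrist_force: [1.6, -5.3, -6.8]
width: 0.0158
```

```bash
sed -i 's/\[.5812,-.2475\]/[.5836,-.2623]/' lev.py; python3 lev.py
```

```text
t 53.38 [ 0.4764 -0.222   0.0978] psi 29.6 r 11.45 F [ 1.6 -5.3 -6.8] w 0.0158 toolz [ 0.011 -0.051 -0.999]
-38 [-12.7    0.98   0.75]; -34 [-12.06   0.51   0.71]; -28 [-11.03  -0.12   0.66]; -20 [-9.57 -0.78  0.58]; -10 [-7.64 -1.31  0.47]; 0 [-5.65 -1.5   0.37]; 10 [-3.66 -1.34  0.26]; 20 [-1.72 -0.83  0.16]; 28 [-0.25 -0.19  0.09]; 34 [0.78 0.42 0.04]; 38 [1.44 0.89 0.  ];
```

>>> carry_out(moves=[{"slide": [1.7,1,-0.1],"spin": 0},{"slide": [1,0,-0.05],"spin": 0}])

```text
time: 53.62
eef_pos: [0.4833, -0.1961, 0.0977]
tool_rot: [2.019, 2.347, -0.053]
wrist_force: [0.8, -10.6, -7.1]
width: 0.0159
```

```bash
python3 lev.py|head -1
```

```text
t 53.62 [ 0.4833 -0.1961  0.0977] psi 42.4 r 12.02 F [  0.8 -10.6  -7.1] w 0.0159 toolz [ 0.012 -0.056 -0.998]
```

>>> carry_out(moves=[{"slide": [1,0,-0.05],"spin": 0}])

```text
time: 53.75
eef_pos: [0.4821, -0.1879, 0.0977]
tool_rot: [2.018, 2.346, -0.056]
wrist_force: [-1.0, -10.0, -5.2]
width: 0.0161
```

```bash
python3 lev.py|head -1
```

```text
t 53.75 [ 0.4821 -0.1879  0.0977] psi 45.2 r 12.59 F [ -1.  -10.   -5.2] w 0.0161 toolz [ 0.012 -0.058 -0.998]
```

>>> carry_out(moves=[{"slide": [0.8,0,-0.05],"spin": 0}])

```text
time: 53.88
eef_pos: [0.4823, -0.1858, 0.0981]
tool_rot: [2.009, 2.339, -0.066]
wrist_force: [6.1, -48.0, -25.4]
width: 0.0161
```

```bash
python3 lev.py|head -1
```

```text
t 53.88 [ 0.4823 -0.1858  0.0981] psi 46.1 r 12.7 F [  6.1 -48.  -25.4] w 0.0161 toolz [ 0.016 -0.07  -0.997]
```

>>> carry_out(moves=[{"slide": [0.4,0,0],"spin": 0},{"slide": [0,0,0],"spin": 0}])

```text
time: 54.12
eef_pos: [0.4818, -0.1884, 0.0975]
tool_rot: [2.008, 2.333, -0.076]
wrist_force: [-7.0, 1.4, 1.0]
width: 0.0161
```

```bash
python3 lev.py|head -1; cat > kn.py <<'E'
from h import *
import sys
r=cap(sys.argv[1])
s=r["side"][0];cv2.imwrite(f"pics/c_{sys.argv[1]}.png",cv2.resize(s[130:270,300:440],None,fx=4,fy=4,interpolation=cv2.INTER_CUBIC))
Q=cloud("side",r["side"][1]);x,y,z=Q[...,0],Q[...,1],Q[...,2]
m=(np.hypot(x-.572,y+.185)<.03)&(z>.142)&(z<.155);t=Q[m]
if len(t)>5: print("knob",cv2.minEnclosingCircle(t[:,:2].astype(np.float32)),t.mean(0).round(4),len(t))
H=cv2.cvtColor(r["side"][0],cv2.COLOR_BGR2HSV)
m=(H[...,0]>18)&(H[...,0]<35)&(H[...,1]>120)&(np.hypot(x-.58,y+.26)<.05)&(z>.085)
v,u=np.nonzero(m)
if len(u)>5:
    c=np.c_[u,v].astype(np.float32);print("yellow mark px",c.mean(0).round(1),len(u),"line",cv2.fitLine(c,cv2.DIST_L2,0,.01,.01).ravel().round(2))
E
python3 kn.py n
```

```text
t 54.12 [ 0.4818 -0.1884  0.0975] psi 45.0 r 12.58 F [-7.   1.4  1. ] w 0.0161 toolz [ 0.015 -0.078 -0.997]
knob ((0.5713300108909607, -0.18013350665569305), 0.009352466091513634) [ 0.5711 -0.1786  0.1478] 41
```

View pics/c_n.png

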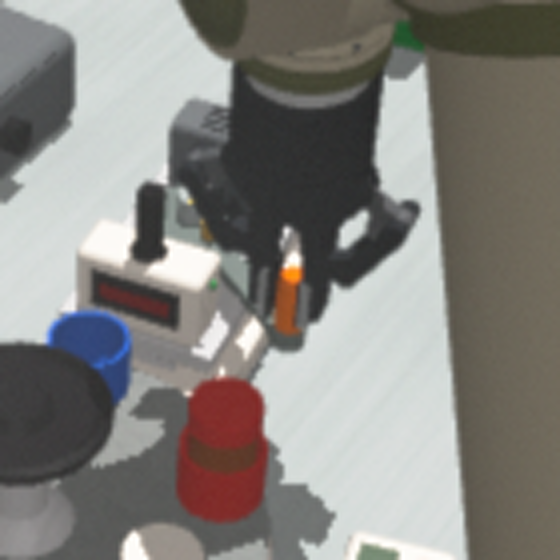

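>>> carry_out(moves=[{"slide": [-2.4,-1.5,0.2],"spin": 0},{"slide": [-2.8,-0.9,0.2],"spin": 0},{"slide": [-2.8,-0.1,0.2],"spin": 0},{"slide": [-2,0.3,0.15],"spin": 0}])

```text
time: 54.72
eef_pos: [0.476, -0.2911, 0.0976]
tool_rot: [2.009, 2.337, -0.067]
wrist_force: [9.3, 4.7, -4.6]
width: 0.0159
```

```bash
sed -i 's/\[.5836,-.2623\]/[.5814,-.2459]/' lev.py; python3 lev.py
```

```text
t 54.73 [ 0.476  -0.2911  0.0976] psi -14.2 r 11.47 F [ 9.3  4.7 -4.6] w 0.0159 toolz [ 0.017 -0.071 -0.997]
-38 [-4.24  2.09  0.39]; -34 [-3.59  1.61  0.34]; -28 [-2.57  0.98  0.26]; -20 [-1.11  0.32  0.15]; -10 [ 0.82 -0.21  0.  ]; 0 [ 2.81 -0.4  -0.14]; 10 [ 4.8  -0.23 -0.29]; 20 [ 6.73  0.27 -0.43]; 28 [ 8.2   0.92 -0.53]; 34 [ 9.23  1.53 -0.6 ]; 38 [ 9.88  2.   -0.65];
```

>>> carry_out(moves=[{"slide": [-2.3,0.9,0.2],"spin": 0},{"slide": [-1.1,0.65,0.1],"spin": 0},{"slide": [0,0,0],"spin": 0}])

```text
time: 55.1
eef_pos: [0.4983, -0.3242, 0.0976]
tool_rot: [2.01, 2.335, -0.062]
wrist_force: [0.2, 0.1, 0.4]
width: 0.0158
```

```bash
python3 lev.py
```

```text
t 55.1 [ 0.4983 -0.3242  0.0976] psi -34.3 r 11.42 F [0.2 0.1 0.4] w 0.0158 toolz [ 0.019 -0.069 -0.997]
-38 [-0.64  0.38  0.11]; -34 [ 0.01 -0.1   0.06]; -28 [ 1.03 -0.72 -0.02]; -20 [ 2.49 -1.39 -0.13]; -10 [ 4.42 -1.92 -0.27]; 0 [ 6.41 -2.11 -0.41]; 10 [ 8.4  -1.95 -0.56]; 20 [10.33 -1.45 -0.69]; 28 [11.8  -0.81 -0.79]; 34 [12.84 -0.19 -0.86]; 38 [13.49  0.27 -0.9 ];
```

>>> carry_out(moves=[{"slide": [2.5,-1.45,-0.2],"spin": 0},{"slide": [2.5,-0.8,-0.15],"spin": 0},{"slide": [2.5,-0.2,-0.2],"spin": 0},{"slide": [2.4,0.2,-0.2],"spin": 0},{"slide": [2.2,0.6,-0.2],"spin": 0}])

```text
time: 55.72
eef_pos: [0.4725, -0.2061, 0.0983]
tool_rot: [1.995, 2.31, -0.043]
wrist_force: [32.2, -18.1, -33.4]
width: 0.0158
```

```bash
python3 lev.py
```

```text
t 55.73 [ 0.4725 -0.2061  0.0983] psi 29.1 r 11.59 F [ 32.2 -18.1 -33.4] w 0.0158 toolz [ 0.049 -0.079 -0.996]
-38 [-12.64   1.18   1.26]; -34 [-12.     0.7    1.18]; -28 [-10.98   0.07   1.07]; -20 [-9.53 -0.59  0.92]; -10 [-7.61 -1.13  0.74]; 0 [-5.62 -1.32  0.56]; 10 [-3.63 -1.17  0.39]; 20 [-1.69 -0.67  0.25]; 28 [-0.22 -0.03  0.14]; 34 [0.81 0.58 0.08]; 38 [1.46 1.05 0.04];
```

>>> carry_out(moves=[{"slide": [1.2,1.2,-0.2],"spin": 0},{"slide": [0.7,0.6,-0.1],"spin": 0}])

```text
time: 55.98
eef_pos: [0.4833, -0.1853, 0.098]
tool_rot: [1.994, 2.32, -0.06]
wrist_force: [-25.1, -46.7, -4.6]
width: 0.016
```

```bash
python3 lev.py
```

```text
t 55.98 [ 0.4833 -0.1853  0.098 ] psi 40.7 r 11.53 F [-25.1 -46.7  -4.6] w 0.016 toolz [ 0.037 -0.084 -0.996]
-38 [-14.54  -0.25   1.38]; -34 [-13.9   -0.72   1.31]; -28 [-12.87  -1.35   1.21]; -20 [-11.42  -2.01   1.06]; -10 [-9.49 -2.54  0.88]; 0 [-7.51 -2.72  0.7 ]; 10 [-5.52 -2.56  0.53]; 20 [-3.58 -2.05  0.37]; 28 [-2.12 -1.4   0.25]; 34 [-1.09 -0.79  0.18]; 38 [-0.44 -0.32  0.13];
```

>>> carry_out(moves=[{"slide": [-2.4,-1.5,0.2],"spin": 0},{"slide": [-2.9,-0.9,0.25],"spin": 0},{"slide": [-2.8,-0.1,0.25],"spin": 0},{"slide": [-2.2,0.4,0.2],"spin": 0}])

```text
time: 56.48
eef_pos: [0.4761, -0.2905, 0.098]
tool_rot: [1.992, 2.326, -0.061]
wrist_force: [6.7, 4.3, -3.2]
width: 0.0163
```

```bash
python3 lev.py
```

```text
t 56.48 [ 0.4761 -0.2905  0.098 ] psi -13.9 r 11.44 F [ 6.7  4.3 -3.2] w 0.0163 toolz [ 0.034 -0.081 -0.996]
-38 [-4.29  2.04  0.52]; -34 [-3.65  1.57  0.45]; -28 [-2.62  0.95  0.35]; -20 [-1.16  0.29  0.21]; -10 [ 0.76 -0.23  0.03]; 0 [ 2.75 -0.41 -0.14]; 10 [ 4.74 -0.24 -0.31]; 20 [ 6.67  0.28 -0.46]; 28 [ 8.14  0.93 -0.57]; 34 [ 9.17  1.54 -0.65]; 38 [ 9.82  2.01 -0.69];
```

>>> carry_out(moves=[{"slide": [-2.3,0.9,0.25],"spin": 0},{"slide": [-1.2,0.7,0.15],"spin": 0},{"slide": [0,0,0],"spin": 0}])

```text
time: 56.85
eef_pos: [0.498, -0.3234, 0.098]
tool_rot: [1.993, 2.325, -0.058]
wrist_force: [0.9, 0.8, -0.1]
width: 0.016
```

```bash
python3 lev.py
```

```text
t 56.85 [ 0.498  -0.3234  0.098 ] psi -33.9 r 11.39 F [ 0.9  0.8 -0.1] w 0.016 toolz [ 0.035 -0.08  -0.996]
-38 [-0.72  0.39  0.17]; -34 [-0.07 -0.08  0.1 ]; -28 [ 0.95 -0.71  0.  ]; -20 [ 2.41 -1.36 -0.14]; -10 [ 4.34 -1.89 -0.31]; 0 [ 6.33 -2.07 -0.48]; 10 [ 8.32 -1.9  -0.65]; 20 [10.25 -1.38 -0.8 ]; 28 [11.71 -0.74 -0.91]; 34 [12.74 -0.12 -0.98]; 38 [13.39  0.35 -1.03];
```

>>> carry_out(moves=[{"slide": [2.5,-1.45,-0.2],"spin": 0},{"slide": [2.5,-0.75,-0.2],"spin": 0},{"slide": [2.4,-0.05,-0.2],"spin": 0},{"slide": [2.4,0.4,-0.2],"spin": 0}])

```text
time: 57.35
eef_pos: [0.4676, -0.2276, 0.0982]
tool_rot: [1.985, 2.312, -0.05]
wrist_force: [19.3, -8.4, -17.2]
width: 0.016
```

```bash
python3 lev.py
```

```text
t 57.35 [ 0.4676 -0.2276  0.0982] psi 18.1 r 11.53 F [ 19.3  -8.4 -17.2] w 0.016 toolz [ 0.05  -0.086 -0.995]
-38 [-10.6    1.93   1.18]; -34 [-9.96  1.45  1.11]; -28 [-8.93  0.83  0.99]; -20 [-7.48  0.17  0.83]; -10 [-5.55 -0.35  0.63]; 0 [-3.57 -0.53  0.44]; 10 [-1.58 -0.37  0.26]; 20 [0.35 0.15 0.1 ]; 28 [ 1.82  0.79 -0.02]; 34 [ 2.85  1.41 -0.09]; 38 [ 3.5   1.88 -0.13];
```

>>> carry_out(moves=[{"slide": [1.9,1,-0.1],"spin": 0},{"slide": [1.3,1,-0.1],"spin": 0},{"slide": [0.6,0.5,0],"spin": 0}])

```text
time: 57.72
eef_pos: [0.4829, -0.1857, 0.0979]
tool_rot: [1.981, 2.317, -0.064]
wrist_force: [-18.1, -34.5, -2.3]
width: 0.0163
```

```bash
python3 lev.py
```

```text
t 57.73 [ 0.4829 -0.1857  0.0979] psi 40.4 r 11.55 F [-18.1 -34.5  -2.3] w 0.0163 toolz [ 0.043 -0.092 -0.995]
-38 [-14.49  -0.28   1.49]; -34 [-13.84  -0.75   1.42]; -28 [-12.82  -1.37   1.3 ]; -20 [-11.36  -2.02   1.14]; -10 [-9.43 -2.54  0.94]; 0 [-7.45 -2.71  0.74]; 10 [-5.46 -2.54  0.55]; 20 [-3.53 -2.02  0.37]; 28 [-2.07 -1.37  0.25]; 34 [-1.04 -0.75  0.17]; 38 [-0.4  -0.28  0.12];
```

>>> carry_out(moves=[{"slide": [-2.4,-1.5,0.2],"spin": 0},{"slide": [-2.9,-0.9,0.25],"spin": 0},{"slide": [-2.8,-0.1,0.25],"spin": 0},{"slide": [-2.2,0.4,0.2],"spin": 0},{"slide": [-2.2,0.95,0.2],"spin": 0},{"slide": [-1.1,0.65,0.1],"spin": 0},{"slide": [0,0,0],"spin": 0}])

```text
time: 58.6
eef_pos: [0.4961, -0.3216, 0.0979]
tool_rot: [1.984, 2.325, -0.062]
wrist_force: [1.4, 1.4, 0.8]
width: 0.016
```

```bash
python3 lev.py
```

```text
t 58.6 [ 0.4961 -0.3216  0.0979] psi -32.6 r 11.4 F [1.4 1.4 0.8] w 0.016 toolz [ 0.038 -0.086 -0.996]
-38 [-0.93  0.54  0.19]; -34 [-0.28  0.07  0.12]; -28 [ 0.75 -0.55  0.01]; -20 [ 2.21 -1.2  -0.14]; -10 [ 4.13 -1.71 -0.33]; 0 [ 6.12 -1.89 -0.51]; 10 [ 8.11 -1.71 -0.69]; 20 [10.04 -1.18 -0.85]; 28 [11.5  -0.53 -0.97]; 34 [12.53  0.09 -1.05]; 38 [13.17  0.57 -1.09];
```

>>> carry_out(moves=[{"slide": [2.5,-1.4,-0.2],"spin": 0},{"slide": [2.5,-0.7,-0.2],"spin": 0},{"slide": [2.4,0,-0.2],"spin": 0}])

```text
time: 58.98
eef_pos: [0.4664, -0.2505, 0.0982]
tool_rot: [1.976, 2.313, -0.055]
wrist_force: [12.8, -3.5, -10.5]
width: 0.0158
```

```bash
python3 lev.py
```

```text
t 58.98 [ 0.4664 -0.2505  0.0982] psi 6.7 r 11.5 F [ 12.8  -3.5 -10.5] w 0.0158 toolz [ 0.052 -0.091 -0.994]
-38 [-8.37  2.34  1.03]; -34 [-7.73  1.87  0.95]; -28 [-6.7   1.26  0.83]; -20 [-5.24  0.61  0.66]; -10 [-3.32  0.09  0.45]; 0 [-1.33 -0.08  0.25]; 10 [0.66 0.1  0.06]; 20 [ 2.59  0.62 -0.11]; 28 [ 4.05  1.27 -0.23]; 34 [ 5.07  1.89 -0.31]; 38 [ 5.72  2.37 -0.36];
```

>>> carry_out(moves=[{"slide": [1.8,0.6,-0.1],"spin": 0}])

```text
time: 59.1
eef_pos: [0.4677, -0.2309, 0.0979]
tool_rot: [1.976, 2.316, -0.059]
wrist_force: [-11.9, -5.1, 7.0]
width: 0.0161
```

```bash
python3 lev.py|head -1
```

```text
t 59.1 [ 0.4677 -0.2309  0.0979] psi 16.5 r 11.47 F [-11.9  -5.1   7. ] w 0.0161 toolz [ 0.048 -0.092 -0.995]
```

>>> carry_out(moves=[{"slide": [1.6,0.8,-0.1],"spin": 0}])

```text
time: 59.22
eef_pos: [0.4711, -0.2132, 0.0979]
tool_rot: [1.976, 2.319, -0.064]
wrist_force: [-6.6, -3.7, 3.7]
width: 0.016
```

```bash
python3 lev.py|head -1
```

```text
t 59.23 [ 0.4711 -0.2132  0.0979] psi 25.5 r 11.5 F [-6.6 -3.7  3.7] w 0.016 toolz [ 0.044 -0.093 -0.995]
```

>>> carry_out(moves=[{"slide": [1.2,0.8,-0.1],"spin": 0}])

```text
time: 59.35
eef_pos: [0.4758, -0.1994, 0.0981]
tool_rot: [1.976, 2.32, -0.068]
wrist_force: [-0.1, -6.6, -4.5]
width: 0.016
```

```bash
python3 lev.py
```

```text
t 59.35 [ 0.4758 -0.1994  0.0981] psi 32.7 r 11.54 F [-0.1 -6.6 -4.5] w 0.016 toolz [ 0.042 -0.094 -0.995]
-38 [-13.24   0.58   1.45]; -34 [-12.6    0.11   1.37]; -28 [-11.57  -0.5    1.25]; -20 [-10.11  -1.15   1.09]; -10 [-8.18 -1.66  0.88]; 0 [-6.2  -1.83  0.68]; 10 [-4.21 -1.64  0.49]; 20 [-2.28 -1.12  0.31]; 28 [-0.83 -0.46  0.18]; 34 [0.2  0.17 0.09]; 38 [0.85 0.64 0.04];
```

>>> carry_out(moves=[{"slide": [1.2,0.9,0],"spin": 0},{"slide": [0.5,0.3,0],"spin": 0}])

```text
time: 59.6
eef_pos: [0.4828, -0.1853, 0.0981]
tool_rot: [1.967, 2.32, -0.087]
wrist_force: [-17.5, -47.7, -7.5]
width: 0.0161
```

```bash
python3 lev.py|head -1
```

```text
t 59.6 [ 0.4828 -0.1853  0.0981] psi 40.6 r 11.57 F [-17.5 -47.7  -7.5] w 0.0161 toolz [ 0.038 -0.107 -0.994]
```

>>> carry_out(moves=[{"slide": [-2.4,-1.5,0.2],"spin": 0},{"slide": [-2.9,-0.9,0.25],"spin": 0},{"slide": [-2.8,-0.1,0.25],"spin": 0},{"slide": [-2.2,0.4,0.2],"spin": 0},{"slide": [-2.2,0.95,0.2],"spin": 0},{"slide": [-1.2,0.7,0.1],"spin": 0},{"slide": [0,0,0],"spin": 0}])

```text
time: 60.48
eef_pos: [0.4951, -0.3206, 0.0981]
tool_rot: [1.973, 2.331, -0.09]
wrist_force: [0.5, -0.2, 0.3]
width: 0.0161
```

```bash
python3 lev.py
```

```text
t 60.48 [ 0.4951 -0.3206  0.0981] psi -31.9 r 11.42 F [ 0.5 -0.2  0.3] w 0.0161 toolz [ 0.028 -0.101 -0.995]
-38 [-1.04  0.62  0.23]; -34 [-0.39  0.16  0.15]; -28 [ 0.65 -0.45  0.04]; -20 [ 2.11 -1.09 -0.12]; -10 [ 4.04 -1.59 -0.33]; 0 [ 6.03 -1.75 -0.54]; 10 [ 8.01 -1.56 -0.74]; 20 [ 9.93 -1.02 -0.94]; 28 [11.38 -0.35 -1.08]; 34 [12.41  0.28 -1.18]; 38 [13.05  0.75 -1.24];
```

>>> carry_out(moves=[{"slide": [2.4,-1.3,-0.2],"spin": 0}])

```text
time: 60.6
eef_pos: [0.4794, -0.299, 0.098]
tool_rot: [1.971, 2.327, -0.087]
wrist_force: [21.4, 3.3, -0.2]
width: 0.0161
```

```bash
python3 lev.py|head -1
```

```text
t 60.6 [ 0.4794 -0.299   0.098 ] psi -18.5 r 11.5 F [21.4  3.3 -0.2] w 0.0161 toolz [ 0.032 -0.102 -0.994]
```

>>> carry_out(moves=[{"slide": [2.4,-0.7,-0.2],"spin": 0}])

```text
time: 60.72
eef_pos: [0.4707, -0.2773, 0.0985]
tool_rot: [1.964, 2.318, -0.085]
wrist_force: [29.5, -17.9, -19.0]
width: 0.016
```

```bash
python3 lev.py
```

```text
t 60.73 [ 0.4707 -0.2773  0.0985] psi -6.9 r 11.51 F [ 29.5 -17.9 -19. ] w 0.016 toolz [ 0.042 -0.109 -0.993]
-38 [-5.67  2.3   0.85]; -34 [-5.02  1.84  0.77]; -28 [-3.99  1.23  0.63]; -20 [-2.53  0.59  0.45]; -10 [-0.6   0.09  0.22]; 0 [ 1.38 -0.07 -0.01]; 10 [ 3.36  0.13 -0.24]; 20 [ 5.28  0.66 -0.44]; 28 [ 6.74  1.33 -0.59]; 34 [ 7.76  1.96 -0.7 ]; 38 [ 8.4   2.44 -0.76];
```

>>> carry_out(moves=[{"slide": [1.5,0.3,-0.05],"spin": 0}])

```text
time: 60.85
eef_pos: [0.4694, -0.2653, 0.0984]
tool_rot: [1.957, 2.316, -0.099]
wrist_force: [-26.7, -36.2, 1.3]
width: 0.0161
```

```bash
python3 lev.py|head -1
```

```text
t 60.85 [ 0.4694 -0.2653  0.0984] psi -0.8 r 11.37 F [-26.7 -36.2   1.3] w 0.0161 toolz [ 0.04  -0.118 -0.992]
```

>>> carry_out(moves=[{"slide": [0.8,0.1,-0.05],"spin": 0}])

```text
time: 60.98
eef_pos: [0.4681, -0.2612, 0.0989]
tool_rot: [1.951, 2.312, -0.11]
wrist_force: [1.1, -33.2, -16.9]
width: 0.0158
```

```bash
python3 lev.py|head -1; python3 kn.py o
```

```text
t 60.98 [ 0.4681 -0.2612  0.0989] psi 1.3 r 11.43 F [  1.1 -33.2 -16.9] w 0.0158 toolz [ 0.041 -0.129 -0.991]
knob ((0.5712483525276184, -0.18032734096050262), 0.008779582567512989) [ 0.5709 -0.1785  0.1478] 42
yellow mark px [355.6 182.6] 19 line [  0.81   0.59 355.58 182.58]
```

View pics/c_o.png

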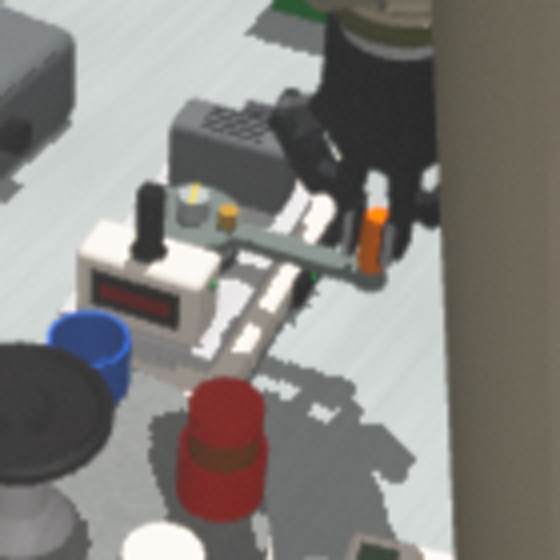

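>>> carry_out(moves=[{"slide": [0.9,0.05,-0.05],"spin": 0}])

```text
time: 61.2
eef_pos: [0.4667, -0.2506, 0.0988]
tool_rot: [1.953, 2.312, -0.107]
wrist_force: [8.3, -12.8, -6.7]
width: 0.0161
```

```bash
python3 lev.py|head -1
```

```text
t 61.2 [ 0.4667 -0.2506  0.0988] psi 6.6 r 11.48 F [  8.3 -12.8  -6.7] w 0.0161 toolz [ 0.041 -0.127 -0.991]
```

>>> carry_out(moves=[{"slide": [0.9,0.05,-0.05],"spin": 0}])

```text
time: 61.32
eef_pos: [0.4666, -0.2435, 0.099]
tool_rot: [1.947, 2.306, -0.109]
wrist_force: [10.6, -18.5, -14.5]
width: 0.016
```

```bash
python3 lev.py|head -1; python3 - <<'E'
from h import *
s=cv2.imread("pics/side_o.png");s0=cv2.imread("pics/side0.png");t=cv2.imread("pics/top0.png");sj=cv2.imread("pics/side_n.png")
c=lambda i,u,v,h:cv2.resize(i[v-h:v+h,u-h:u+h],(300,300),interpolation=cv2.INTER_CUBIC)
cv2.imwrite("pics/c7.png",np.hstack([c(t,479,217,12),c(s0,355,170,12),c(s,349,180,12)]))
E
```

```text
t 61.33 [ 0.4666 -0.2435  0.099 ] psi 10.2 r 11.48 F [ 10.6 -18.5 -14.5] w 0.016 toolz [ 0.046 -0.133 -0.99 ]
```

View pics/c7.png

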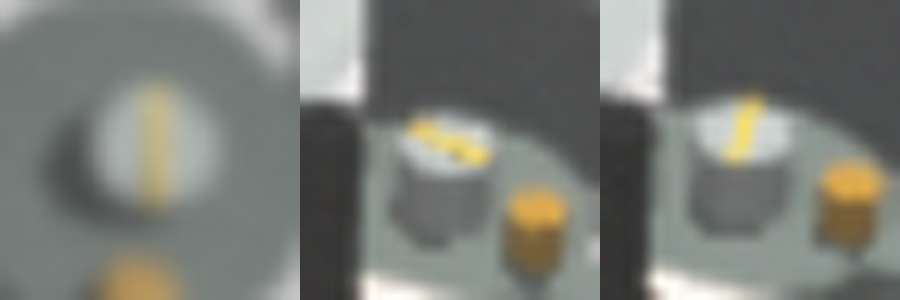

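```bash
python3 kn.py p; python3 - <<'E'
from h import *
def ang(n,a,b,z=.098):
    d=plane(n,*b,z)-plane(n,*a,z);return np.degrees(np.arctan2(d[1],d[0]))%180
print("top0",ang("top",(479.4,211.5),(479.5,222)))
print("side0",ang("side",(352.2,168.2),(358.0,170.8)))
print("o",ang("side",(349.4,176.0),(347.6,180.6)))
s=cv2.imread("pics/side_p.png")
c=lambda i,u,v,h:cv2.resize(i[v-h:v+h,u-h:u+h],(300,300),interpolation=cv2.INTER_CUBIC)
cv2.imwrite("pics/c8.png",np.hstack([c(s,349,180,12),c(s,393,187,16)]))
E
```

```text
knob ((0.5715908408164978, -0.1799752563238144), 0.01029428280889988) [ 0.5705 -0.1782  0.1478] 43
yellow mark px [354.6 183.2] 20 line [  0.76   0.65 354.6  183.15]
top0 177.2082731048447
side0 176.90269543040648
o 108.415236631574
```

View pics/c8.png

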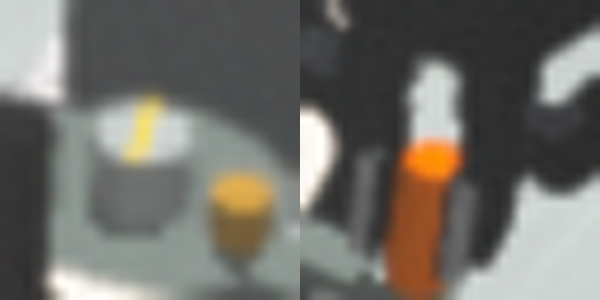

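View pics/c_p.png

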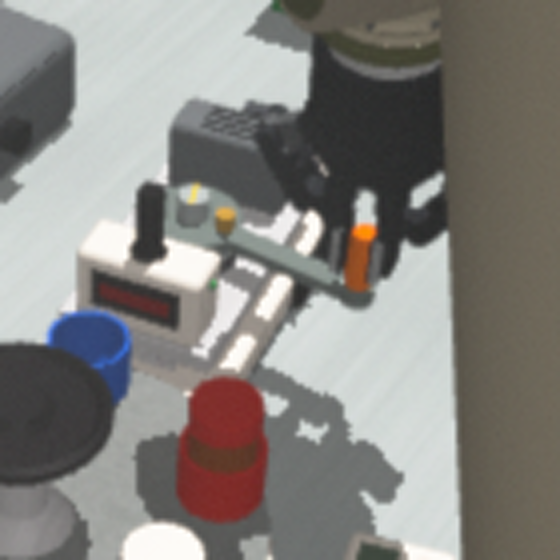

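The nut is tight. Resistance rose from 5 N to over 30 N, and the yellow mark has turned about 248° (4.34 rad plus the starting offset). It stays put even when the lever is pressed on. The knob is still at home, (0.571,-0.180). Now the handwheel crank.

>>> carry_out(moves=[{"slide": [-0.2,0,0],"spin": 0},{"slide": [0,0,0],"spin": 0},{"slide": [0,0,0],"spin": 0},{"slide": [0,0,0],"spin": 0},{"slide": [0,0,-5],"spin": 0},{"slide": [0,0,-6],"spin": 0},{"slide": [0,0,-4],"spin": 0}], hand=60)

```text
time: 62.3
eef_pos: [0.4575, -0.2223, 0.2497]
tool_rot: [1.948, 2.313, -0.11]
wrist_force: [-0.2, 0.1, -0.3]
width: 0.0511
```

```bash
python3 tc.py 5|tail -1; python3 st.py .570 .0108 .25; python3 kn.py q; python3 - <<'E'
from h import *
s=cv2.imread("pics/side_q.png")
c=lambda i,u,v,h:cv2.resize(i[v-h:v+h,u-h:u+h],(300,300),interpolation=cv2.INTER_CUBIC)
cv2.imwrite("pics/c9.png",c(s,349,180,12))
E
```

```text
62.5 [ 0.0395 -0.1283 -0.9909] [ 0.4574 -0.2224  0.2471] [ 0.029  0.028 -0.002]
t 62.55 pos [ 0.4571 -0.2224  0.2461] theta 99.78 F [-0.5 -0.2 -0.4] w 0.0515
slide cm [21.06 15.08 -0.39]
toolz [ 0.0378 -0.1272 -0.9912]
knob ((0.5711512565612793, -0.1806216537952423), 0.008516275323927402) [ 0.5709 -0.1784  0.148 ] 39
yellow mark px [356.1 180.8] 15 line [  0.93   0.38 356.07 180.8 ]
```

View pics/c_q.png

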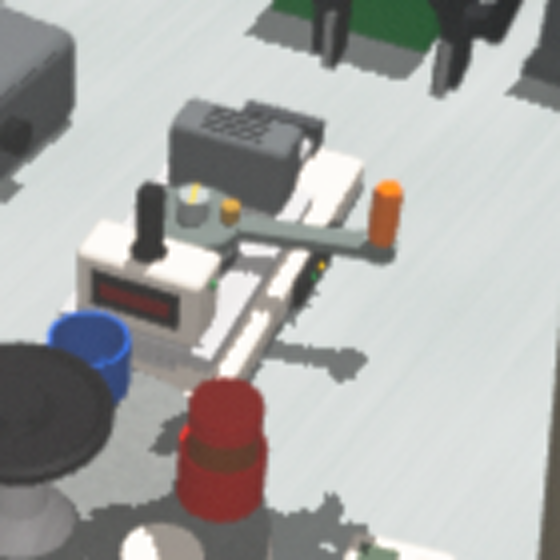

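```bash
cat > go.py <<'E'
from bench import bot
import numpy as np,cv2,sys
s=bot.get_state();R=cv2.Rodrigues(np.array(s["tool_rot"]))[0];t=np.array([float(a) for a in sys.argv[1:4]])
print("t",round(s["time"],2),s["eef_pos"].round(4),"slide",(R.T@(t-s["eef_pos"])*100).round(2),"toolz",R[:,2].round(3),"F",s["wrist_force"].round(1),"w",round(s["width"],4))
E
python3 go.py .5664 .0229 .25
```

```text
t 62.65 [ 0.4571 -0.2224  0.2457] slide [22.08 14.96 -3.13] toolz [ 0.037 -0.126 -0.991] F [-0.9  0.1  0.3] w 0.051
```

>>> carry_out(moves=[{"slide": [4,2.7,-0.6],"spin": 0},{"slide": [5,3.4,-0.7],"spin": 0},{"slide": [5,3.4,-0.7],"spin": 0},{"slide": [4.5,3,-0.6],"spin": 0},{"slide": [2.8,1.8,-0.4],"spin": 0}])

```text
time: 63.28
eef_pos: [0.5629, 0.0185, 0.2433]
tool_rot: [1.964, 2.318, -0.119]
wrist_force: [-0.2, -1.6, -0.1]
width: 0.0512
```

```bash
python3 tc.py 5|tail -1; python3 go.py .5664 .0229 .25;python3 -c "
from h import *
cap('r')"; python3 car.py _r
```

```text
63.475 [ 0.0263 -0.1245 -0.9919] [0.5623 0.0163 0.2435] [-0.018  0.006  0.001]
t 63.52 [0.5622 0.0157 0.2439] slide [ 0.56  0.53 -0.69] toolz [ 0.027 -0.125 -0.992] F [ 0.3 -1.7  0.2] w 0.0514
top cup [391.3 229. ] [ 0.5745 -0.1236] 36 zrim 0.0803
top red [ 0.4646 -0.093 ] 0.0194 z 0.1119
top wheel [ 0.5447 -0.0178] 0.0493 z 0.1273
side cup [322.4 214.2] [ 0.5738 -0.1215] 64 zrim 0.0781
side cup [339.6 290.1] [0.4371 0.0147] 67 zrim 0.0773
side cup [285.2 299.2] [0.5161 0.0937] 50 zrim 0.0768
side red [ 0.4658 -0.0933] 0.0211 z 0.1107
side wheel [ 0.5442 -0.0136] 0.0511 z 0.126
side crank [0.5694 0.0115] 0.0091 z 0.1661
```

```bash
python3 go.py .5693 .0153 .19
```

```text
t 63.62 [0.5622 0.0152 0.2444] slide [0.59 0.66 5.42] toolz [ 0.027 -0.125 -0.992] F [ 0.5 -0.4 -0.8] w 0.0509
```

>>> carry_out(moves=[{"slide": [0.6,0.65,5.2],"spin": 0}])

```text
time: 63.75
eef_pos: [0.5707, 0.0145, 0.1948]
tool_rot: [1.965, 2.307, -0.111]
wrist_force: [0.7, 0.4, -0.8]
width: 0.0513
```

```bash
python3 tc.py 7|tail -1; python3 go.py .5707 .0086 .137
```

```text
64.05 [ 0.0303 -0.1251 -0.9917] [0.5697 0.0153 0.1942] [-0.005 -0.001 -0.006]
t 64.1 [0.5697 0.0154 0.1942] slide [ 0.06 -0.07  5.76] toolz [ 0.031 -0.125 -0.992] F [ 0.4 -0.9 -0.2] w 0.0516
```

>>> carry_out(moves=[{"slide": [0.05,-0.07,3],"spin": 0}])

```text
time: 64.22
eef_pos: [0.5715, 0.0118, 0.1675]
tool_rot: [1.963, 2.307, -0.109]
wrist_force: [0.2, -0.4, -0.9]
width: 0.0514
```

```bash
python3 tc.py 5|tail -1; python3 go.py .5707 .0086 .137
```

```text
64.425 [ 0.0317 -0.1253 -0.9916] [0.5702 0.012  0.1657] [-0.01  -0.015 -0.004]
t 64.47 [0.5705 0.012  0.166 ] slide [ 0.04 -0.07  2.92] toolz [ 0.033 -0.125 -0.992] F [-0.6  0.6  0.7] w 0.0513
```

>>> carry_out(moves=[{"slide": [0,0,2.5],"spin": 0}])

```text
time: 64.6
eef_pos: [0.5728, 0.0089, 0.144]
tool_rot: [1.962, 2.307, -0.108]
wrist_force: [-0.4, -0.0, 0.5]
width: 0.051
```

```bash
python3 tc.py 5|tail -1; python3 go.py .5707 .0086 .137;python3 -c "
from h import *
r=cap('s');s=r['side'][0];cv2.imwrite('pics/cs.png',cv2.resize(s[150:310,220:380],None,fx=3.5,fy=3.5,interpolation=cv2.INTER_CUBIC))"
```

```text
64.8 [ 0.0337 -0.1256 -0.9915] [0.5716 0.0089 0.1424] [-0.01  -0.009 -0.004]
t 64.85 [0.5718 0.0089 0.1427] slide [ 0.06 -0.12  0.56] toolz [ 0.034 -0.126 -0.991] F [-0.2  0.3 -0.3] w 0.0512
```

View pics/cs.png

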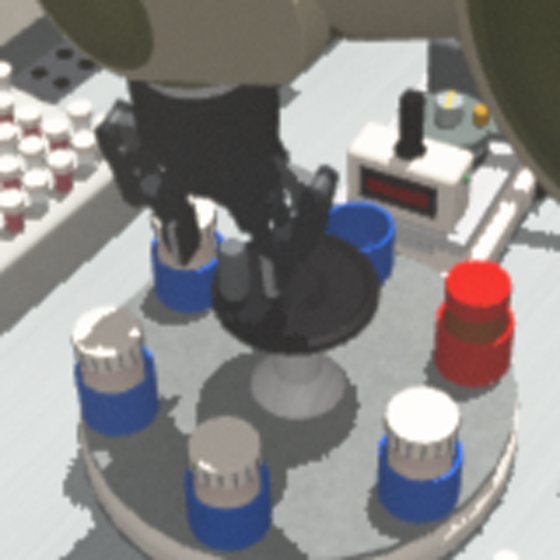

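The crank grip at crop (235,270) sits between the two fingers, so I'll pinch it.

>>> carry_out(moves=[{"slide": [0.05,-0.1,0.3],"spin": 0},{"slide": [0,0,0],"spin": 0},{"slide": [0,0,0],"spin": 0},{"slide": [0,0,0],"spin": 0}], hand=0, grip_force=40)

```text
time: 65.45
eef_pos: [0.5709, 0.009, 0.1402]
tool_rot: [1.963, 2.309, -0.111]
wrist_force: [-0.8, -0.0, -0.5]
width: 0.0165
```

```bash
python3 tc.py 3|tail -1; cat > crk.py <<'E'
from bench import bot
import numpy as np,cv2,sys
C=np.array([.5450,-.0172]);RAD=.036
# C: axis shifted by the TCP offset from the crank centre
s=bot.get_state();p=s["eef_pos"];R=cv2.Rodrigues(np.array(s["tool_rot"]))[0]
C=np.array([.5450,-.0147])+.017*R[:2,2]
d=p[:2]-C;a=np.degrees(np.arctan2(d[1],d[0]))
print("t",round(s["time"],2),p.round(4),"ang",round(a,1),"r",round(np.hypot(*d)*1000,1),"F",s["wrist_force"].round(1),"w",round(s["width"],4),"toolz",R[:,2].round(3))
step=float(sys.argv[1]) if len(sys.argv)>1 else 12;N=int(sys.argv[2]) if len(sys.argv)>2 else 10
z=.138;q=p.copy()
for i in range(1,N+1):
    b=np.radians(a+step*i);t=np.array([*(C+RAD*np.array([np.cos(b),np.sin(b)])),z])
    print((R.T@(t-q)*100).round(2).tolist(),end=" ");q=t
print()
E
python3 crk.py
```

```text
65.55 [ 0.0355 -0.1259 -0.9914] [0.5709 0.0089 0.1402] [-0.     0.001 -0.001]
t 65.6 [0.5709 0.0089 0.1403] ang 45.5 r 36.1 F [ 0.8 -0.1  0.1] w 0.0167 toolz [ 0.035 -0.126 -0.991]
[0.57, -0.52, 0.15] [0.44, -0.61, -0.07] [0.3, -0.69, -0.05] [0.15, -0.74, -0.03] [-0.0, -0.75, -0.01] [-0.16, -0.74, 0.01] [-0.31, -0.69, 0.03] [-0.44, -0.61, 0.05] [-0.56, -0.5, 0.07] [-0.65, -0.37, 0.08]
```

>>> carry_out(moves=[{"slide": [0.6,-0.55,0],"spin": 0},{"slide": [0.45,-0.65,-0.05],"spin": 0},{"slide": [0.3,-0.7,-0.05],"spin": 0},{"slide": [0.15,-0.75,-0.03],"spin": 0}])

```text
time: 66.1
eef_pos: [0.5436, 0.0195, 0.1402]
tool_rot: [1.959, 2.304, -0.105]
wrist_force: [2.2, -0.8, 0.3]
width: 0.0167
```

```bash
python3 crk.py
```

```text
t 66.1 [0.5436 0.0195 0.1402] ang 93.3 r 36.4 F [ 2.2 -0.8  0.3] w 0.0167 toolz [ 0.043 -0.127 -0.991]
[-0.01, -0.76, 0.21] [-0.16, -0.74, 0.0] [-0.31, -0.69, 0.03] [-0.44, -0.61, 0.05] [-0.56, -0.5, 0.06] [-0.65, -0.38, 0.08] [-0.71, -0.23, 0.09] [-0.74, -0.08, 0.1] [-0.74, 0.08, 0.1] [-0.71, 0.23, 0.1]
```

>>> carry_out(moves=[{"slide": [0,-0.76,0.05],"spin": 0},{"slide": [-0.16,-0.74,0],"spin": 0},{"slide": [-0.31,-0.69,0.03],"spin": 0},{"slide": [-0.44,-0.61,0.05],"spin": 0},{"slide": [-0.56,-0.5,0.06],"spin": 0},{"slide": [-0.65,-0.38,0.08],"spin": 0}])

```text
time: 66.85
eef_pos: [0.5099, -0.0098, 0.1403]
tool_rot: [1.956, 2.301, -0.1]
wrist_force: [9.9, 0.9, -4.0]
width: 0.0165
```

```bash
python3 crk.py
```

```text
t 66.85 [ 0.5099 -0.0098  0.1403] ang 168.9 r 36.6 F [ 9.9  0.9 -4. ] w 0.0165 toolz [ 0.048 -0.128 -0.991]
[-0.71, -0.13, 0.32] [-0.75, -0.03, 0.1] [-0.73, 0.13, 0.1] [-0.69, 0.28, 0.1] [-0.62, 0.42, 0.1] [-0.52, 0.54, 0.09] [-0.4, 0.63, 0.07] [-0.26, 0.71, 0.05] [-0.11, 0.74, 0.03] [0.05, 0.75, 0.01]
```

>>> carry_out(moves=[{"slide": [-0.71,-0.1,0.1],"spin": 0},{"slide": [-0.75,0,0.1],"spin": 0},{"slide": [-0.73,0.14,0.1],"spin": 0},{"slide": [-0.69,0.29,0.1],"spin": 0},{"slide": [-0.62,0.43,0.1],"spin": 0},{"slide": [-0.52,0.55,0.09],"spin": 0}])

```text
time: 67.6
eef_pos: [0.5295, -0.049, 0.1402]
tool_rot: [1.96, 2.302, -0.098]
wrist_force: [1.7, 9.0, 3.7]
width: 0.0167
```

```bash
python3 crk.py;python3 -c "
from h import *
r=cap('t');s=r['side'][0];cv2.imwrite('pics/ct.png',cv2.resize(s[130:320,220:410],None,fx=3,fy=3,interpolation=cv2.INTER_CUBIC))"
```

```text
t 67.6 [ 0.5295 -0.049   0.1402] ang -116.9 r 36.1 F [1.7 9.  3.7] w 0.0167 toolz [ 0.047 -0.124 -0.991]
[-0.34, 0.65, 0.28] [-0.23, 0.71, 0.05] [-0.08, 0.75, 0.03] [0.08, 0.75, 0.01] [0.23, 0.72, -0.01] [0.37, 0.65, -0.03] [0.5, 0.56, -0.05] [0.6, 0.44, -0.07] [0.68, 0.31, -0.08] [0.73, 0.16, -0.09]
```

View pics/ct.png

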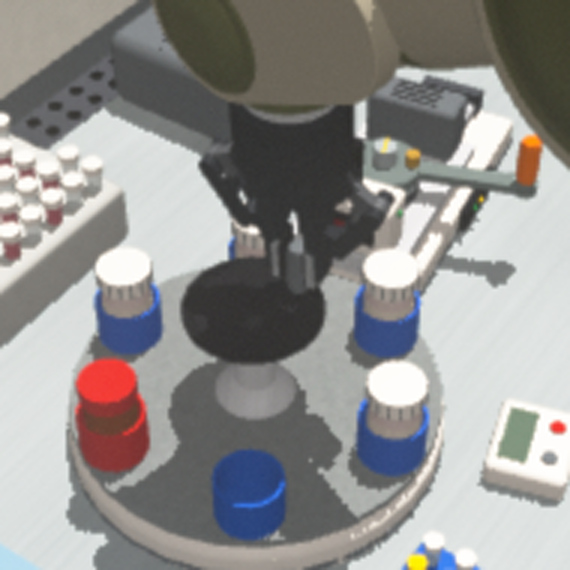

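The carousel has turned about 198° and the jars are all upright, with the red calibrator now at crop (110,415). Continuing.

>>> carry_out(moves=[{"slide": [-0.34,0.65,0.08],"spin": 0},{"slide": [-0.23,0.71,0.05],"spin": 0},{"slide": [-0.08,0.75,0.03],"spin": 0},{"slide": [0.08,0.75,0.01],"spin": 0},{"slide": [0.23,0.72,-0.01],"spin": 0},{"slide": [0.37,0.65,-0.03],"spin": 0}])

```text
time: 68.45
eef_pos: [0.5707, -0.0423, 0.1402]
tool_rot: [1.965, 2.309, -0.106]
wrist_force: [-6.6, 3.8, 7.2]
width: 0.0166
```

```bash
python3 crk.py
```

```text
t 68.45 [ 0.5707 -0.0423  0.1402] ang -45.5 r 35.8 F [-6.6  3.8  7.2] w 0.0166 toolz [ 0.037 -0.123 -0.992]
[0.5, 0.58, 0.16] [0.6, 0.45, -0.07] [0.68, 0.32, -0.08] [0.73, 0.17, -0.09] [0.75, 0.01, -0.1] [0.73, -0.15, -0.1] [0.69, -0.3, -0.09] [0.61, -0.43, -0.09] [0.51, -0.55, -0.07] [0.38, -0.65, -0.06]
```

>>> carry_out(moves=[{"slide": [0.5,0.58,0],"spin": 0},{"slide": [0.6,0.45,-0.07],"spin": 0},{"slide": [0.68,0.32,-0.08],"spin": 0},{"slide": [0.73,0.17,-0.09],"spin": 0},{"slide": [0.75,0.01,-0.1],"spin": 0},{"slide": [0.73,-0.15,-0.1],"spin": 0}])

```text
time: 69.2
eef_pos: [0.5783, -0.0019, 0.1402]
tool_rot: [1.964, 2.307, -0.114]
wrist_force: [1.5, -1.7, 2.7]
width: 0.0164
```

```bash
python3 crk.py
```

```text
t 69.2 [ 0.5783 -0.0019  0.1402] ang 24.6 r 36.0 F [ 1.5 -1.7  2.7] w 0.0164 toolz [ 0.035 -0.128 -0.991]
[0.72, -0.28, 0.13] [0.62, -0.41, -0.09] [0.52, -0.54, -0.08] [0.4, -0.63, -0.06] [0.26, -0.7, -0.04] [0.11, -0.74, -0.03] [-0.05, -0.75, -0.0] [-0.2, -0.73, 0.02] [-0.34, -0.67, 0.04] [-0.47, -0.58, 0.05]
```

>>> carry_out(moves=[{"slide": [0.7,-0.28,0],"spin": 0},{"slide": [0.62,-0.41,-0.09],"spin": 0},{"slide": [0.52,-0.54,-0.08],"spin": 0},{"slide": [0.4,-0.63,-0.06],"spin": 0},{"slide": [0.2,-0.5,-0.04],"spin": 0},{"slide": [0,0,0],"spin": 0}])

```text
time: 69.95
eef_pos: [0.5481, 0.0195, 0.1402]
tool_rot: [1.962, 2.307, -0.118]
wrist_force: [-2.8, -3.6, 4.2]
width: 0.0161
```

```bash
python3 crk.py 4 4;python3 -c "
from h import *
cap('u')"; python3 car.py _u
```

```text
t 69.95 [0.5481 0.0195 0.1402] ang 86.1 r 36.5 F [-2.8 -3.6  4.2] w 0.0161 toolz [ 0.034 -0.131 -0.991]
[0.03, -0.26, 0.21] [0.03, -0.25, -0.01] [0.01, -0.25, -0.0] [-0.0, -0.25, -0.0] 
top cup [369.2 199.4] [ 0.6381 -0.079 ] 42 zrim 0.08
top red [ 0.535  -0.1263] 0.0192 z 0.112
top wheel [ 0.5446 -0.0191] 0.0497 z 0.1275
side cup [256.9 252.6] [0.6455 0.035 ] 29 zrim 0.0777
side cup [270.8 291.2] [0.553  0.0976] 55 zrim 0.0769
side cup [323.6 297.9] [0.4523 0.0486] 68 zrim 0.0775
side red [ 0.537  -0.1252] 0.0209 z 0.1104
side wheel [ 0.5437 -0.014 ] 0.0507 z 0.1261
side crank [0.5464 0.0252] 0.0231 z 0.17
```

>>> carry_out(moves=[{"slide": [0.05,-0.42,0],"spin": 0},{"slide": [-0.03,-0.4,0],"spin": 0},{"slide": [0,0,0],"spin": 0}])

```text
time: 70.42
eef_pos: [0.5406, 0.0192, 0.1402]
tool_rot: [1.962, 2.306, -0.112]
wrist_force: [-1.4, -2.1, 4.2]
width: 0.0165
```

```bash
python3 tc.py 4|tail -1; python3 crk.py 4 4;python3 -c "
from h import *
cap('v')"; python3 car.py _v
```

```text
70.575 [ 0.0378 -0.1286 -0.991 ] [0.541  0.0192 0.1402] [ 0.003 -0.003 -0.002]
t 70.62 [0.5411 0.0192 0.1402] ang 97.1 r 36.4 F [-1.2 -0.6  4.7] w 0.0167 toolz [ 0.038 -0.129 -0.991]
[-0.01, -0.26, 0.22] [-0.02, -0.25, -0.0] [-0.03, -0.25, 0.0] [-0.05, -0.25, 0.0] 
top cup [359.8 194.5] [ 0.6487 -0.0595] 41 zrim 0.0801
top red [ 0.557  -0.1261] 0.0189 z 0.1118
top wheel [ 0.5447 -0.0201] 0.0498 z 0.1274
side cup [275.5 227.3] [ 0.6486 -0.0584] 29 zrim 0.0783
side cup [255.4 260.1] [0.6346 0.0538] 35 zrim 0.0778
side cup [333.1 293.6] [0.442  0.0294] 71 zrim 0.0775
side cup [279.1 296.1] [0.5314 0.0971] 55 zrim 0.0772
side red [ 0.5581 -0.1238] 0.0221 z 0.1108
side wheel [ 0.5445 -0.0136] 0.0504 z 0.1263
side crank [0.5398 0.0261] 0.0228 z 0.1695
side axis [ 0.5455 -0.014 ] res [ 0.0002 -0.      0.0002  0.    ] ang%60 [36.7 37.3 37.2 37.2] ang [-23.3  37.3 157.2  97.2]
```

>>> carry_out(moves=[{"slide": [-0.02,-0.15,0],"spin": 0},{"slide": [0,0,0],"spin": 0}])

```text
time: 70.97
eef_pos: [0.54, 0.0191, 0.1402]
tool_rot: [1.961, 2.305, -0.11]
wrist_force: [-1.6, -0.2, 5.8]
width: 0.0165
```

```bash
python3 tc.py 3|tail -1; python3 crk.py 4 1
```

```text
71.075 [ 0.0392 -0.1279 -0.991 ] [0.5401 0.0191 0.1402] [-0.001 -0.    -0.   ]
t 71.12 [0.5401 0.0191 0.1402] ang 98.8 r 36.4 F [-2.   0.2  5.5] w 0.0167 toolz [ 0.039 -0.128 -0.991]
[-0.02, -0.26, 0.22]
```

>>> carry_out(moves=[{"slide": [0,0,0],"spin": 0},{"slide": [0,0,0],"spin": 0},{"slide": [0,0,0],"spin": 0},{"slide": [0,0,0],"spin": 0},{"slide": [0,0,-2],"spin": 0},{"slide": [0,0,-4],"spin": 0},{"slide": [0,0,-5],"spin": 0},{"slide": [-2,-5,-1],"spin": 0},{"slide": [-3,-5,-1],"spin": 0},{"slide": [-3,-5,-1],"spin": 0}], hand=60)

```text
time: 72.38
eef_pos: [0.3968, -0.0659, 0.289]
tool_rot: [1.958, 2.312, -0.112]
wrist_force: [0.8, -1.3, 0.6]
width: 0.0514
```

```bash
python3 tc.py 4|tail -1;python3 -c "
from h import *
r=cap('w');s=r['side'][0];cv2.imwrite('pics/cw.png',cv2.resize(s[130:330,210:410],None,fx=3,fy=3,interpolation=cv2.INTER_CUBIC))"; python3 car.py _w; python3 kn.py x|head -1
```

```text
72.525 [ 0.0373 -0.128  -0.9911] [ 0.3972 -0.0663  0.2895] [ 0.058 -0.028 -0.009]
top cup [358.4 194.1] [ 0.6499 -0.0563] 39 zrim 0.0795
top red [ 0.5604 -0.1253] 0.0194 z 0.112
top wheel [ 0.5462 -0.0151] 0.0504 z 0.1273
top crank [0.5398 0.0206] 0.0089 z 0.1682
side cup [277.6 221. ] [ 0.6485 -0.0547] 72 zrim 0.078
side cup [356.2 256.6] [ 0.4581 -0.0842] 36 zrim 0.0767
side cup [333.8 293.5] [0.4405 0.0261] 67 zrim 0.0762
side cup [281.5 296.1] [0.5285 0.0969] 59 zrim 0.0774
side red [ 0.5627 -0.1251] 0.0216 z 0.1105
side wheel [ 0.5446 -0.0143] 0.0507 z 0.1261
side crank [0.5401 0.0225] 0.0092 z 0.1664
side axis [ 0.5449 -0.0137] res [-0.0005 -0.0002 -0.0003 -0.0002] ang%60 [38.4 39.1 39.1 38.4] ang [ -21.6 -140.9  159.1   98.4]
knob ((0.5727745890617371, -0.17944607138633728), 0.010224610567092896) [ 0.5707 -0.1783  0.1475] 44
```

View pics/cw.png

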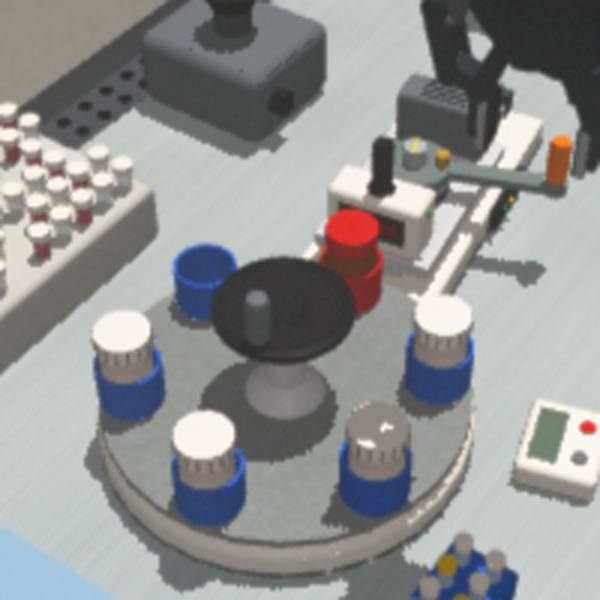

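View pics/top_w.png

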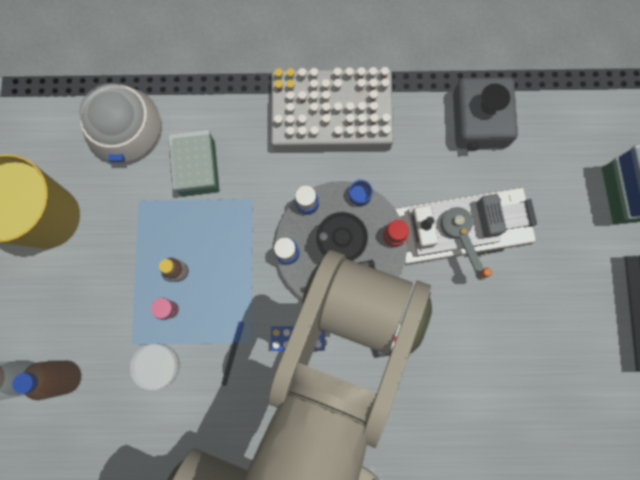

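```bash
python3 - <<'E'
from h import *
t0=cv2.imread("pics/top0.png");t=cv2.imread("pics/top_w.png");s=cv2.imread("pics/side_w.png");s0=cv2.imread("pics/side0.png")
def mark(n,im,P):
    u,v=proj(n,P).round().astype(int);c=im[v-9:v+10,u-9:u+10].astype(float)
    w=np.clip(c[...,2]*.5+c[...,1]*.5-c[...,0]-25,0,None)   # yellowness
    yy,xx=np.mgrid[v-9:v+10,u-9:u+10];m=(w>0.4*w.max())&(np.hypot(xx-u,yy-v)<6.5)
    X=np.array([plane(n,a,b,.0985)[:2] for a,b in zip(xx[m],yy[m])]);ww=w[m];c0=np.average(X,0,ww);C_=np.cov((X-c0).T,aweights=ww);e,V=np.linalg.eigh(C_);d=V[:,1]
    return np.degrees(np.arctan2(d[1],d[0]))%180,m.sum(),(e[1]/e[0]).round(1)
P0=(.5872,-.2898,.0985);P1=(.5806,-.2505,.0985)
print("top start",mark("top",t0,P0),"side start",mark("side",s0,P0));print("top now",mark("top",t,P1),"side now",mark("side",s,P1))
a=lambda i,n,P:cv2.resize(i[int(proj(n,P)[1])-14:int(proj(n,P)[1])+14,int(proj(n,P)[0])-14:int(proj(n,P)[0])+14],(280,280),interpolation=cv2.INTER_CUBIC)
cv2.imwrite("pics/cy.png",np.hstack([a(t0,"top",P0),a(t,"top",P1)]))
E
```

```text
top start (np.float64(176.68468368056546), np.int64(8), np.float64(inf)) side start (np.float64(176.53705741021324), np.int64(7), np.float64(24.8))
top now (np.float64(111.99467925749053), np.int64(11), np.float64(41.7)) side now (np.float64(109.51606395923518), np.int64(5), np.float64(56.8))<stdin>:8: RuntimeWarning: divide by zero encountered in scalar divide
```

View pics/cy.png

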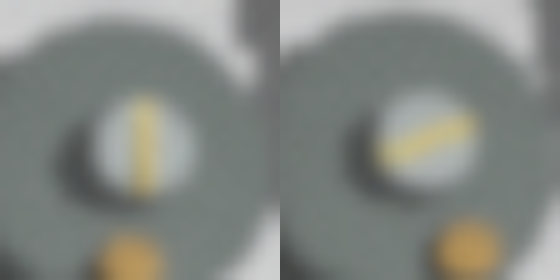

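The nut mark agrees as well. Turned back by 4.5 rad from its present 111°, it would lie at about 9°, exactly square to the rail, which fits a nut zero there, so the nut stands at its 4.5 rad stop. Handing in.

```bash
python3 -c "
from bench import bot
s=bot.get_state();print(s['time'],s['qd'].round(3),s['wrist_force'].round(1));print(bot.job_done())"
```

```text
72.775 [-0.001 -0.001  0.003  0.     0.001 -0.001] [ 0.6 -0.1  0.2]
the job is handed in; nothing more can be done
None
```

I set up the carousel sampler and handed the job in at about 73 s. All four white-capped jars that were there today stand in blue cups, and one cup stays free. The reader is home and clamped. I turned the carousel about 414° counter-clockwise by its crank, so the calibrator faces the reader.

**Last checks**
- **Jars:** the last side view shows all four upright in their cups, and the arm was clear and at rest.
- **Reader:** the knob measures about (0.571, -0.180), the same place as when the carriage first stopped against its end at 37 N.
- **Clamp:** resistance rose from about 5 N to over 30 N. The nut mark turned about 4.3 rad, and its direction fits a nut at 4.5 rad.
- **Carousel:** the calibrator is at about -81.3° and the reader at -81°, so the error is well inside the 0.12 rad limit.
- **Bystanders:** I saw none move in the pictures, but I did not measure them again at the end.

**What went wrong on the way**
- **Jar knocked aside:** one jar moved about 4 cm before I reached it, so I measured it again and gripped it with the jaws turned.
- **Reader dragged back:** on the first back-swing I pushed the lever against its stop, which pulled the still-loose reader back about 15 mm. I pushed it home again on the next stroke, before the nut was tight.
- **Tool tilt:** the tool drifted to a tilt of about 0.13 rad. I corrected part of it, allowed for the rest in the later moves, and left it tilted at the end.
- **Lever sprang back:** after the final push the lever moved back when released, but the nut mark stayed where it was.

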